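# Draw spatula samples of the shade creams into fresh nested cups

### The job

Draw a sample of every shade cream on the bench: take fresh cups one at a time off the top of the nest, without dragging the next cup up with it, and stand one upright on the floor of the empty well of each caddy. Then with the one spatula, palest cream first and darkest last (beige, rose, plum; some may be missing), dip its tip well below the surface of the cream and put the tip down into the lower half of that caddy's own cup before going on to the next shade. Finish with the used spatula standing blade down in the wash beaker, and leave the spare cups nested in the steel sleeve.

Things in the scene. Friction and masses are not known exactly. Their poses are not given: they have to be found in the camera images.
- cup_sleeve: polished steel sleeve on a round foot (foot 94 mm across, sleeve 64 mm outside, 60 mm high), fixed to the table, holding the nest of four sample cups; origin at the centre of its underside, z up
- cup_1: top cup of the nest at the start: off-white plastic cup, 30 g, 75 mm high, base 40 mm across, body widening to 56 mm at 55 mm height, top 20 mm a straight collar 64 to 66 mm across, wall 2 mm. Nested (1 mm play), its shoulder rests on the rim below: pitch 20 mm, its collar right above the next collar. Origin: centre of its underside; z out of its mouth
- cup_2: cup like cup_1, number 2 from the top of the nest at the start; origin at the centre of its underside, z up out of the mouth
- cup_3: cup like cup_1, number 3 from the top of the nest at the start; origin at the centre of its underside, z up out of the mouth
- cup_4: cup like cup_1, number 4 from the top of the nest at the start; origin at the centre of its underside, z up out of the mouth; the lowest: its shoulder rests on the sleeve's rim, its underside is 5 mm above the table
- caddy_pale: loose dark grey plastic sample caddy, 150 x 82 x 20 mm, about 0.45 kg, with an open white pot of pale beige cream fixed on its rear half (+x) and an empty round cup holder (the well, tapered, standing 24 mm proud) in its front half (-x); may be absent; origin at the centre of its underside, x from well to pot, z up
- caddy_rose: loose dark grey plastic sample caddy, 150 x 82 x 20 mm, about 0.45 kg, with an open white pot of rose pink cream fixed on its rear half (+x) and an empty round cup holder (the well, tapered, standing 24 mm proud) in its front half (-x); may be absent; origin at the centre of its underside, x from well to pot, z up
- caddy_plum: loose dark grey plastic sample caddy, 150 x 82 x 20 mm, about 0.45 kg, with an open white pot of dark plum cream fixed on its rear half (+x) and an empty round cup holder (the well, tapered, standing 24 mm proud) in its front half (-x); may be absent; origin at the centre of its underside, x from well to pot, z up
- pot_pale (a point): centre of the mouth of the pale beige pot, at rim height, 62 mm above the table; the pot is 62 mm across outside, 55 mm inside; the cream's surface lies about 18 mm below the rim (it can be entered freely), the hard floor 42 mm below the rim; z up
- pot_rose (a point): centre of the mouth of the rose pink pot, at rim height, 62 mm above the table; the pot is 62 mm across outside, 55 mm inside; the cream's surface lies about 18 mm below the rim (it can be entered freely), the hard floor 42 mm below the rim; z up
- pot_plum (a point): centre of the mouth of the dark plum pot, at rim height, 62 mm above the table; the pot is 62 mm across outside, 55 mm inside; the cream's surface lies about 18 mm below the rim (it can be entered freely), the hard floor 42 mm below the rim; z up
- well_pale (a point): centre of the floor of the cup well of the pale caddy: a tapered cup holder, 44 mm inside at the floor, 55 mm at its mouth, 44 mm above the table, with about 1.5 mm play round a cup; its floor is 6 mm above the table, so a cup standing in it has its rim at 81 mm, 74 mm in front of the pot's centre; z up
- well_rose (a point): centre of the floor of the cup well of the rose caddy: a tapered cup holder, 44 mm inside at the floor, 55 mm at its mouth, 44 mm above the table, with about 1.5 mm play round a cup; its floor is 6 mm above the table, so a cup standing in it has its rim at 81 mm, 74 mm in front of the pot's centre; z up
- well_plum (a point): centre of the floor of the cup well of the plum caddy: a tapered cup holder, 44 mm inside at the floor, 55 mm at its mouth, 44 mm above the table, with about 1.5 mm play round a cup; its floor is 6 mm above the table, so a cup standing in it has its rim at 81 mm, 74 mm in front of the pot's centre; z up
- tool_block: beech block 60 x 90 x 90 mm, fixed, with two slots (6 x 24 mm, 82 mm deep) in its top, 22 mm either side of the middle along its y; the spatula stands in the +y slot; origin at the centre of its underside
- spatula: steel spatula, 190 mm long, 45 g: wooden handle 18 mm thick, 104 mm long; blade 20 mm wide, 2 mm thick. At the start upright, blade down in the block (leaning a few degrees), its top 200 mm above the table. Its x axis runs from handle to blade tip (down at the start), y across the blade's width; origin midway along it, 9 mm to the -z side of its axis
- spatula_tip (a point): the tip of the blade, on the axis; 152 mm from spatula_grip
- spatula_grip (a point): a point on the axis of the handle, 37 mm from its rear end, where it can be gripped from above
- wash_beaker: loose clear glass beaker with a spout, 94 mm across outside, about 74 mm clear inside, 138 mm high, 0.3 kg, floor 5 mm thick, empty, for used tools; origin at the centre of its underside, z up

How it is judged:
On the way, in this order (a step that is already met when the one before it is completed fails the run):
1. the spatula's tip is dipped into the pale cream (horizontal distance between spatula_tip and pot_pale below 0.027 m and z of spatula_tip in the frame of pot_pale below -0.021 m), for 0.1 s.
2. the spatula's tip is then put down into the lower half of the cup standing in the pale caddy's well (horizontal distance between spatula_tip and well_pale below 0.026 m and z of spatula_tip in the frame of well_pale below 0.038 m and ((horizontal distance between cup_1 and well_pale below 0.009 m and z of cup_1 in the frame of well_pale between -0.006 and 0.006 m and angle between the z axis of cup_1 and the z axis of well_pale, either way round below 0.12 rad) or (horizontal distance between cup_2 and well_pale below 0.009 m and z of cup_2 in the frame of well_pale between -0.006 and 0.006 m and angle between the z axis of cup_2 and the z axis of well_pale, either way round below 0.12 rad) or (horizontal distance between cup_3 and well_pale below 0.009 m and z of cup_3 in the frame of well_pale between -0.006 and 0.006 m and angle between the z axis of cup_3 and the z axis of well_pale, either way round below 0.12 rad))), for 0.1 s.
3. the spatula's tip is dipped into the rose cream (horizontal distance between spatula_tip and pot_rose below 0.027 m and z of spatula_tip in the frame of pot_rose below -0.021 m), for 0.1 s.
4. the spatula's tip is then put down into the lower half of the cup standing in the rose caddy's well (horizontal distance between spatula_tip and well_rose below 0.026 m and z of spatula_tip in the frame of well_rose below 0.038 m and ((horizontal distance between cup_1 and well_rose below 0.009 m and z of cup_1 in the frame of well_rose between -0.006 and 0.006 m and angle between the z axis of cup_1 and the z axis of well_rose, either way round below 0.12 rad) or (horizontal distance between cup_2 and well_rose below 0.009 m and z of cup_2 in the frame of well_rose between -0.006 and 0.006 m and angle between the z axis of cup_2 and the z axis of well_rose, either way round below 0.12 rad) or (horizontal distance between cup_3 and well_rose below 0.009 m and z of cup_3 in the frame of well_rose between -0.006 and 0.006 m and angle between the z axis of cup_3 and the z axis of well_rose, either way round below 0.12 rad))), for 0.1 s.
5. the spatula's tip is dipped into the plum cream (horizontal distance between spatula_tip and pot_plum below 0.027 m and z of spatula_tip in the frame of pot_plum below -0.021 m), for 0.1 s.
6. the spatula's tip is then put down into the lower half of the cup standing in the plum caddy's well (horizontal distance between spatula_tip and well_plum below 0.026 m and z of spatula_tip in the frame of well_plum below 0.038 m and ((horizontal distance between cup_1 and well_plum below 0.009 m and z of cup_1 in the frame of well_plum between -0.006 and 0.006 m and angle between the z axis of cup_1 and the z axis of well_plum, either way round below 0.12 rad) or (horizontal distance between cup_2 and well_plum below 0.009 m and z of cup_2 in the frame of well_plum between -0.006 and 0.006 m and angle between the z axis of cup_2 and the z axis of well_plum, either way round below 0.12 rad) or (horizontal distance between cup_3 and well_plum below 0.009 m and z of cup_3 in the frame of well_plum between -0.006 and 0.006 m and angle between the z axis of cup_3 and the z axis of well_plum, either way round below 0.12 rad))), for 0.1 s.
At the end, for the whole second after the job is handed in: each caddy level, one cup straight in its well (9 mm of centre, base 6 mm of floor, 0.12 rad); all other cups nested on the sleeve as before (8 mm sideways, 6 mm up, 0.1 rad); spatula tip in the upright wash beaker (under 50 mm above its underside, 48 mm of its axis); all at rest (((horizontal distance between cup_1 and well_pale below 0.009 m and z of cup_1 in the frame of well_pale between -0.006 and 0.006 m and angle between the z axis of cup_1 and the z axis of well_pale, either way round below 0.12 rad) or (horizontal distance between cup_2 and well_pale below 0.009 m and z of cup_2 in the frame of well_pale between -0.006 and 0.006 m and angle between the z axis of cup_2 and the z axis of well_pale, either way round below 0.12 rad) or (horizontal distance between cup_3 and well_pale below 0.009 m and z of cup_3 in the frame of well_pale between -0.006 and 0.006 m and angle between the z axis of cup_3 and the z axis of well_pale, either way round below 0.12 rad)) and ((horizontal distance between cup_1 and well_rose below 0.009 m and z of cup_1 in the frame of well_rose between -0.006 and 0.006 m and angle between the z axis of cup_1 and the z axis of well_rose, either way round below 0.12 rad) or (horizontal distance between cup_2 and well_rose below 0.009 m and z of cup_2 in the frame of well_rose between -0.006 and 0.006 m and angle between the z axis of cup_2 and the z axis of well_rose, either way round below 0.12 rad) or (horizontal distance between cup_3 and well_rose below 0.009 m and z of cup_3 in the frame of well_rose between -0.006 and 0.006 m and angle between the z axis of cup_3 and the z axis of well_rose, either way round below 0.12 rad)) and ((horizontal distance between cup_1 and well_plum below 0.009 m and z of cup_1 in the frame of well_plum between -0.006 and 0.006 m and angle between the z axis of cup_1 and the z axis of well_plum, either way round below 0.12 rad) or (horizontal distance between cup_2 and well_plum below 0.009 m and z of cup_2 in the frame of well_plum between -0.006 and 0.006 m and angle between the z axis of cup_2 and the z axis of well_plum, either way round below 0.12 rad) or (horizontal distance between cup_3 and well_plum below 0.009 m and z of cup_3 in the frame of well_plum between -0.006 and 0.006 m and angle between the z axis of cup_3 and the z axis of well_plum, either way round below 0.12 rad)) and ((horizontal distance between cup_1 and cup_sleeve below 0.008 m and angle between cup_1's own z axis and vertical below 0.1 rad and height (world z) of cup_1 below 0.071 m) or (horizontal distance between cup_1 and well_pale below 0.009 m and z of cup_1 in the frame of well_pale between -0.006 and 0.006 m and angle between the z axis of cup_1 and the z axis of well_pale, either way round below 0.12 rad) or (horizontal distance between cup_1 and well_rose below 0.009 m and z of cup_1 in the frame of well_rose between -0.006 and 0.006 m and angle between the z axis of cup_1 and the z axis of well_rose, either way round below 0.12 rad) or (horizontal distance between cup_1 and well_plum below 0.009 m and z of cup_1 in the frame of well_plum between -0.006 and 0.006 m and angle between the z axis of cup_1 and the z axis of well_plum, either way round below 0.12 rad)) and ((horizontal distance between cup_2 and cup_sleeve below 0.008 m and angle between cup_2's own z axis and vertical below 0.1 rad and height (world z) of cup_2 below 0.051 m) or (horizontal distance between cup_2 and well_pale below 0.009 m and z of cup_2 in the frame of well_pale between -0.006 and 0.006 m and angle between the z axis of cup_2 and the z axis of well_pale, either way round below 0.12 rad) or (horizontal distance between cup_2 and well_rose below 0.009 m and z of cup_2 in the frame of well_rose between -0.006 and 0.006 m and angle between the z axis of cup_2 and the z axis of well_rose, either way round below 0.12 rad) or (horizontal distance between cup_2 and well_plum below 0.009 m and z of cup_2 in the frame of well_plum between -0.006 and 0.006 m and angle between the z axis of cup_2 and the z axis of well_plum, either way round below 0.12 rad)) and ((horizontal distance between cup_3 and cup_sleeve below 0.008 m and angle between cup_3's own z axis and vertical below 0.1 rad and height (world z) of cup_3 below 0.031 m) or (horizontal distance between cup_3 and well_pale below 0.009 m and z of cup_3 in the frame of well_pale between -0.006 and 0.006 m and angle between the z axis of cup_3 and the z axis of well_pale, either way round below 0.12 rad) or (horizontal distance between cup_3 and well_rose below 0.009 m and z of cup_3 in the frame of well_rose between -0.006 and 0.006 m and angle between the z axis of cup_3 and the z axis of well_rose, either way round below 0.12 rad) or (horizontal distance between cup_3 and well_plum below 0.009 m and z of cup_3 in the frame of well_plum between -0.006 and 0.006 m and angle between the z axis of cup_3 and the z axis of well_plum, either way round below 0.12 rad)) and horizontal distance between cup_4 and cup_sleeve below 0.008 m and angle between each of cup_4, caddy_pale, caddy_rose, caddy_plum, wash_beaker's own z axis and vertical below 0.1 rad and height (world z) of cup_4 below 0.011 m and linear speed of each of cup_1, cup_2, cup_3, cup_4 below 0.02 m/s and horizontal distance between spatula_tip and wash_beaker below 0.048 m and z of spatula_tip in the frame of wash_beaker below 0.05 m and linear speed of spatula below 0.03 m/s); the robot touches nothing.
It fails at once if cup 2 is dragged up off the nest while cup 1 is still nested in it (height (world z) of cup_2 above 0.06 m and distance between cup_1 and cup_2 below 0.032 m).
It fails at once if cup 3 is dragged up off the nest while cup 2 is still nested in it (height (world z) of cup_3 above 0.04 m and distance between cup_2 and cup_3 below 0.032 m).
It fails at once if cup 4 is dragged up off the nest while cup 3 is still nested in it (height (world z) of cup_4 above 0.02 m and distance between cup_3 and cup_4 below 0.032 m).
It fails at once if a caddy is tipped (angle between any of caddy_pale, caddy_rose, caddy_plum's own z axis and vertical above 0.5 rad).
Of caddy_pale, caddy_rose, caddy_plum only 2 to 3 are there at a start; the rules pass over those that are not, and their reading is None.
At some moment in a run one of caddy_pale, caddy_rose, caddy_plum may be knocked a few centimetres aside while the robot is not near it.
It also fails if it takes over 210 s, if anything falls off the work surface, if the arm or the gripper's body presses on something with over 40 N, if the wrist force passes 120 N, or if a joint passes its speed limit or range.

### The arm

A 7-joint arm with a two-finger parallel gripper is mounted at the origin on a cart in front of the work surface, level with it; the furniture and walls round the work are solid. World frame = base frame: x ahead of the robot, y to its left, z up, the work surface at z = 0. Lengths are in m, angles in rad, forces in N, time in s.
With the tool pointing down it reaches from about 0.425 to 0.95 m from the base axis. Payload 16.7 kg.
Tool frame: the origin (TCP) lies midway between the tips of the shut fingers; the grasp point (between the pads) lies 19 mm behind it (ctrl.pinch_z is the distance from the TCP to the grasp point, in m); z points along the fingers, y is the direction in which the jaws open and shut (so a half turn about z gives the same grasp; the last joint's range is limited). The gripper opens to 94 mm and grips with 3 to 60 N. Pads are 16 mm wide; open, the fingers measure 119 mm over their backs; the gripper's body (75 mm by 177 mm) begins 78 mm behind the grasp point.
Start: joints at [-1.417, 0.426, 0.074, 1.606, -0.034, 1.111, -0.067], TCP at [0.202, 0.644, 0.171] pointing down, gripper open.
Joint ranges: [-2.85, 2.85], [-0.5, 2.14], [-1.23, 1.37], [0.21, 2.46], [-1.02, 4.16], [0.16, 2.05], [-2.73, 2.73]. Speed limits (rad/s): [1.89, 1.89, 2.39, 2.39, 3.01, 3.01, 3.01].

### API

Orientations are given as a unit quaternion [x, y, z, w].
In Python, from plant import ctrl gives the robot as it stands.
- The arm moves only by the tool send_rows, never from a script. Its argument "rows" is text: rows parted by semicolons, each of 7 numbers parted by spaces: the turn, a rotation vector about the tool's x, y, z as a fraction of full scale, then the shift along the tool's x, y, z as a fraction of full scale, then the gripper command: -1 is shut, 1 is fully open, values between are in proportion. A call has 1 to 10 rows; each row is the pose to reach, as a shift and turn from the pose commanded when the call began, along the tool's axes at that moment, turning the shorter way round; what a row does not reach only later rows make up. Full scale, the value 1, is 120 mm for a shift and 2 pi rad for a turn. A row lasts 1/12 s, in which the tool goes at most 41.7 mm and 7.16 degrees, less where a joint would pass 70% of its speed; a pose out of reach is approached as far as the arm can. A call with a number of a shift or a turn outside -1 to 1 is refused whole. A call with a gripper value outside its range is refused whole. The fingers move at their own pace and stop on an object; "newtons" is the grip in N (left out, the last holds). Time passes only in rows, so rows that repeat a pose let the fingers close. It gives the time, the measured TCP pose, the force and the opening at its end, in the units of the state.
- ctrl.read_state(): the state, without advancing time (a new reading comes with each control period).
- ctrl.grab_frame(name): name is "scene" or "top" or "wrist"; returns a dict with "color" (420x560x3 uint8, red, green, blue), "fx", "fy", "cx", "cy" (pixels), "extrinsics" (4x4, takes a point from world to camera coordinates). Camera axes: x right, y down, z forward; pixel columns grow to the right and rows downward; lengths in m; the calibration is good to about 2 mm. A picture is of the moment at which its call begins. There is no depth.
- ctrl.job_done(): hands the job in, once; it reports no verdict.
The state is a dict: "time": time; "qpos": joint angles; "qvel": joint speeds; "tau": joint torques, N m; "eef_pos": TCP position; "tool_rot": TCP orientation; "ft_force": force on the tool from outside, world axes, zero at the start; "moment": the same for the moment, N m; "gripper_width": finger opening in m.
Only numpy, scipy, OpenCV 4.12 (cv2) and the standard library are available. Lean on these libraries where they do the work, as an engineer would, in place of code of your own. Each camera call takes 0.05 s, during which the arm holds its last target.

## Working session

There is one attempt and no reset: what is moved stays moved. The work goes in short steps, Python scripts to look and compute and a tool call to move; the robot and the scene stay as the last step left them, time stands still between calls to the robot, and variables do not carry over. Pictures are saved under pics/ and viewed, and the job is handed in when it is done.

Besides the shell and the picture viewer there is one more tool, called after ">>>" as a command line: name --argument value ..., lists and objects as JSON in quotes. send_rows: Moves the arm, as the interface text tells. Its arguments: {"type":"object","properties":{"rows":{"type":"string"},"newtons":{"type":"number"}},"required":["rows"]}

```bash
ls; mkdir -p pics; python3 - <<'E'
from plant import ctrl
import cv2
s=ctrl.read_state(); print(s, ctrl.pinch_z)
for n in ("scene","top","wrist"):
    f=ctrl.grab_frame(n); cv2.imwrite(f"pics/{n}0.png",f["color"][:,:,::-1]); print(n,f["fx"],f["fy"],f["cx"],f["cy"],f["extrinsics"].round(4).tolist())
E
```

```text
pics
{'time': 0.0, 'qpos': array([-1.41648275,  0.42673083,  0.07384984,  1.60663689, -0.03410533,
        1.11079824, -0.06708867]), 'qvel': array([ 0.00079403, -0.00105112,  0.00080775, -0.00010219, -0.00172798,
        0.00067986,  0.00100529]), 'tau': array([ 6.50973088e-04, -9.35801983e+01,  3.66675787e+00, -4.54209423e+01,
       -4.88803047e-02,  1.97634799e-02,  1.20943878e-04]), 'eef_pos': array([0.20181596, 0.64359675, 0.17046321]), 'tool_rot': array([ 1.51334404e-01,  9.88482406e-01, -6.54760457e-04, -5.36197747e-05]), 'ft_force': array([ 0.36838107,  0.66400877, -0.12006425]), 'moment': array([-0.04967189, -0.06758012, -0.0366746 ]), 'gripper_width': 0.09374124208400023} 0.0188
scene 484.02938530218546 484.02938530218546 280.74863223374734 205.21479168272643 [[-0.4839, -0.875, 0.0139, 0.2396], [-0.4136, 0.2147, -0.8848, 0.3205], [0.7712, -0.4339, -0.4657, 1.2661], [0.0, 0.0, 0.0, 1.0]]
top 399.12734478610423 399.12734478610423 273.4332262662849 208.57092365265197 [[-0.0167, -0.9997, 0.0193, -0.015], [-0.9963, 0.015, -0.0846, 0.5193], [0.0843, -0.0207, -0.9962, 1.4267], [0.0, 0.0, 0.0, 1.0]]
wrist 327.86047000097267 327.86047000097267 284.5747879359988 204.41514978704114 [[0.2981, 0.9545, -0.0007, -0.675], [0.9255, -0.2889, 0.245, -0.0272], [0.2336, -0.0737, -0.9695, 0.3899], [0.0, 0.0, 0.0, 1.0]]
```

View pics/scene0.png

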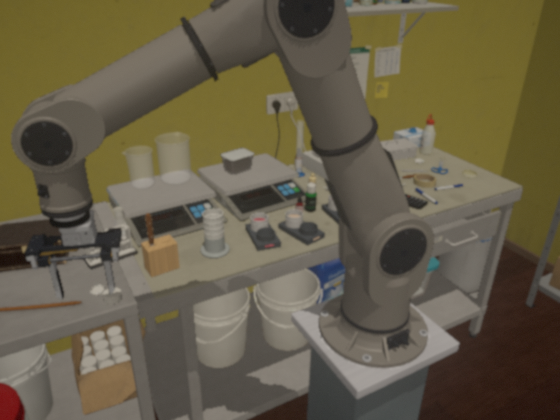

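View pics/top0.png

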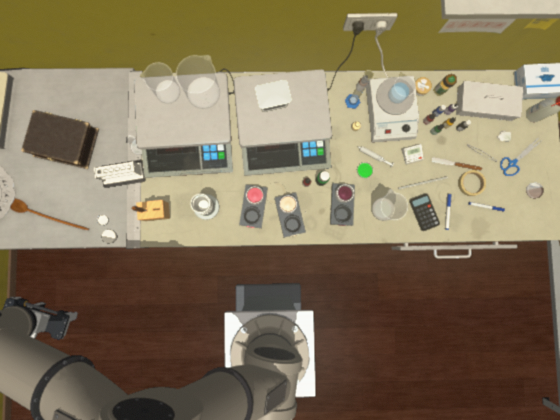

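View pics/wrist0.png

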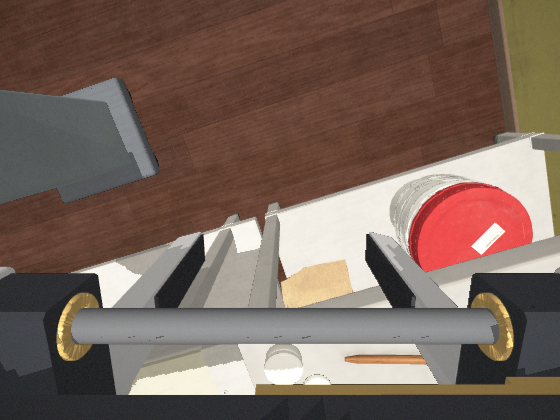

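```bash
cat > h.py <<'E'
from plant import ctrl
import numpy as np, cv2
from scipy.spatial.transform import Rotation as R
def frame(n,save=None):
    f=ctrl.grab_frame(n)
    if save: cv2.imwrite(f"pics/{save}.png",f["color"][:,:,::-1])
    return f
def ray(f,u,v,z):
    E=np.array(f["extrinsics"]);Rm=E[:3,:3];t=E[:3,3]
    c=-Rm.T@t; d=Rm.T@np.array([(u-f["cx"])/f["fx"],(v-f["cy"])/f["fy"],1])
    return (c+d*(z-c[2])/d[2]).round(4)
def proj(f,p):
    E=np.array(f["extrinsics"]);q=E[:3,:3]@np.array(p)+E[:3,3]
    return np.array([f["fx"]*q[0]/q[2]+f["cx"],f["fy"]*q[1]/q[2]+f["cy"]]).round(1)
def crop(f,x0,y0,x1,y1,k,name):
    im=cv2.resize(f["color"][y0:y1,x0:x1,::-1],None,fx=k,fy=k,interpolation=cv2.INTER_CUBIC);cv2.imwrite(f"pics/{name}.png",im)
def go(pos,yaw=None):
    """shift fractions for target pos in tool axes, and turn for tool straight down with tool y axis at world angle yaw (mod pi)"""
    s=ctrl.read_state();r=R.from_quat(s["tool_rot"]);d=r.inv().apply(np.array(pos)-s["eef_pos"])/0.12
    print("pos",s["eef_pos"].round(4),"w",round(s["gripper_width"],4),"t",round(s["time"],2),"F",s["ft_force"].round(1))
    m=r.as_matrix();print("toolY yaw",np.degrees(np.arctan2(m[1,1],m[0,1])).round(1),"tilt z",m[:,2].round(3),"q",s["qpos"].round(2))
    print("shift frac",d.round(4))
    if yaw is not None:
        best=None
        for k in (0,1):
            a=np.radians(yaw)+k*np.pi;y=np.array([np.cos(a),np.sin(a),0]);z=np.array([0,0,-1.]);x=np.cross(y,z)
            T=R.from_matrix(np.c_[x,y,z]);rv=(r.inv()*T).as_rotvec()
            print(" turn opt",k,(rv/(2*np.pi)).round(4),"rows",round(np.degrees(np.linalg.norm(rv))/7.16,1))
E
python3 - <<'E'
from h import *
f=frame("top"); crop(f,125,150,425,250,2.6,"t1")
g=frame("scene"); crop(g,120,180,360,300,3.3,"s1")
s=ctrl.read_state(); go(s["eef_pos"],0)
E
```

```text
pos [0.2019 0.6439 0.1708] w 0.0939 t 0.25 F [0.2 0.6 0.3]
toolY yaw 72.6 tilt z [-0.    -0.001 -1.   ] q [-1.42  0.43  0.07  1.61 -0.03  1.11 -0.07]
shift frac [0. 0. 0.]
 turn opt 0 [-1.000e-04  1.000e-04  2.016e-01] rows 10.1
 turn opt 1 [-1.000e-04 -1.000e-04 -2.984e-01] rows 15.0
```

View pics/t1.png

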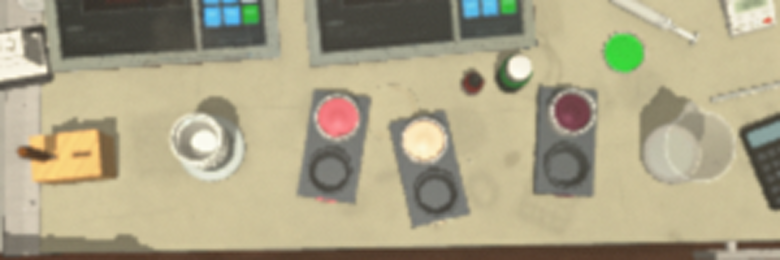

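View pics/s1.png

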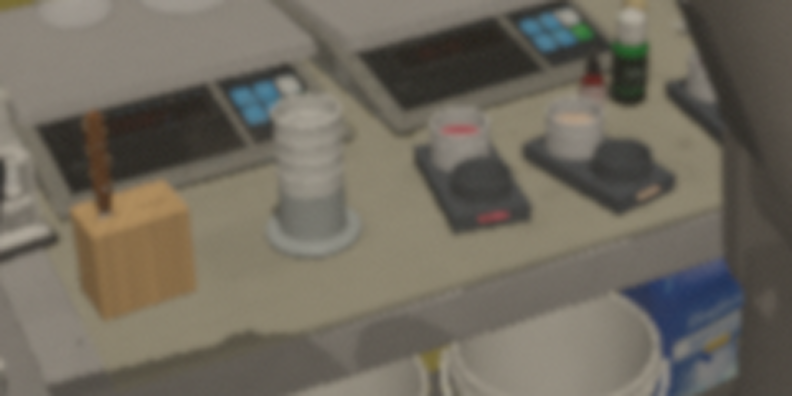

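```bash
cat > meas.py <<'E'
from h import *
def creams(f):
    hsv=cv2.cvtColor(f["color"],cv2.COLOR_RGB2HSV);out={}
    for n,lo,hi in (("pale",(8,50,190),(22,150,255)),("rose",(170,110,150),(180,255,255)),("plum",(150,60,40),(180,255,130))):
        m=cv2.inRange(hsv,lo,hi); m[:160]=0;m[240:]=0;m[:,:225]=0;m[:,370:]=0
        m=cv2.morphologyEx(m,cv2.MORPH_OPEN,np.ones((3,3),np.uint8))
        k,l,st,c=cv2.connectedComponentsWithStats(m)
        if k<2: continue
        i=1+np.argmax(st[1:,4]);out[n]=(c[i],st[i].tolist())
    return out
def caddies(f):
    """dark grey tray outline -> min area rect"""
    g=f["color"].astype(int);m=((g.max(2)<125)&(g.max(2)-g.min(2)<22)).astype(np.uint8)*255
    m[:170]=0;m[240:]=0;m[:,:225]=0;m[:,370:]=0
    m=cv2.morphologyEx(m,cv2.MORPH_OPEN,np.ones((3,3),np.uint8))
    cs,_=cv2.findContours(m,cv2.RETR_EXTERNAL,cv2.CHAIN_APPROX_NONE)
    return [cv2.minAreaRect(c) for c in cs if cv2.contourArea(c)>150],m
if __name__=="__main__":
    f=frame("top")
    for n,(c,st) in creams(f).items(): print(n,c.round(1),st,"cream pt",ray(f,*c,.044))
    rs,m=caddies(f); cv2.imwrite("pics/cm.png",cv2.resize(m,None,fx=1,fy=1))
    for r in rs: print("rect",r, ray(f,*r[0],.02))
    C=lambda u,v:(u/2.6+125,v/2.6+150)
    for n,u,v,z in (("well rose",329,170,.044),("well pale",435,194,.044),("well plum",565,166,.044),("nest",197,139,.14),("block mid",73,155,.09),("blockslot2",80,154,.09),("spat top",24,151,.2),("beaker base",668,154,0.005),("beaker rim",702,145,.138)):
        print(n,ray(f,*C(u,v),z))
E
python3 meas.py
```

```text
pale [288.4 201.5] [280, 196, 16, 13, 133] cream pt [ 0.5417 -0.0767  0.044 ]
rose [254.4 194.2] [248, 189, 14, 12, 124] cream pt [0.5699 0.0444 0.044 ]
plum [345.1 192.2] [339, 187, 13, 13, 113] cream pt [ 0.5724 -0.2819  0.044 ]
rect ((292.0, 223.0), (20.0, 20.0), 90.0) [ 0.4656 -0.0898  0.02  ]
rect ((251.5, 215.0), (20.0, 19.0), 90.0) [0.4969 0.0566 0.02  ]
rect ((341.7059020996094, 204.17649841308594), (21.784839630126953, 39.95472717285156), 2.726310968399048) [ 0.5315 -0.2729  0.02  ]
well rose [0.4939 0.0557 0.044 ]
well pale [ 0.4587 -0.0892  0.044 ]
well plum [ 0.4944 -0.2693  0.044 ]
nest [0.5297 0.2206 0.14  ]
block mid [0.5158 0.3921 0.09  ]
blockslot2 [0.517  0.3829 0.09  ]
spat top [0.5121 0.4206 0.2   ]
beaker base [ 0.5119 -0.4242  0.005 ]
beaker rim [ 0.5125 -0.4296  0.138 ]
```

View pics/cm.png

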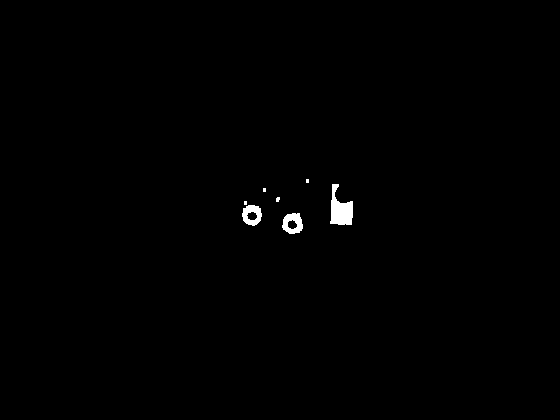

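```bash
python3 - <<'E'
from h import *
go([.28,.56,.33],90)
f=frame("wrist");E=np.array(f["extrinsics"]);print("cam",-E[:3,:3].T@E[:3,3],"fwd",E[2,:3])
s=ctrl.read_state();print(R.from_quat(s["tool_rot"]).as_matrix().round(3).tolist())
E
```

```text
pos [0.2019 0.6439 0.1709] w 0.094 t 0.3 F [-0.4  0.8 -0.4]
toolY yaw 72.6 tilt z [-0. -0. -1.] q [-1.42  0.43  0.07  1.61 -0.03  1.11 -0.07]
shift frac [-0.8303 -0.4732 -1.3254]
 turn opt 0 [-0.0001 -0.     -0.0484] rows 2.4
 turn opt 1 [-0.000e+00  1.000e-04  4.516e-01] rows 22.7
cam [0.1352963  0.66525119 0.38462427] fwd [ 0.23377841 -0.07300953 -0.96954488]
[[-0.954, 0.299, -0.0], [0.299, 0.954, -0.0], [-0.0, -0.0, -1.0]]
```

>>> send_rows --rows "0 0 -0.0242 0 0 -0.34 1;0 0 -0.0484 0 0 -0.68 1;0 0 -0.0484 0 0 -1 1;0 0 -0.0484 -0.2 -0.1 -1 1;0 0 -0.0484 -0.5 -0.3 -1 1;0 0 -0.0484 -0.83 -0.47 -1 1;0 0 -0.0484 -0.83 -0.47 -1 1"

```text
time: 0.93
eef_pos: [0.2866, 0.5552, 0.2921]
tool_rot: [0.004, 1.0, -0.0, 0.001]
ft_force: [1.0, 0.3, -0.6]
gripper_width: 0.0941
```

```bash
python3 - <<'E'
from h import *
go([.40,.40,.33],90)
E
```

```text
pos [0.2866 0.5552 0.2921] w 0.0941 t 0.93 F [ 1.   0.3 -0.6]
toolY yaw 89.6 tilt z [ 0.003 -0.001 -1.   ] q [-1.25  0.26  0.07  1.57 -0.02  1.31  0.38]
shift frac [-0.9552 -1.2865 -0.3126]
 turn opt 0 [-0.0001  0.0004 -0.0012] rows 0.1
 turn opt 1 [7.000e-04 1.000e-04 4.988e-01] rows 25.1
```

>>> send_rows --rows "0 0 0 -0.3 -0.3 -0.1 1;0 0 0 -0.5 -0.6 -0.3 1;0 0 0 -0.75 -0.8 -0.4 1;0 0 0 -0.9 -1 -0.4 1"

```text
time: 1.27
eef_pos: [0.3871, 0.4426, 0.3409]
tool_rot: [-0.0, 1.0, 0.001, 0.001]
ft_force: [0.7, 0.3, -0.3]
gripper_width: 0.0942
```

>>> send_rows --rows "0 0 0 -0.2 -0.3 0 1;0 0 0 -0.3 -0.6 0 1;0 0 0 -0.4 -0.9 0 1;0 0 0 -0.5 -1 0 1;0 0 0 -0.5 -1 0 1"

```text
time: 1.68
eef_pos: [0.4485, 0.3191, 0.3395]
tool_rot: [0.003, 1.0, 0.0, 0.001]
ft_force: [0.4, 0.9, 0.5]
gripper_width: 0.0939
```

```bash
python3 - <<'E'
from h import *
go([.53,.22,.34],90)
f=frame("wrist","w1"); print(proj(f,[.53,.22,.14]))
E
```

```text
pos [0.4485 0.3191 0.3395] w 0.0939 t 1.68 F [0.4 0.9 0.5]
toolY yaw 89.7 tilt z [ 0.001  0.    -1.   ] q [-0.95  0.11  0.23  1.67 -0.02  1.37  0.86]
shift frac [-0.6839 -0.8215 -0.0039]
 turn opt 0 [ 0.      0.0002 -0.0009] rows 0.0
 turn opt 1 [ 3.000e-04 -1.000e-04  4.991e-01] rows 25.1
[210.4 238.7]
```

View pics/w1.png

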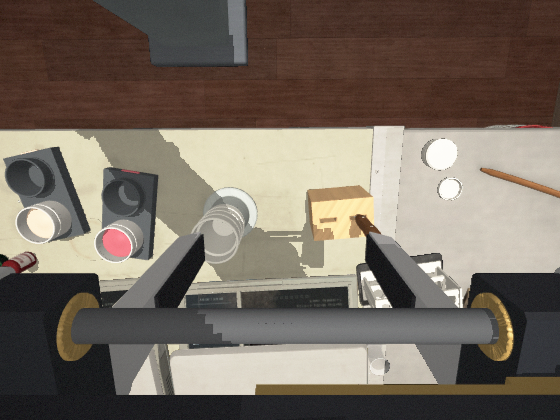

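```bash
python3 - <<'E'
from h import *
f=frame("wrist"); crop(f,0,120,290,280,2.75,"w1a"); crop(f,290,160,440,260,5,"w1b")
E
```

```text
(no output)
```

View pics/w1a.png

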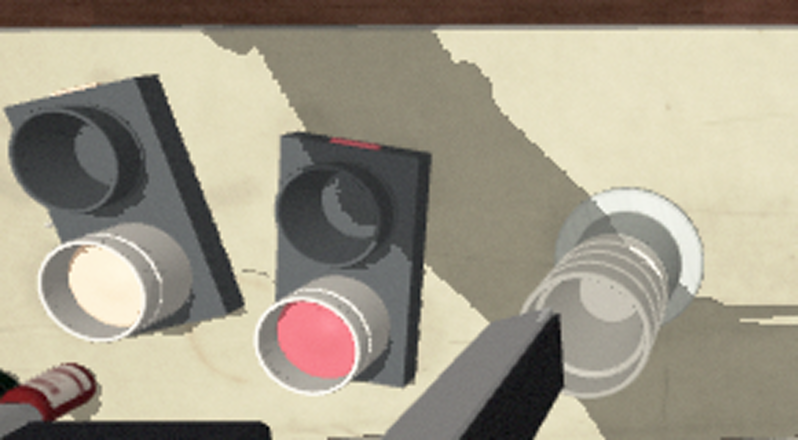

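View pics/w1b.png

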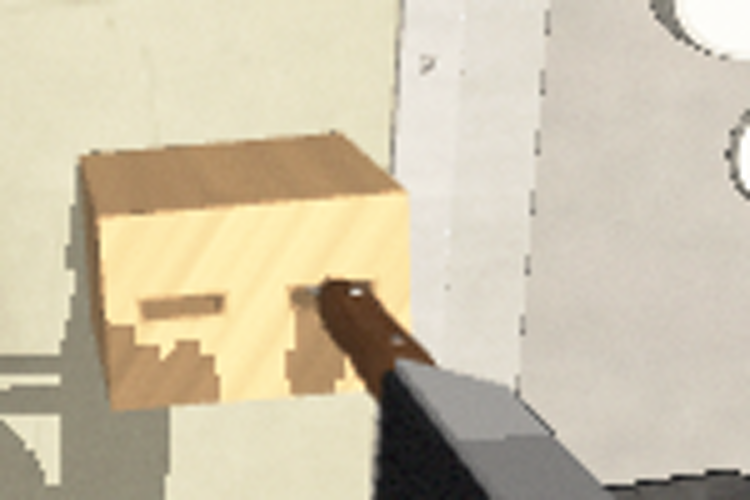

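```bash
python3 - <<'E'
from h import *
f=frame("wrist")
for n,u,v,z in (("nest",595,333,.14),("foot",630,247,0.003),("potrose",309,343,.062),("potpale",98,289,.062),("wellrose",334,216,.044),("wellpale",70,160,.044)): print(n,ray(f,u/2.75,v/2.75+120,z))
for n,u,v in (("block c1",100,215),("c2",410,192),("slot2",182,305),("slot1",333,297)): print(n,ray(f,u/5+290,v/5+160,.09))
go([.53,.22,.34],90)
E
```

```text
nest [0.5309 0.2324 0.14  ]
foot [0.5247 0.2272 0.003 ]
potrose [0.5663 0.0493 0.062 ]
potpale [ 0.5336 -0.0667  0.062 ]
wellrose [0.495  0.0638 0.044 ]
wellpale [ 0.4623 -0.0826  0.044 ]
block c1 [0.4909 0.3605 0.09  ]
c2 [0.4841 0.4502 0.09  ]
slot2 [0.5183 0.3852 0.09  ]
slot1 [0.5158 0.4296 0.09  ]
pos [0.4454 0.3239 0.3387] w 0.094 t 1.83 F [0.1 0.3 0. ]
toolY yaw 90.0 tilt z [-0.  0. -1.] q [-0.95  0.11  0.23  1.66 -0.03  1.37  0.85]
shift frac [-0.7042 -0.8666 -0.0112]
 turn opt 0 [ 0.     -0.      0.0001] rows 0.0
 turn opt 1 [ 1.000e-04  0.000e+00 -4.999e-01] rows 25.1
```

>>> send_rows --rows "0 0 0 -0.1 -0.3 0 1;0 0 0 -0.2 -0.6 0 1;0 0 0 -0.2 -0.8 0 1;0 0 0 -0.2 -0.81 0 1;0 0 0 -0.2 -0.81 0 1;0 0 0 -0.2 -0.81 0 1"

```text
time: 2.33
eef_pos: [0.4693, 0.2277, 0.3387]
tool_rot: [-0.001, 1.0, 0.0, -0.0]
ft_force: [-0.4, 0.4, 1.2]
gripper_width: 0.0941
```

```bash
python3 - <<'E'
from h import *
f=frame("wrist","w2");go([.53,.226,.34],90)
print(proj(f,[.53,.226,.14]))
f=frame("top"); crop(f,125,150,425,250,2.6,"t2")
E
```

```text
pos [0.4693 0.2278 0.3385] w 0.0939 t 2.38 F [-0.2  1.2  0.3]
toolY yaw 90.2 tilt z [-0. -0. -1.] q [-0.85  0.05  0.29  1.73 -0.02  1.37  1.02]
shift frac [-0.5058 -0.0167 -0.0124]
 turn opt 0 [-0.     -0.0001  0.0005] rows 0.0
 turn opt 1 [ 1.000e-04 -0.000e+00 -4.995e-01] rows 25.1
[282.9 223.8]
```

View pics/w2.png

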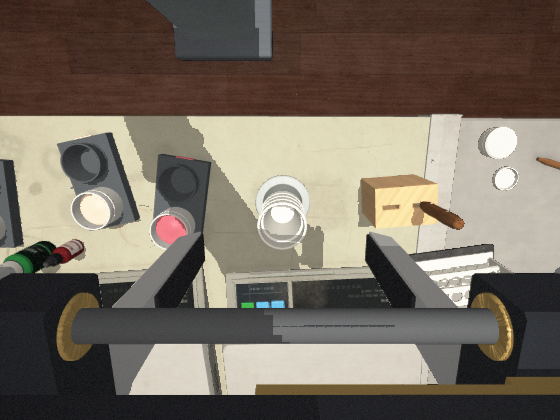

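```bash
python3 - <<'E'
from h import *
f=frame("wrist"); crop(f,230,160,340,260,6,"w2a"); crop(f,30,120,250,270,3.6,"w2b")
E
```

```text
(no output)
```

View pics/w2a.png

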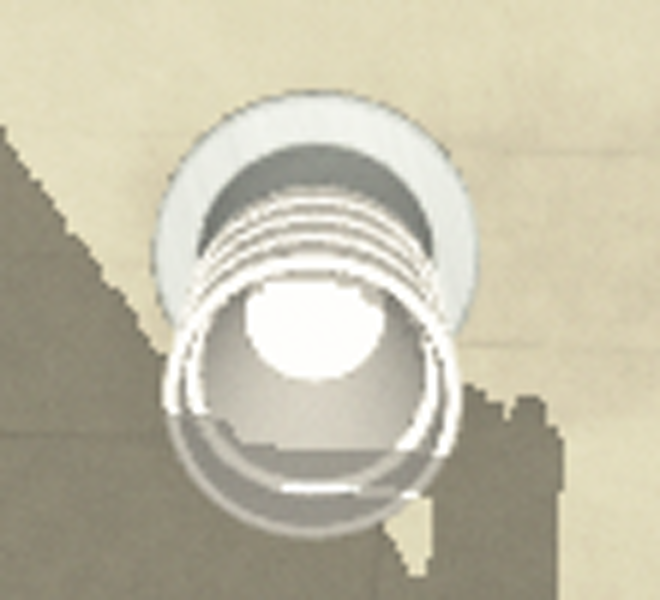

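View pics/w2b.png

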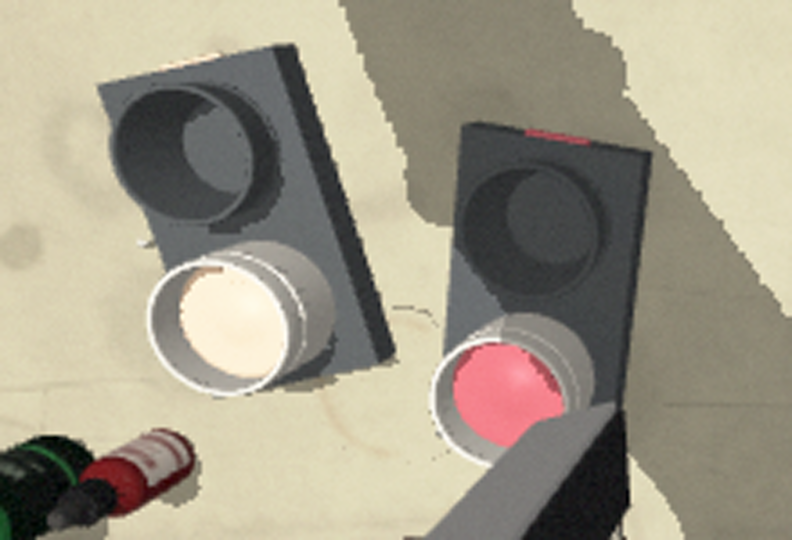

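```bash
python3 - <<'E'
from h import *
f=frame("wrist")
print("nest",ray(f,313/6+230,395/6+160,.14), "edges",[ray(f,a/6+230,b/6+160,.14) for a,b in ((163,395),(463,395),(313,250),(313,540))])
print("foot edges y",ray(f,152/6+230,250/6+160,0.005),ray(f,480/6+230,250/6+160,.005), ray(f,316/6+230,90/6+160,.005))
for n,u,v,z in (("potpale",224,327,.062),("potrose",508,400,.062),("wellpale",186,155,.044),("wellrose",531,232,.044)): print(n,ray(f,u/3.6+30,v/3.6+120,z))
E
```

```text
nest [0.5328 0.2248 0.14  ] edges [array([0.5329, 0.1919, 0.14  ]), array([0.5327, 0.2578, 0.14  ]), array([0.5   , 0.2248, 0.14  ]), array([0.5669, 0.2249, 0.14  ])]
foot edges y [0.533  0.1778 0.005 ] [0.5327 0.2717 0.005 ] [0.4867 0.2246 0.005 ]
potpale [ 0.5347 -0.0701  0.062 ]
potrose [0.5673 0.0495 0.062 ]
wellpale [ 0.463  -0.0866  0.044 ]
wellrose [0.4961 0.0593 0.044 ]
```

>>> send_rows --rows "0 0 0 -0.3 -0.02 0.2 1;0 0 0 -0.535 -0.025 0.5 1;0 0 0 -0.535 -0.025 0.8 1;0 0 0 -0.535 -0.025 1 1;0 0 0 -0.535 -0.025 1 1"

```text
time: 2.95
eef_pos: [0.5317, 0.2223, 0.2134]
tool_rot: [-0.0, 1.0, -0.002, -0.003]
ft_force: [-1.5, -1.0, -0.6]
gripper_width: 0.0937
```

```bash
python3 - <<'E'
from h import *
f=frame("wrist","w3");go([.5332,.2248,.123],90)
E
```

```text
pos [0.5328 0.2229 0.2167] w 0.0938 t 3.0 F [0.3 1.  1.2]
toolY yaw 90.1 tilt z [-0.004 -0.003 -1.   ] q [-0.78  0.24  0.33  1.79 -0.08  1.14  1.15]
shift frac [-0.0065  0.0176  0.7811]
 turn opt 0 [-0.0004 -0.0006  0.0002] rows 0.0
 turn opt 1 [ 0.001  -0.0007 -0.4998] rows 25.1
```

View pics/w3.png

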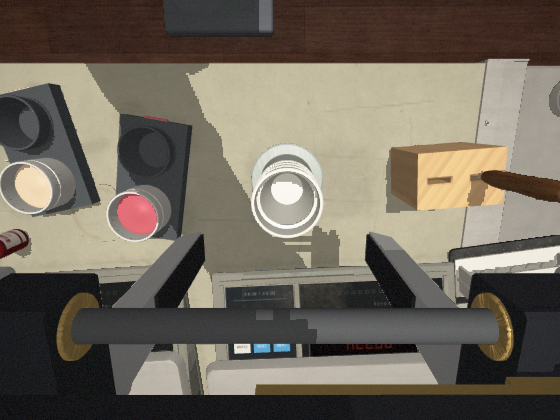

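>>> send_rows --rows "0 0 0 0 0.015 0.25 1;0 0 0 0 0.015 0.5 1;0 0 0 0 0.015 0.7 1;0 0 0 0 0.015 0.77 1;0 0 0 0 0.015 0.77 1;0 0 0 0 0.015 0.77 1;0 0 0 0 0.015 0.77 1"

```text
time: 3.58
eef_pos: [0.5353, 0.2255, 0.1286]
tool_rot: [-0.0, 1.0, 0.001, 0.001]
ft_force: [-0.0, -0.2, 1.6]
gripper_width: 0.0941
```

```bash
python3 - <<'E'
from h import *
f=frame("wrist","w4");go([.5332,.2248,.123],90)
f=frame("scene");crop(f,120,150,260,290,4,"s4")
E
```

```text
pos [0.5352 0.2254 0.1285] w 0.0941 t 3.63 F [-0.3 -0.2  1.3]
toolY yaw 90.0 tilt z [ 0.002  0.002 -1.   ] q [-0.77  0.32  0.32  1.88 -0.12  0.95  1.18]
shift frac [ 0.0171 -0.0055  0.0454]
 turn opt 0 [0.0003 0.0004 0.    ] rows 0.0
 turn opt 1 [-6.e-04  4.e-04 -5.e-01] rows 25.1
```

View pics/w4.png

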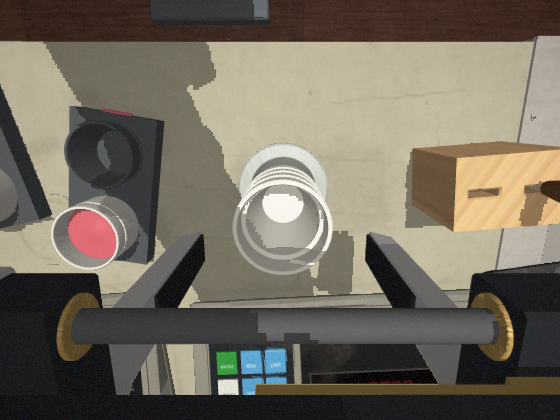

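View pics/s4.png

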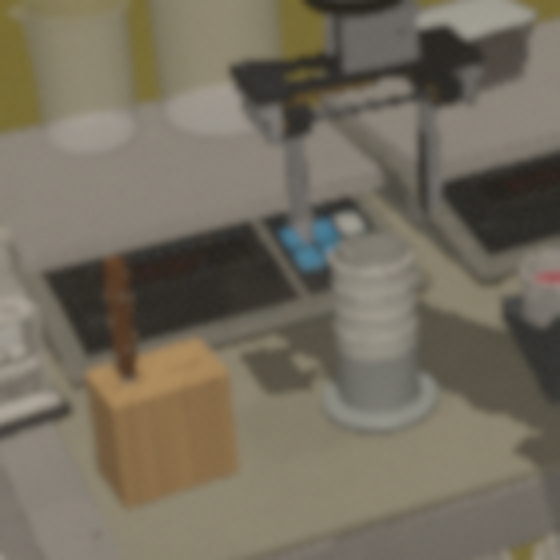

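```bash
python3 - <<'E'
from h import *
f=frame("wrist")
p=ctrl.read_state()["eef_pos"]
for dz in (0,.019,.04):
  print([proj(f,p+[0,s*.047,dz]) for s in (-1,0,1)])
print(ray(f,283,233,.14),[ray(f,u,v,.14) for u,v in ((233,226),(333,226),(283,189),(283,276))])
E
```

```text
[array([215.4, 226.4]), array([284.1, 226.4]), array([352.6, 226.5])]
[array([209.3, 235.8]), array([284.1, 235.9]), array([358.8, 235.9])]
[array([201.1, 248.4]), array([284.1, 248.5]), array([367. , 248.5])]
[0.5353 0.2245 0.14  ] [array([0.5305, 0.1923, 0.14  ]), array([0.5305, 0.2568, 0.14  ]), array([0.5062, 0.2245, 0.14  ]), array([0.5658, 0.2245, 0.14  ])]
```

```bash
python3 - <<'E'
from h import *
f=frame("scene")
p=ctrl.read_state()["eef_pos"]
for dz in (0,.019,.1):
  print([(proj(f,p+[0,s*.047,dz])-[120,150])*4 for s in (-1,0,1)])
print("rim c",(proj(f,[.5332,.2248,.14])-[120,150])*4)
crop(f,180,140,250,220,8,"s5")
E
```

```text
[array([425.6, 252. ]), array([370.4, 265.2]), array([313.6, 278.8])]
[array([424.4, 231.2]), array([369.2, 244. ]), array([312. , 257.6])]
[array([420.4, 138.4]), array([363.6, 150.4]), array([304.8, 163.2])]
rim c [370.4 252. ]
```

View pics/s5.png

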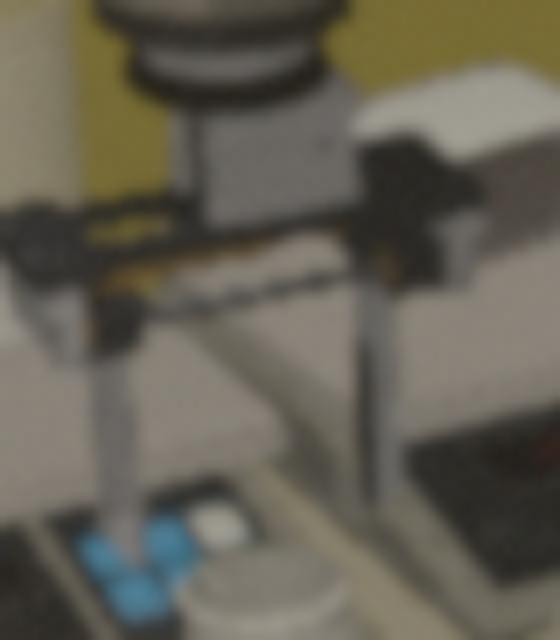

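>>> send_rows --rows "0 0 0 0.01 0 0 0.57;0 0 0 0.01 0 0 0.57;0 0 0 0.01 0 0 0.57;0 0 0 0.01 0 0 0.57;0 0 0 0.01 0 0 0.57;0 0 0 0.01 0 0 0.57"

```text
time: 4.28
eef_pos: [0.5329, 0.2248, 0.1263]
tool_rot: [-0.0, 1.0, -0.0, -0.0]
ft_force: [0.0, 0.7, 0.7]
gripper_width: 0.0735
```

```bash
python3 - <<'E'
from h import *
f=frame("wrist","w5");go([.5332,.2248,.123],90)
f=frame("scene");crop(f,180,140,250,220,8,"s5")
p=ctrl.read_state()["eef_pos"]
w=ctrl.read_state()["gripper_width"]/2
print([(proj(f,p+[0,s*w,0])-[180,140])*8 for s in (-1,0,1)])
E
```

```text
pos [0.5329 0.2248 0.1263] w 0.0738 t 4.33 F [-0.3 -0.2 -0.1]
toolY yaw 90.0 tilt z [-0. -0. -1.] q [-0.77  0.32  0.31  1.89 -0.12  0.95  1.17]
shift frac [-0.0027  0.      0.0272]
 turn opt 0 [-0. -0.  0.] rows 0.0
 turn opt 1 [ 0.  -0.  -0.5] rows 25.1
[array([350.4, 594.4]), array([263.2, 615.2]), array([174.4, 636.8])]
```

View pics/s5.png

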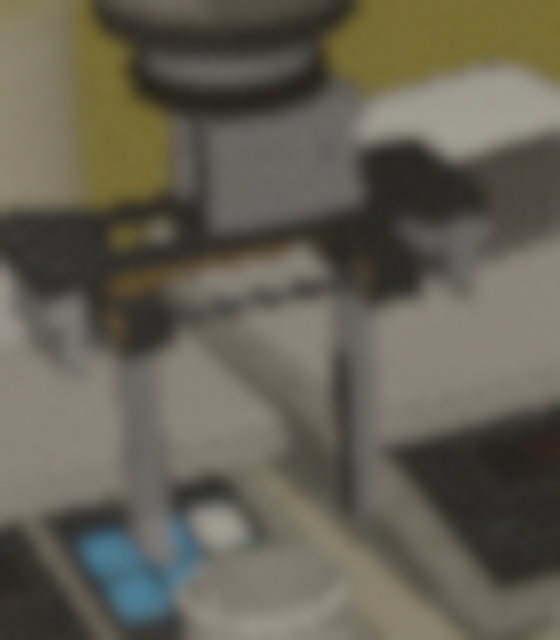

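View pics/w5.png

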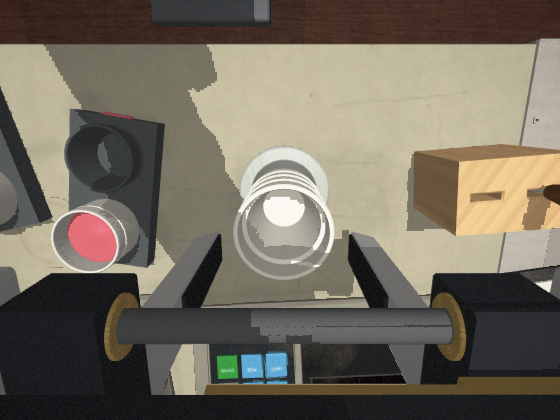

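>>> send_rows --rows "0 0 0 0 0 -0.3 0.57;0 0 0 0 0 -0.6 0;0 0 0 0 0 -0.6 -1;0 0 0 0 0 -0.6 -1;0 0 0 0 0 -0.6 -1;0 0 0 0 0 -0.6 -1;0 0 0 0 0 -0.6 -1;0 0 0 0 0 -0.6 -1;0 0 0 0 0 -0.6 -1;0 0 0 0 0 -0.6 -1" --newtons 10

```text
time: 5.22
eef_pos: [0.5328, 0.2247, 0.198]
tool_rot: [-0.0, 1.0, -0.0, -0.0]
ft_force: [-0.5, -0.3, -0.2]
gripper_width: 0.0174
```

```bash
python3 - <<'E'
from h import *
f=frame("wrist","w6");go([.5332,.2248,.123],90)
p=ctrl.read_state()["eef_pos"]; print(proj(f,p),proj(f,p+[0,0,.03]))
f=frame("scene");crop(f,180,120,250,200,8,"s6")
w=ctrl.read_state()["gripper_width"]/2
print([(proj(f,p+[0,s*w,0])-[180,120])*8 for s in (-1,0,1)])
E
```

```text
pos [0.5328 0.2247 0.1981] w 0.0135 t 5.27 F [-0.4 -0.6  0.4]
toolY yaw 90.0 tilt z [-0. -0. -1.] q [-0.78  0.25  0.33  1.81 -0.09  1.09  1.15]
shift frac [-0.0033  0.0007  0.6258]
 turn opt 0 [-0.     -0.      0.0001] rows 0.0
 turn opt 1 [ 1.000e-04 -1.000e-04 -4.999e-01] rows 25.1
[284.3 227. ] [284.3 242.7]
[array([264.8, 609.6]), array([253.6, 612. ]), array([242.4, 614.4])]
```

View pics/s6.png

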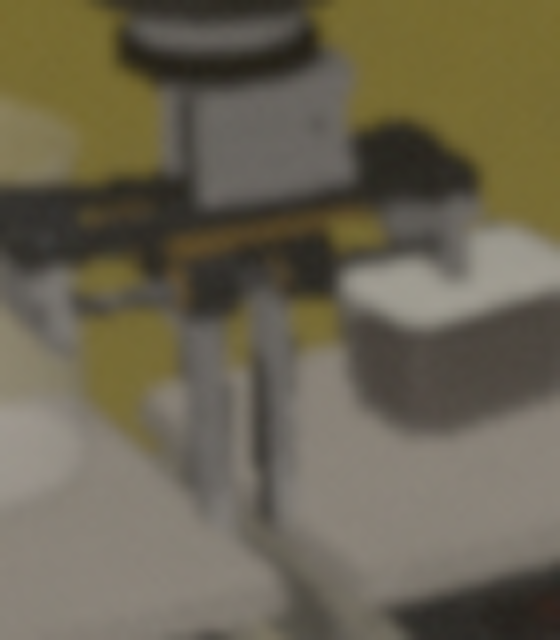

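View pics/w6.png

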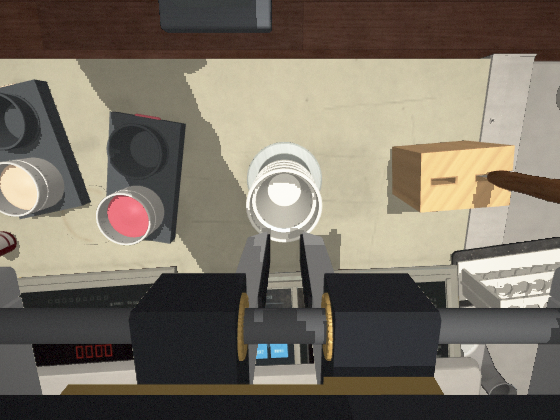

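>>> send_rows --rows "0 0 0 0 0 0 1;0 0 0 0 0 0 1;0 0 0 0 0 0 1;0 0 0 0 0 0 1;0 0 0 0 0 0 1;0 0 0 0 0 0 1;0 0 0 0 0 0 1;0 0 0 0 0 0 1;0 0 0 0 0 0.2 1;0 0 0 0 0 0.4 1"

```text
time: 6.15
eef_pos: [0.5338, 0.2253, 0.1508]
tool_rot: [-0.0, 1.0, 0.001, 0.001]
ft_force: [0.3, -0.1, -0.8]
gripper_width: 0.0726
```

>>> send_rows --rows "0 0 0 0 0 0.1 1;0 0 0 0 0 0.2 1;0 0 0 0 0 0.3 1;0 0 0 0 0 0.4 1;0 0 0 0 0 0.5 1;0 0 0 0 0 0.5 1;0 0 0 0 0 0.5 0.55;0 0 0 0 0 0.5 0.55;0 0 0 0 0 0.5 0.55;0 0 0 0 0 0.5 0.55"

```text
time: 6.98
eef_pos: [0.5333, 0.225, 0.091]
tool_rot: [-0.0, 1.0, 0.0, 0.0]
ft_force: [-0.1, -0.3, -0.0]
gripper_width: 0.0738
```

```bash
python3 - <<'E'
from h import *
f=frame("wrist","w7");go([.5332,.2248,.123],90)
p=ctrl.read_state()["eef_pos"]
f=frame("scene");crop(f,180,160,250,240,8,"s7")
w=ctrl.read_state()["gripper_width"]/2
print([(proj(f,p+[0,s*w,0])-[180,160])*8 for s in (-1,0,1)])
E
```

```text
pos [0.5332 0.225  0.0909] w 0.0731 t 7.03 F [ 0.3  0.3 -0.8]
toolY yaw 90.0 tilt z [ 0.001  0.001 -1.   ] q [-0.76  0.37  0.31  1.92 -0.14  0.88  1.19]
shift frac [-1.000e-04 -1.500e-03 -2.673e-01]
 turn opt 0 [0.0001 0.0001 0.    ] rows 0.0
 turn opt 1 [-2.e-04  1.e-04 -5.e-01] rows 25.1
[array([352. , 511.2]), array([267.2, 532.8]), array([180. , 554.4])]
```

View pics/s7.png

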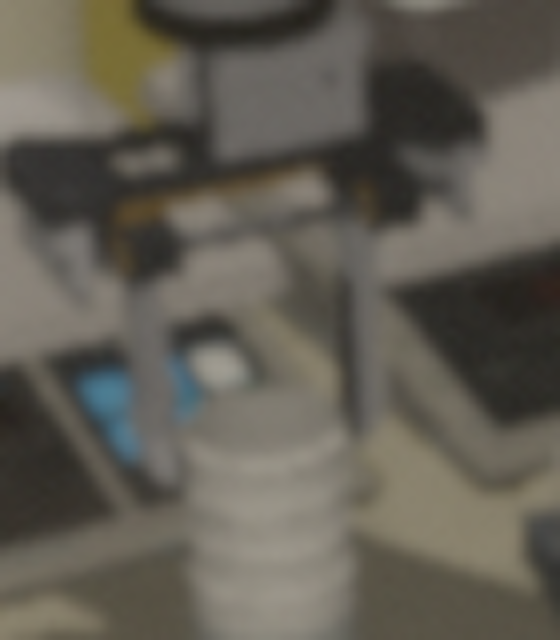

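View pics/w7.png

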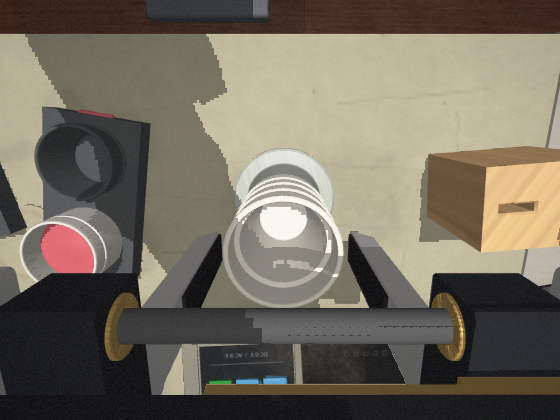

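>>> send_rows --rows "0 0 0 0 0 -0.06 0.55;0 0 0 0 0 -0.06 0.55;0 0 0 0 0 -0.06 0.2;0 0 0 0 0 -0.06 0.2;0 0 0 0 0 -0.06 0.2;0 0 0 0 0 -0.06 0.2;0 0 0 0 0 -0.06 0.2" --newtons 10

```text
time: 7.67
eef_pos: [0.533, 0.2248, 0.0975]
tool_rot: [-0.0, 1.0, -0.0, 0.0]
ft_force: [-0.0, 0.2, 1.8]
gripper_width: 0.0654
```

>>> send_rows --rows "0 0 0 0 0 -0.03 0.2;0 0 0 0 0 -0.06 0.2;0 0 0 0 0 -0.08 0.2;0 0 0 0 0 -0.08 0.2;0 0 0 0 0 -0.08 0.2"

```text
time: 8.08
eef_pos: [0.533, 0.2249, 0.1074]
tool_rot: [-0.0, 1.0, 0.0, 0.0]
ft_force: [-0.1, -0.9, -0.8]
gripper_width: 0.065
```

```bash
python3 - <<'E'
from h import *
f=frame("wrist","w8");go([.5332,.2248,.123],90)
f=frame("scene");crop(f,180,160,250,240,8,"s8")
E
```

```text
pos [0.5329 0.2248 0.1072] w 0.0652 t 8.13 F [-0.6  0.4 -0.9]
toolY yaw 90.0 tilt z [-0.  0. -1.] q [-0.76  0.35  0.31  1.9  -0.13  0.91  1.18]
shift frac [-0.0028 -0.0002 -0.1318]
 turn opt 0 [ 0.     -0.      0.0001] rows 0.0
 turn opt 1 [ 0.      0.     -0.4999] rows 25.1
```

View pics/s8.png

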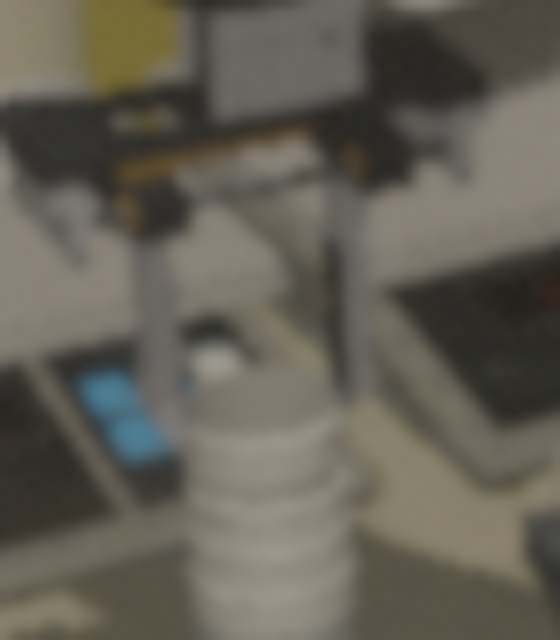

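View pics/w8.png

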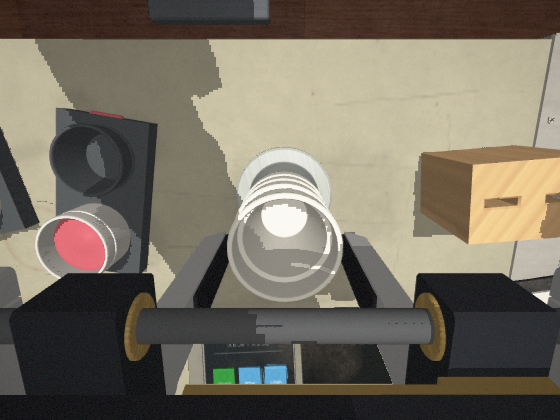

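```bash
python3 - <<'E'
import cv2,numpy as np
a=cv2.imread("pics/s7.png",0)[360:640,130:400];b=cv2.imread("pics/s8.png",0)[360:640,130:400]
o=np.hstack([a,b]);o=cv2.createCLAHE(4,(4,4)).apply(o)
cv2.imwrite("pics/cmp.png",cv2.resize(o,None,fx=1.45,fy=1.45))
E
```

```text
(no output)
```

View pics/cmp.png

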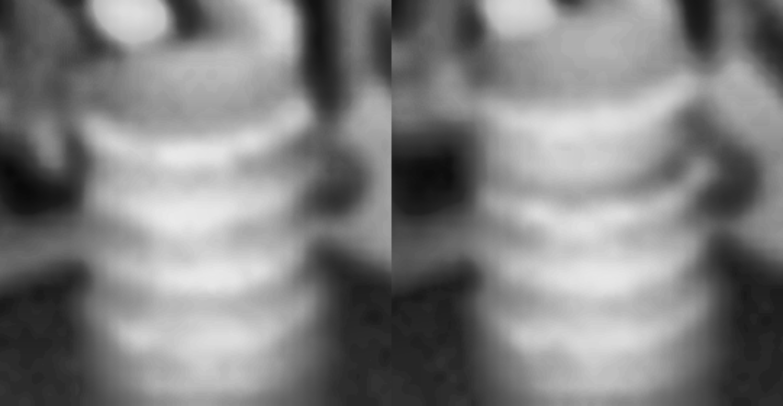

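>>> send_rows --rows "0 0 0 0 0 -0.1 0.2;0 0 0 0 0 -0.25 0.2;0 0 0 0 0 -0.5 0.2;0 0 0 0 0 -0.8 0.2;0 0 0 0 0 -1 0.2;0 0 0 0 0 -1 0.2"

```text
time: 8.68
eef_pos: [0.5351, 0.2256, 0.2331]
tool_rot: [0.0, 1.0, 0.002, 0.003]
ft_force: [1.4, 0.5, -0.1]
gripper_width: 0.0652
```

>>> send_rows --rows "0 0 0 0.1 -0.2 -0.1 0.2;0 0 0 0.2 -0.5 -0.2 0.2;0 0 0 0.3 -0.8 -0.3 0.2;0 0 0 0.4 -1 -0.3 0.2;0 0 0 0.4 -1 -0.3 0.2;0 0 0 0.4 -1 -0.3 0.2"

```text
time: 9.18
eef_pos: [0.4847, 0.1037, 0.264]
tool_rot: [0.001, 1.0, 0.001, 0.0]
ft_force: [0.4, 0.5, 0.2]
gripper_width: 0.0652
```

```bash
python3 - <<'E'
from h import *
f=frame("wrist","w9");go([.496,.058,.15],82)
f=frame("scene");crop(f,180,160,250,240,8,"s9")
E
```

```text
pos [0.4849 0.1049 0.2637] w 0.0654 t 9.23 F [ 0.1  0.2 -1.4]
toolY yaw 90.0 tilt z [ 0.001  0.001 -1.   ] q [-0.72  0.04  0.39  1.9  -0.02  1.21  1.25]
shift frac [-0.0918 -0.3916  0.947 ]
 turn opt 0 [0.0001 0.0001 0.0222] rows 1.1
 turn opt 1 [-1.000e-04  2.000e-04 -4.778e-01] rows 24.0
```

View pics/w9.png

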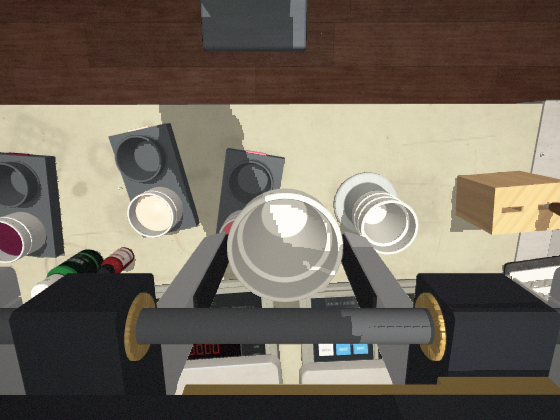

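View pics/s9.png

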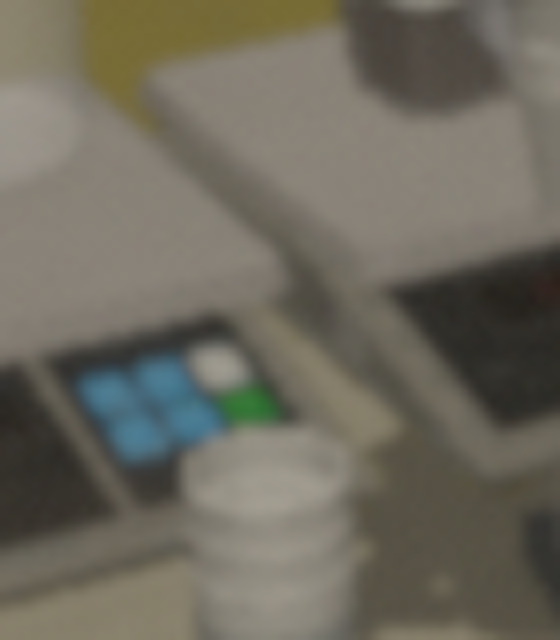

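```bash
cat > well.py <<'E'
import sys
from h import *
n,x0,y0,x1,y1,k=sys.argv[1],*map(float,sys.argv[2:7])
f=frame("wrist"); crop(f,int(x0),int(y0),int(x1),int(y1),k,n); np.savez("pics/last.npz",**{a:np.array(f[a]) for a in("fx","fy","cx","cy","extrinsics")},o=[x0,y0,k])
E
cat > rays.py <<'E'
import sys
from h import *
d=np.load("pics/last.npz");x0,y0,k=d["o"]
for a in sys.argv[1:]:
    u,v,z=map(float,a.split(","));print(a,ray(d,u/k+x0,v/k+y0,z))
E
python3 well.py w10 100 110 300 250 4
```

```text
(no output)
```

View pics/w10.png

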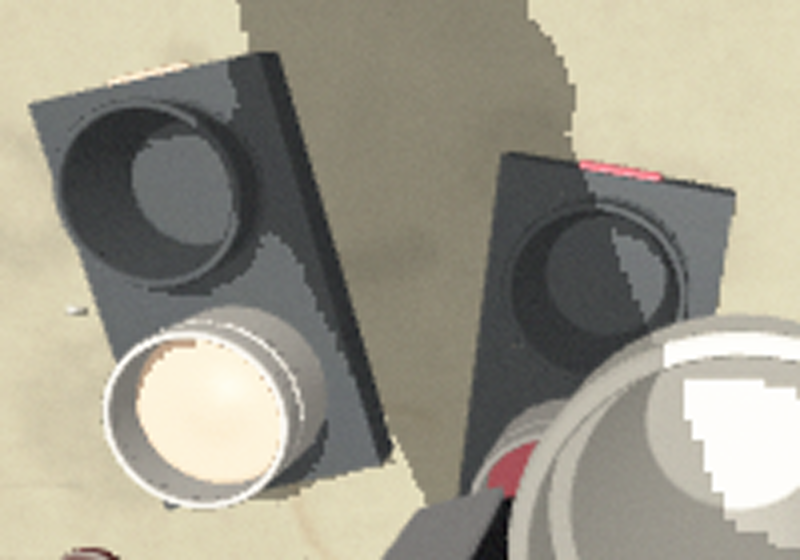

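```bash
python3 rays.py 599,290,.044 607,271,.006 151,193,.044 187,188,.006 197,420,.062 508,290,.044 688,290,.044 60,193,.044 243,193,.044 500,153,.02 736,190,.02 30,104,.02 278,53,.02
```

```text
599,290,.044 [0.4944 0.0592 0.044 ]
607,271,.006 [0.4944 0.0583 0.006 ]
151,193,.044 [ 0.4624 -0.0873  0.044 ]
187,188,.006 [ 0.4647 -0.0911  0.006 ]
197,420,.062 [ 0.5348 -0.0721  0.062 ]
508,290,.044 [0.4945 0.0288 0.044 ]
688,290,.044 [0.4944 0.089  0.044 ]
60,193,.044 [ 0.4624 -0.1172  0.044 ]
243,193,.044 [ 0.4623 -0.057   0.044 ]
500,153,.02 [0.451  0.0237 0.02  ]
736,190,.02 [0.4636 0.1051 0.02  ]
30,104,.02 [ 0.4348 -0.136   0.02  ]
278,53,.02 [ 0.4177 -0.0499  0.02  ]
```

>>> send_rows --rows "0 0 0 -0.086 -0.2 0.2 0.2;0 0 0 -0.086 -0.384 0.4 0.2;0 0 0 -0.086 -0.384 0.7 0.2;0 0 0 -0.086 -0.384 0.95 0.2;0 0 0 -0.086 -0.384 0.95 0.2;0 0 0 -0.086 -0.384 0.95 0.2;0 0 0 -0.086 -0.384 0.95 0.2"

```text
time: 9.92
eef_pos: [0.4962, 0.0594, 0.1504]
tool_rot: [-0.001, 1.0, -0.0, 0.0]
ft_force: [0.2, 0.2, -0.2]
gripper_width: 0.0649
```

```bash
python3 - <<'E'
from h import *
f=frame("wrist","w11");go([.4952,.0588,.055],90)
E
```

```text
pos [0.4965 0.0595 0.1508] w 0.0651 t 9.97 F [ 0.4 -0.2 -1.3]
toolY yaw 90.1 tilt z [ 0.002  0.    -1.   ] q [-0.64  0.16  0.44  2.04 -0.08  0.96  1.41]
shift frac [ 0.0121 -0.0059  0.7985]
 turn opt 0 [0.0001 0.0003 0.0002] rows 0.0
 turn opt 1 [-5.000e-04  1.000e-04 -4.998e-01] rows 25.1
```

View pics/w11.png

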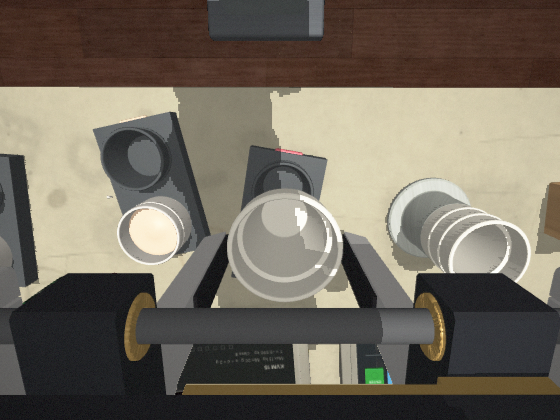

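>>> send_rows --rows "0 0 0 0.008 -0.005 0.25 0.2;0 0 0 0.008 -0.005 0.5 0.2;0 0 0 0.008 -0.005 0.7 0.2;0 0 0 0.008 -0.005 0.78 0.2;0 0 0 0.008 -0.005 0.78 0.2;0 0 0 0.008 -0.005 0.78 0.2"

```text
time: 10.47
eef_pos: [0.4952, 0.0584, 0.0569]
tool_rot: [-0.0, 1.0, 0.0, 0.0]
ft_force: [0.4, -0.6, -0.1]
gripper_width: 0.0649
```

```bash
python3 - <<'E'
from h import *
f=frame("wrist","w12");go([.4952,.0588,.0385],90)
f=frame("scene");crop(f,230,180,320,250,8,"s12")
E
```

```text
pos [0.4955 0.0585 0.0572] w 0.065 t 10.52 F [-0.1  0.5 -0.7]
toolY yaw 90.0 tilt z [ 0.002  0.001 -1.   ] q [-0.59  0.3   0.41  2.12 -0.17  0.75  1.5 ]
shift frac [0.0031 0.0027 0.156 ]
 turn opt 0 [0.0001 0.0003 0.0001] rows 0.0
 turn opt 1 [-5.000e-04  2.000e-04 -4.999e-01] rows 25.1
```

View pics/s12.png

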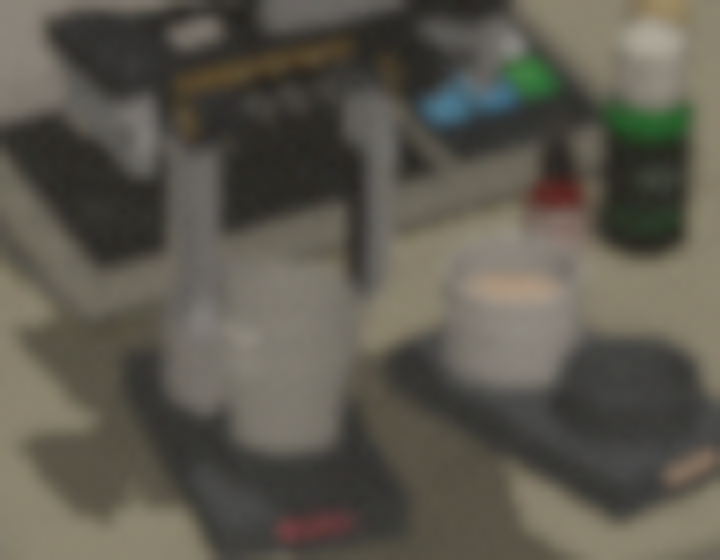

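View pics/w12.png

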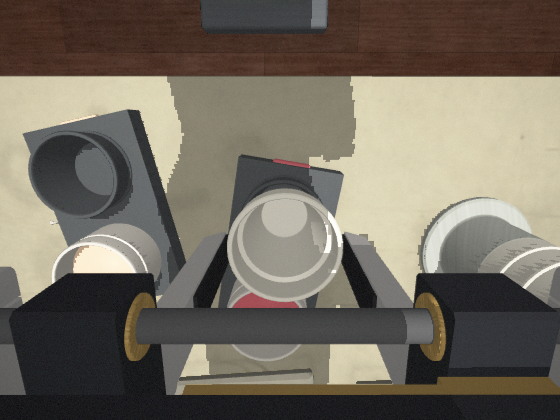

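```bash
python3 - <<'E'
from h import *
f=frame("scene")
for p in ([.4952,.0588,.044],[.4952-.0275,.0588,.044],[.4952,.0588,.0245],[.4952-.02,.0588,.0245],[.4952-.02,.0588,.05],[.4952,.0588,.0995],[.4952,.0588-.033,.0995],[.4952,.0588+.033,.0995]): print(p,(proj(f,p)-[230,180])*8)
E
```

```text
[0.4952, 0.0588, 0.044] [283.2 417.6]
[0.46769999999999995, 0.0588, 0.044] [314.4 448.8]
[0.4952, 0.0588, 0.0245] [283.2 458.4]
[0.47519999999999996, 0.0588, 0.0245] [305.6 480.8]
[0.47519999999999996, 0.0588, 0.05] [305.6 427.2]
[0.4952, 0.0588, 0.0995] [283.2 300.8]
[0.4952, 0.025799999999999997, 0.0995] [354.4 282.4]
[0.4952, 0.09179999999999999, 0.0995] [210.4 319.2]
```

>>> send_rows --rows "0 0 0 0.003 0.002 0.05 0.2;0 0 0 0.003 0.002 0.1 0.2;0 0 0 0.003 0.002 0.14 0.2;0 0 0 0.003 0.002 0.155 0.2;0 0 0 0.003 0.002 0.155 0.2;0 0 0 0.003 0.002 0.155 0.2"

```text
time: 11.12
eef_pos: [0.4943, 0.0581, 0.0368]
tool_rot: [-0.0, 1.0, -0.0, 0.0]
ft_force: [0.7, -0.8, 3.7]
gripper_width: 0.0659
```

>>> send_rows --rows "0 0 0 0 0 0 0.7;0 0 0 0 0 0 0.7;0 0 0 0 0 0 0.7;0 0 0 0 0 -0.1 0.8;0 0 0 0 0 -0.4 0.9;0 0 0 0 0 -0.7 1;0 0 0 0 0 -1 1;0 0 0 0 0 -1 1;0 0 0 0 0 -1 1"

```text
time: 11.87
eef_pos: [0.4949, 0.0589, 0.1586]
tool_rot: [-0.0, 1.0, 0.001, 0.002]
ft_force: [-1.3, 0.0, -1.0]
gripper_width: 0.0942
```

>>> send_rows --rows "0 0 0 0 0.1 -0.2 1;0 0 0 -0.1 0.4 -0.5 1;0 0 0 -0.2 0.7 -0.7 1;0 0 0 -0.3 1 -0.8 1;0 0 0 -0.32 1 -0.8 1;0 0 0 -0.32 1 -0.8 1"

```text
time: 12.37
eef_pos: [0.5328, 0.1822, 0.2522]
tool_rot: [-0.002, 1.0, -0.0, -0.0]
ft_force: [0.0, -0.6, -1.3]
gripper_width: 0.0941
```

```bash
python3 - <<'E'
from h import *
f=frame("wrist","w13");go([.5332,.2248,.12],90)
f=frame("scene");crop(f,230,180,320,250,8,"s13")
E
```

```text
pos [0.5321 0.1797 0.2514] w 0.0939 t 12.42 F [-0.6 -0.2  0. ]
toolY yaw 90.2 tilt z [-0.002 -0.001 -1.   ] q [-0.77  0.18  0.39  1.78 -0.07  1.2   1.21]
shift frac [-0.0121  0.3775  1.0947]
 turn opt 0 [-0.0002 -0.0003  0.0004] rows 0.0
 turn opt 1 [ 4.000e-04 -3.000e-04 -4.996e-01] rows 25.1
```

View pics/w13.png

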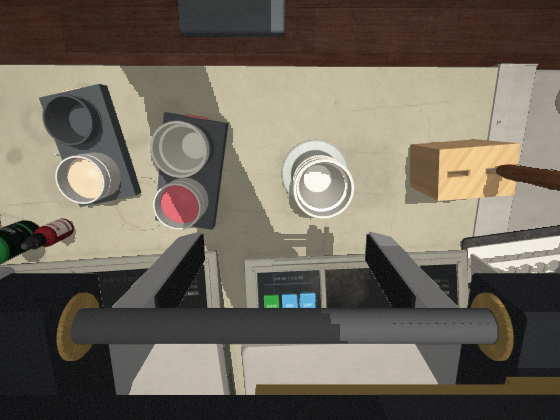

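View pics/s13.png

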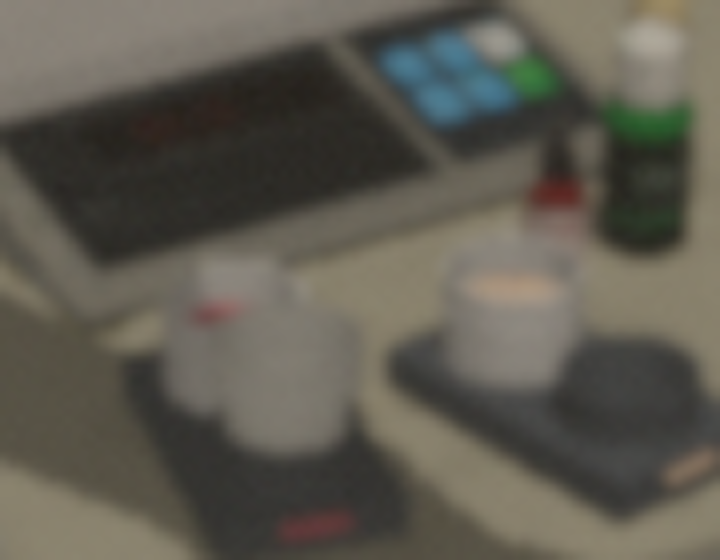

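>>> send_rows --rows "0 0 0 -0.01 0.3 0 1;0 0 0 -0.01 0.377 0.1 1;0 0 0 -0.01 0.377 0.3 1;0 0 0 -0.01 0.377 0.6 1;0 0 0 -0.01 0.377 0.9 1;0 0 0 -0.01 0.377 1 1;0 0 0 -0.01 0.377 1 1;0 0 0 -0.01 0.377 1 1"

```text
time: 13.13
eef_pos: [0.5335, 0.2227, 0.1333]
tool_rot: [0.0, 1.0, -0.0, -0.0]
ft_force: [0.3, 0.0, 0.5]
gripper_width: 0.094
```

```bash
python3 - <<'E'
from h import *
f=frame("wrist","w14");go([.5332,.2248,.0775],90)
E
```

```text
pos [0.5343 0.2233 0.1343] w 0.094 t 13.18 F [-0.1  0.4  0.6]
toolY yaw 90.0 tilt z [ 0.001  0.    -1.   ] q [-0.79  0.32  0.35  1.88 -0.13  0.96  1.19]
shift frac [0.0093 0.0125 0.4733]
 turn opt 0 [ 0.0001  0.0002 -0.0001] rows 0.0
 turn opt 1 [ 2.000e-04 -1.000e-04  4.999e-01] rows 25.1
```

View pics/w14.png

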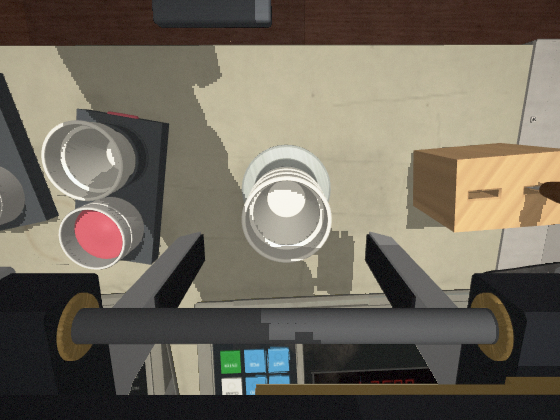

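>>> send_rows --rows "0 0 0 0.005 0.01 0.2 1;0 0 0 0.005 0.01 0.4 1;0 0 0 0.005 0.01 0.46 1;0 0 0 0.005 0.01 0.46 1;0 0 0 0.005 0.01 0.46 0.6;0 0 0 0.005 0.01 0.46 0.55;0 0 0 0.005 0.01 0.46 0.55;0 0 0 0.005 0.01 0.46 0.55"

```text
time: 13.85
eef_pos: [0.5335, 0.2251, 0.0788]
tool_rot: [-0.0, 1.0, 0.0, 0.001]
ft_force: [0.1, 0.2, 0.3]
gripper_width: 0.0738
```

```bash
python3 - <<'E'
from h import *
go([.5332,.2248,.0775],90)
f=frame("scene");crop(f,180,160,250,240,8,"s14")
E
```

```text
pos [0.5335 0.2251 0.0788] w 0.0738 t 13.85 F [0.1 0.2 0.3]
toolY yaw 90.0 tilt z [ 0.001  0.001 -1.   ] q [-0.77  0.38  0.33  1.93 -0.16  0.85  1.21]
shift frac [ 0.0025 -0.0022  0.0112]
 turn opt 0 [0.0001 0.0002 0.    ] rows 0.0
 turn opt 1 [-3.e-04  2.e-04 -5.e-01] rows 25.1
```

View pics/s14.png

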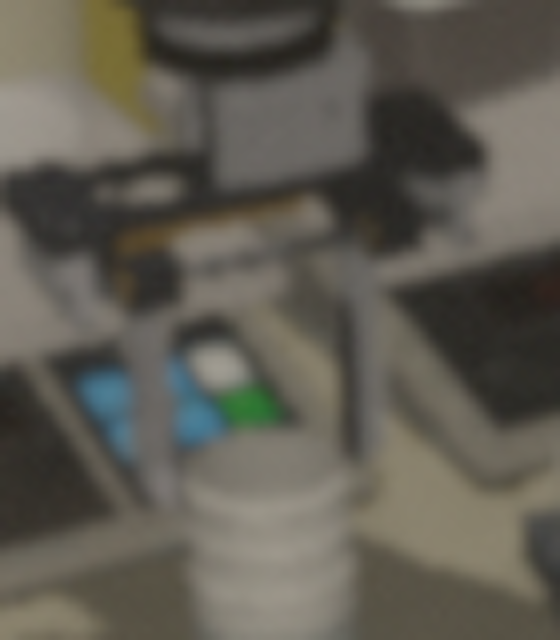

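Same relation as for cup 1. Close, lift 10 mm, check.

>>> send_rows --rows "0 0 0 0 0 0.01 0.2;0 0 0 0 0 0.01 0.2;0 0 0 0 0 0.01 0.2;0 0 0 0 0 0.01 0.2;0 0 0 0 0 0.01 0.2;0 0 0 0 0 -0.02 0.2;0 0 0 0 0 -0.05 0.2;0 0 0 0 0 -0.08 0.2;0 0 0 0 0 -0.08 0.2;0 0 0 0 0 -0.08 0.2"

```text
time: 14.73
eef_pos: [0.5331, 0.2249, 0.0877]
tool_rot: [-0.0, 1.0, 0.0, 0.0]
ft_force: [-0.3, 1.1, -0.3]
gripper_width: 0.0653
```

```bash
python3 - <<'E'
from h import *
go([.5332,.2248,.0775],90)
f=frame("scene");crop(f,180,160,250,240,8,"s15")
a=cv2.imread("pics/s14.png",0)[400:640,130:400];b=cv2.imread("pics/s15.png",0)[400:640,130:400]
o=np.hstack([a,b]);o=cv2.createCLAHE(4,(4,4)).apply(o)
cv2.imwrite("pics/cmp2.png",cv2.resize(o,None,fx=1.45,fy=1.45))
E
```

```text
pos [0.5331 0.2249 0.0877] w 0.0653 t 14.73 F [-0.3  1.1 -0.3]
toolY yaw 90.0 tilt z [ 0.  0. -1.] q [-0.78  0.37  0.33  1.92 -0.16  0.87  1.21]
shift frac [-0.0011 -0.001   0.0849]
 turn opt 0 [0.0001 0.0001 0.    ] rows 0.0
 turn opt 1 [-1.e-04  1.e-04 -5.e-01] rows 25.1
```

View pics/cmp2.png

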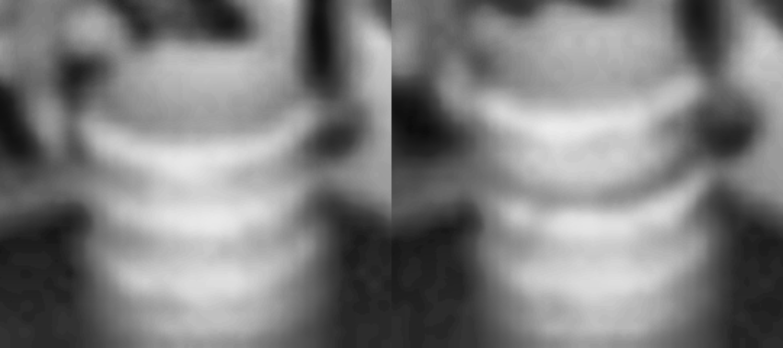

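>>> send_rows --rows "0 0 0 0 0 -0.1 0.2;0 0 0 0 0 -0.25 0.2;0 0 0 0 0 -0.5 0.2;0 0 0 0 0 -0.8 0.2;0 0 0 0 0 -1 0.2;0 0 0 0 0 -1 0.2"

```text
time: 15.28
eef_pos: [0.5352, 0.2256, 0.2132]
tool_rot: [0.0, 1.0, 0.002, 0.003]
ft_force: [1.1, -0.2, 0.2]
gripper_width: 0.0657
```

>>> send_rows --rows "0 0 0 0.1 -0.2 -0.1 0.2;0 0 0 0.2 -0.5 -0.2 0.2;0 0 0 0.3 -0.8 -0.3 0.2;0 0 0 0.4 -1 -0.3 0.2;0 0 0 0.4 -1 -0.3 0.2"

```text
time: 15.7
eef_pos: [0.4837, 0.0997, 0.2446]
tool_rot: [0.003, 1.0, 0.0, 0.0]
ft_force: [1.5, 0.2, -0.8]
gripper_width: 0.0649
```

>>> send_rows --rows "0 0 0 0 -0.3 -0.1 0.2;0 0 0 0 -0.6 -0.2 0.2;0 0 0 0 -0.9 -0.2 0.2;0 0 0 0 -1 -0.2 0.2;0 0 0 0 -1 -0.2 0.2;0 0 0 0 -1 -0.2 0.2"

```text
time: 16.2
eef_pos: [0.4849, -0.0153, 0.2675]
tool_rot: [0.0, 1.0, 0.0, 0.0]
ft_force: [1.0, 0.7, 0.5]
gripper_width: 0.0651
```

```bash
python3 - <<'E'
from h import *
f=frame("wrist","w16");go([.4625,-.087,.14],90)
E
```

```text
pos [ 0.4849 -0.0144  0.2674] w 0.0654 t 16.25 F [ 0.6  1.1 -0.1]
toolY yaw 90.0 tilt z [-0.  0. -1.] q [-0.62  0.01  0.53  1.92 -0.01  1.22  1.48]
shift frac [ 0.1872 -0.6052  1.0616]
 turn opt 0 [ 0.     -0.      0.0001] rows 0.0
 turn opt 1 [ 0.      0.     -0.4999] rows 25.1
```

View pics/w16.png

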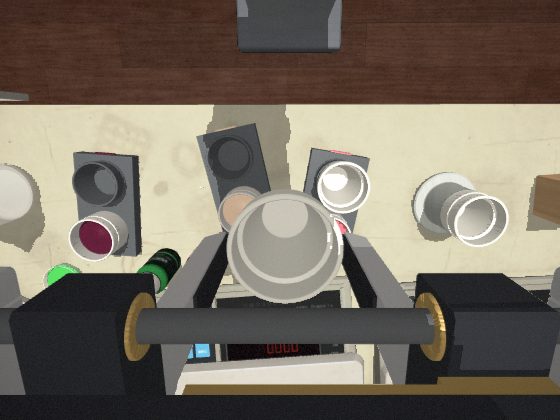

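```bash
python3 well.py w17 190 110 290 190 8
```

```text
(no output)
```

View pics/w17.png

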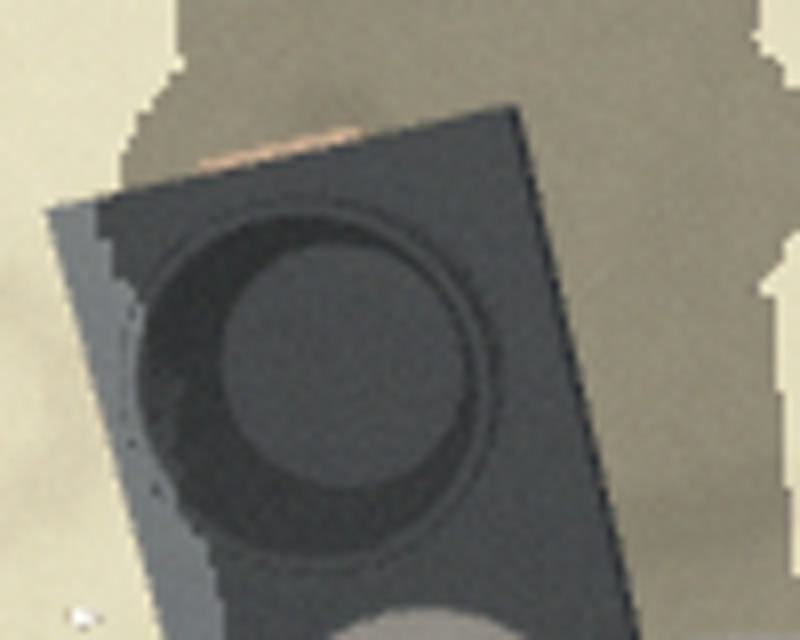

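```bash
python3 rays.py 309,386,.044 343,365,.006 48,210,.02 518,105,.02
```

```text
309,386,.044 [ 0.4624 -0.0883  0.044 ]
343,365,.006 [ 0.4627 -0.0885  0.006 ]
48,210,.02 [ 0.4348 -0.1361  0.02  ]
518,105,.02 [ 0.4171 -0.0548  0.02  ]
```

>>> send_rows --rows "0 0 0 0.1 -0.3 0.2 0.2;0 0 0 0.186 -0.617 0.4 0.2;0 0 0 0.186 -0.617 0.7 0.2;0 0 0 0.186 -0.617 1 0.2;0 0 0 0.186 -0.617 1 0.2;0 0 0 0.186 -0.617 1 0.2;0 0 0 0.186 -0.617 1 0.2"

```text
time: 16.88
eef_pos: [0.4638, -0.0885, 0.1489]
tool_rot: [-0.001, 1.0, -0.0, 0.0]
ft_force: [-0.1, 1.0, 0.9]
gripper_width: 0.0655
```

```bash
python3 - <<'E'
from h import *
f=frame("wrist","w18");go([.4626,-.0884,.055],90)
E
```

```text
pos [ 0.4641 -0.0885  0.1492] w 0.0653 t 16.93 F [0.2 0.3 0.2]
toolY yaw 90.1 tilt z [ 0.002  0.    -1.   ] q [-0.51  0.12  0.61  2.1  -0.08  0.95  1.72]
shift frac [0.0141 0.001  0.7851]
 turn opt 0 [0.     0.0003 0.0003] rows 0.0
 turn opt 1 [-0.0005  0.     -0.4997] rows 25.1
```

View pics/w18.png

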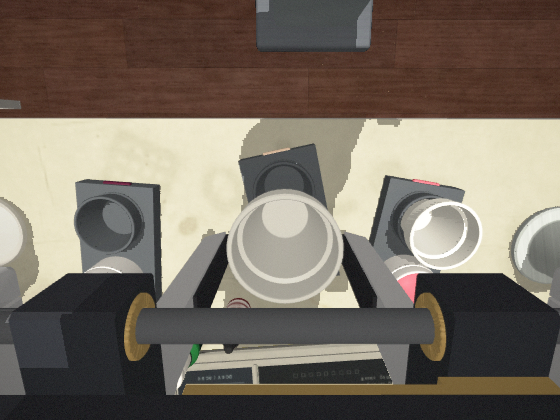

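>>> send_rows --rows "0 0 0 0.011 0.001 0.25 0.2;0 0 0 0.011 0.001 0.5 0.2;0 0 0 0.011 0.001 0.7 0.2;0 0 0 0.011 0.001 0.78 0.2;0 0 0 0.011 0.001 0.78 0.2;0 0 0 0.011 0.001 0.78 0.2"

```text
time: 17.43
eef_pos: [0.4624, -0.089, 0.0551]
tool_rot: [-0.0, 1.0, 0.0, 0.001]
ft_force: [0.3, -1.0, -0.1]
gripper_width: 0.065
```

```bash
python3 - <<'E'
from h import *
f=frame("wrist","w19");go([.4626,-.0884,.0385],90)
E
```

```text
pos [ 0.4626 -0.0891  0.0554] w 0.0652 t 17.48 F [ 0.6 -0.  -0.3]
toolY yaw 90.0 tilt z [ 0.002  0.    -1.   ] q [-0.44  0.28  0.58  2.19 -0.23  0.73  1.86]
shift frac [0.0004 0.0055 0.1408]
 turn opt 0 [0.     0.0003 0.0001] rows 0.0
 turn opt 1 [-5.000e-04  1.000e-04 -4.999e-01] rows 25.1
```

View pics/w19.png

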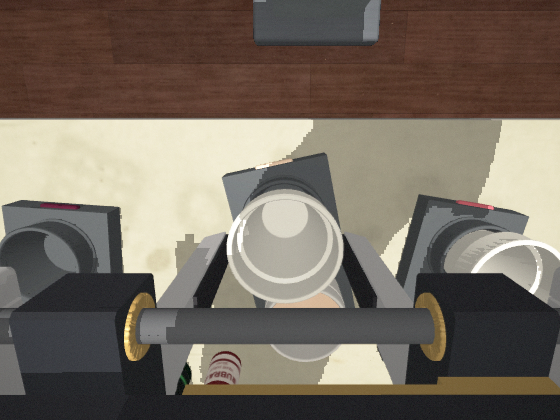

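>>> send_rows --rows "0 0 0 0.001 0.005 0.05 0.2;0 0 0 0.001 0.005 0.1 0.2;0 0 0 0.001 0.005 0.14 0.2;0 0 0 0.001 0.005 0.142 0.2;0 0 0 0.001 0.005 0.142 0.2;0 0 0 0.001 0.005 0.142 0.2"

```text
time: 17.98
eef_pos: [0.4611, -0.0886, 0.0366]
tool_rot: [-0.0, 1.0, -0.0, -0.0]
ft_force: [-0.3, -0.9, -1.1]
gripper_width: 0.0653
```

>>> send_rows --rows "0 0 0 0 0 0.01 0.2;0 0 0 0 0 0.02 0.2;0 0 0 0 0 0.02 0.2;0 0 0 0 0 0.02 0.2"

```text
time: 18.32
eef_pos: [0.4617, -0.0886, 0.0347]
tool_rot: [-0.0, 1.0, 0.0, 0.0]
ft_force: [-1.0, -0.1, 9.3]
gripper_width: 0.0654
```

```bash
python3 - <<'E'
from h import *
go([.4626,-.0884,.0385],90)
f=frame("scene");crop(f,270,180,360,250,8,"s19")
for p in ([.4626,-.0884,.081],[.4626,-.0884-.033,.081],[.4626,-.0884+.033,.081],[.4626-.015,-.0884+.029,.081]): print((proj(f,p)-[270,180])*8)
E
```

```text
pos [ 0.4617 -0.0886  0.0347] w 0.0654 t 18.32 F [-1.  -0.1  9.3]
toolY yaw 90.0 tilt z [ 0.001  0.    -1.   ] q [-0.42  0.32  0.56  2.2  -0.26  0.68  1.89]
shift frac [-0.0071  0.0014 -0.0319]
 turn opt 0 [0.     0.0001 0.    ] rows 0.0
 turn opt 1 [-2.e-04  0.e+00 -5.e-01] rows 25.1
[310.4 293.6]
[376.8 276. ]
[243.2 311.2]
[270.4 324.8]
```

View pics/s19.png

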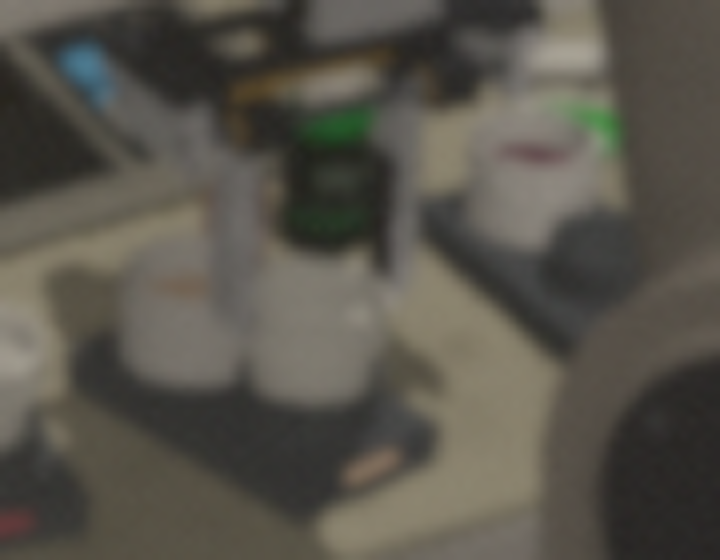

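>>> send_rows --rows "0 0 0 0 0 -0.02 0.2;0 0 0 0 0 -0.02 0.7;0 0 0 0 0 -0.02 0.7;0 0 0 0 0 -0.02 0.7;0 0 0 0 0 -0.1 0.8;0 0 0 0 0 -0.4 0.9;0 0 0 0 0 -0.7 1;0 0 0 0 0 -1 1;0 0 0 0 0 -1 1"

```text
time: 19.12
eef_pos: [0.4641, -0.0893, 0.1604]
tool_rot: [0.0, 1.0, 0.001, 0.004]
ft_force: [1.6, -0.5, 1.0]
gripper_width: 0.0937
```

>>> send_rows --rows "0 0 0 0 0.2 -0.3 1;0 0 0 -0.2 0.5 -0.6 1;0 0 0 -0.4 0.8 -0.9 1;0 0 0 -0.6 1 -1 1;0 0 0 -0.6 1 -1 1"

```text
time: 19.53
eef_pos: [0.5352, 0.0349, 0.2775]
tool_rot: [-0.001, 1.0, 0.001, 0.002]
ft_force: [-0.2, 0.4, -1.0]
gripper_width: 0.0938
```

>>> send_rows --rows "0 0 0 0 0.3 0 1;0 0 0 0 0.6 0 1;0 0 0 0 0.9 0 1;0 0 0 0 1 0 1;0 0 0 0 1 0 1;0 0 0 0 1 0 1"

```text
time: 20.03
eef_pos: [0.533, 0.1512, 0.2745]
tool_rot: [-0.0, 1.0, -0.0, -0.0]
ft_force: [-0.1, -0.5, 0.6]
gripper_width: 0.0938
```

```bash
python3 - <<'E'
from h import *
f=frame("wrist","w20");go([.5332,.2248,.12],90)
E
```

```text
pos [0.5332 0.1502 0.2746] w 0.0939 t 20.08 F [-0.6 -0.7 -0.2]
toolY yaw 90.0 tilt z [ 0.    -0.001 -1.   ] q [-0.81  0.15  0.47  1.77 -0.07  1.24  1.26]
shift frac [3.0000e-04 6.2220e-01 1.2878e+00]
 turn opt 0 [-0.0001  0.     -0.0001] rows 0.0
 turn opt 1 [0.000e+00 1.000e-04 4.999e-01] rows 25.1
```

View pics/w20.png

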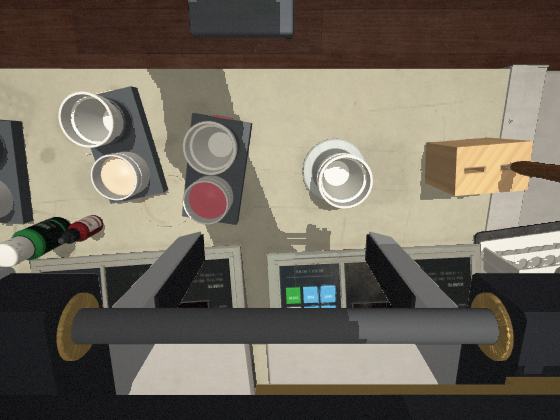

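>>> send_rows --rows "0 0 0 0 0.3 0.1 1;0 0 0 0 0.6 0.3 1;0 0 0 0 0.622 0.6 1;0 0 0 0 0.622 0.9 1;0 0 0 0 0.622 1 1;0 0 0 0 0.622 1 1;0 0 0 0 0.622 1 1"

```text
time: 20.67
eef_pos: [0.5339, 0.2247, 0.1555]
tool_rot: [0.001, 1.0, -0.0, 0.0]
ft_force: [0.7, 0.1, -0.2]
gripper_width: 0.0936
```

```bash
python3 - <<'E'
from h import *
f=frame("wrist","w21");go([.5332,.2248,.058],90)
E
```

```text
pos [0.5344 0.2253 0.1563] w 0.094 t 20.72 F [-0.  -0.7  1.1]
toolY yaw 89.9 tilt z [ 0.002  0.001 -1.   ] q [-0.85  0.3   0.41  1.86 -0.14  1.01  1.19]
shift frac [ 0.0118 -0.0046  0.8193]
 turn opt 0 [ 0.0001  0.0003 -0.0003] rows 0.0
 turn opt 1 [ 4.000e-04 -2.000e-04  4.997e-01] rows 25.1
```

>>> send_rows --rows "0 0 0 0.008 -0.003 0.25 1;0 0 0 0.008 -0.003 0.5 1;0 0 0 0.008 -0.003 0.75 1;0 0 0 0.008 -0.003 0.82 1;0 0 0 0.008 -0.003 0.82 1;0 0 0 0.008 -0.003 0.82 0.55;0 0 0 0.008 -0.003 0.82 0.55;0 0 0 0.008 -0.003 0.82 0.55;0 0 0 0.008 -0.003 0.82 0.55"

```text
time: 21.47
eef_pos: [0.533, 0.2262, 0.0574]
tool_rot: [-0.0, 1.0, 0.001, 0.001]
ft_force: [0.3, -0.2, -0.4]
gripper_width: 0.0737
```

```bash
python3 - <<'E'
from h import *
go([.5332,.2248,.058],90)
f=frame("scene");crop(f,180,160,250,240,8,"s21")
E
```

```text
pos [0.533  0.2262 0.0574] w 0.0737 t 21.47 F [ 0.3 -0.2 -0.4]
toolY yaw 90.0 tilt z [ 0.002  0.001 -1.   ] q [-0.81  0.42  0.38  1.95 -0.21  0.81  1.25]
shift frac [-0.0018 -0.0116 -0.0053]
 turn opt 0 [0.0002 0.0003 0.    ] rows 0.0
 turn opt 1 [-4.e-04  3.e-04 -5.e-01] rows 25.1
```

View pics/s21.png

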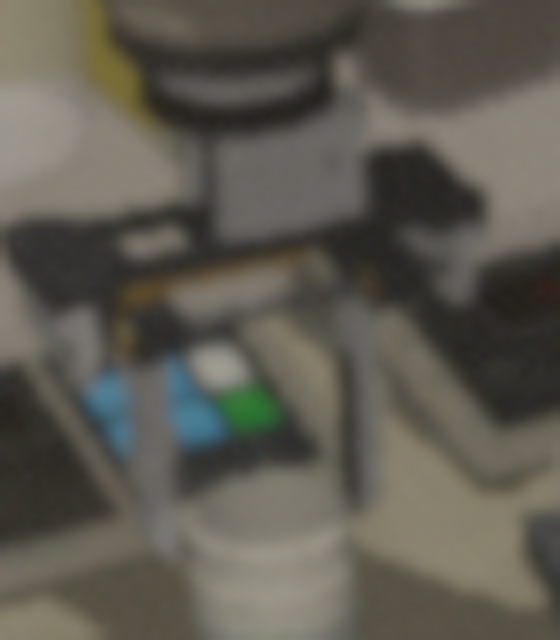

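>>> send_rows --rows "0 0 0 0 -0.008 -0.005 0.2;0 0 0 0 -0.008 -0.005 0.2;0 0 0 0 -0.008 -0.005 0.2;0 0 0 0 -0.008 -0.005 0.2;0 0 0 0 -0.008 -0.005 0.2;0 0 0 0 -0.008 -0.03 0.2;0 0 0 0 -0.008 -0.06 0.2;0 0 0 0 -0.008 -0.085 0.2;0 0 0 0 -0.008 -0.085 0.2;0 0 0 0 -0.008 -0.085 0.2"

```text
time: 22.35
eef_pos: [0.5323, 0.2249, 0.0663]
tool_rot: [-0.0, 1.0, 0.0, 0.0]
ft_force: [-0.0, 0.2, -0.7]
gripper_width: 0.0652
```

```bash
python3 - <<'E'
from h import *
go([.5332,.2248,.0575],90)
f=frame("scene");crop(f,180,160,250,240,8,"s22")
a=cv2.imread("pics/s21.png",0)[400:640,130:400];b=cv2.imread("pics/s22.png",0)[400:640,130:400]
o=np.hstack([a,b]);o=cv2.createCLAHE(4,(4,4)).apply(o)
cv2.imwrite("pics/cmp3.png",cv2.resize(o,None,fx=1.45,fy=1.45))
E
```

```text
pos [0.5323 0.2249 0.0663] w 0.0652 t 22.35 F [-0.   0.2 -0.7]
toolY yaw 90.0 tilt z [ 0.  0. -1.] q [-0.81  0.41  0.38  1.94 -0.2   0.83  1.25]
shift frac [-0.0078 -0.0006  0.0737]
 turn opt 0 [0. 0. 0.] rows 0.0
 turn opt 1 [-1.e-04  1.e-04 -5.e-01] rows 25.1
```

View pics/cmp3.png

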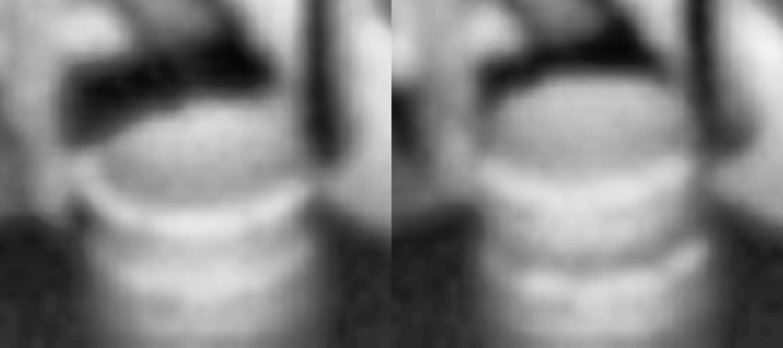

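>>> send_rows --rows "0 0 0 0 0 -0.1 0.2;0 0 0 0 0 -0.25 0.2;0 0 0 0 0 -0.5 0.2;0 0 0 0 0 -0.8 0.2;0 0 0 0 0 -1 0.2;0 0 0 0 0 -1 0.2"

```text
time: 22.9
eef_pos: [0.5346, 0.2256, 0.1919]
tool_rot: [0.0, 1.0, 0.002, 0.003]
ft_force: [1.1, 0.8, 0.2]
gripper_width: 0.0654
```

>>> send_rows --rows "0 0 0 0.05 -0.2 -0.2 0.2;0 0 0 0.1 -0.5 -0.4 0.2;0 0 0 0.2 -0.8 -0.6 0.2;0 0 0 0.3 -1 -0.7 0.2;0 0 0 0.3 -1 -0.7 0.2"

```text
time: 23.32
eef_pos: [0.496, 0.0991, 0.2737]
tool_rot: [0.003, 1.0, 0.001, 0.002]
ft_force: [1.4, 0.0, 0.6]
gripper_width: 0.0654
```

>>> send_rows --rows "0 0 0 0 -0.3 0 0.2;0 0 0 0 -0.6 0 0.2;0 0 0 0 -0.9 0 0.2;0 0 0 0 -1 0 0.2;0 0 0 0 -1 0 0.2"

```text
time: 23.73
eef_pos: [0.4959, -0.0188, 0.2706]
tool_rot: [0.002, 1.0, 0.0, 0.0]
ft_force: [0.5, -0.7, 0.1]
gripper_width: 0.0653
```

>>> send_rows --rows "0 0 0 0 -0.3 0 0.2;0 0 0 0 -0.6 0 0.2;0 0 0 0 -0.9 0 0.2;0 0 0 0 -1 0 0.2;0 0 0 0 -1 0 0.2"

```text
time: 24.15
eef_pos: [0.4959, -0.1377, 0.2703]
tool_rot: [0.002, 1.0, -0.0, 0.0]
ft_force: [0.0, -0.1, -0.4]
gripper_width: 0.0653
```

>>> send_rows --rows "0 0 0 0 -0.2 0 0.2;0 0 0 0 -0.4 0 0.2;0 0 0 0 -0.5 0 0.2;0 0 0 0 -0.5 0 0.2;0 0 0 0 -0.5 0 0.2;0 0 0 0 -0.5 0 0.2"

```text
time: 24.65
eef_pos: [0.4967, -0.1934, 0.27]
tool_rot: [-0.001, 1.0, 0.0, -0.0]
ft_force: [-0.5, -0.8, 0.1]
gripper_width: 0.0653
```

```bash
python3 - <<'E'
from h import *
f=frame("wrist","w23");go([.495,-.27,.14],90)
E
```

```text
pos [ 0.4966 -0.1934  0.27  ] w 0.0652 t 24.7 F [-1.   0.6 -0.3]
toolY yaw 90.1 tilt z [-0.     0.001 -1.   ] q [-0.44  0.12  0.77  1.83 -0.09  1.22  1.93]
shift frac [ 0.0149 -0.6388  1.0829]
 turn opt 0 [ 0.0001 -0.      0.0004] rows 0.0
 turn opt 1 [ 1.000e-04  1.000e-04 -4.996e-01] rows 25.1
```

View pics/w23.png

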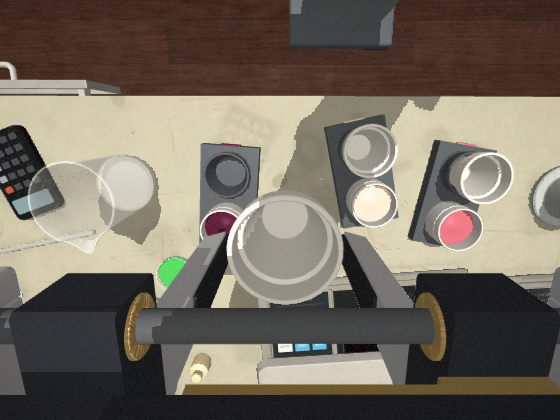

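```bash
python3 well.py w24 190 130 290 210 8
```

```text
(no output)
```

View pics/w24.png

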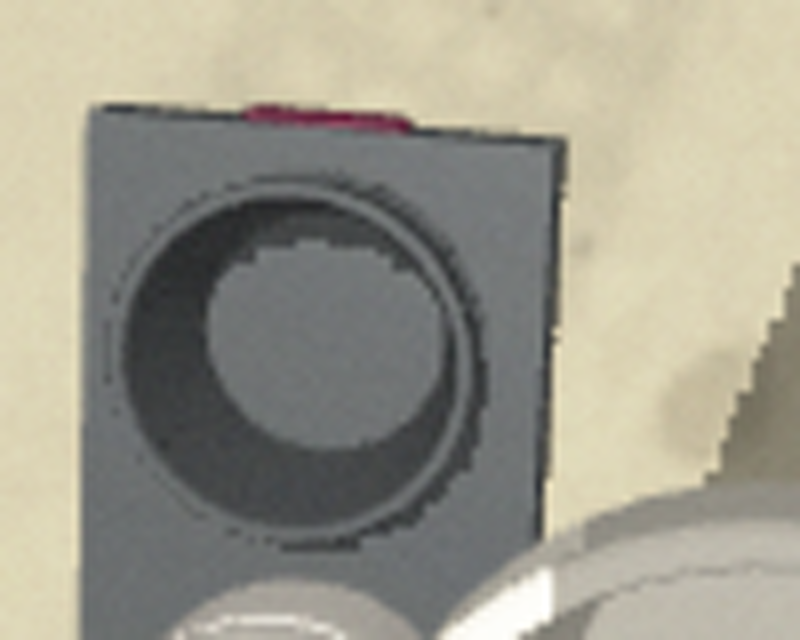

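```bash
python3 rays.py 293,362,.044 326,333,.006 90,107,.02 555,140,.02
```

```text
293,362,.044 [ 0.4974 -0.2714  0.044 ]
326,333,.006 [ 0.4981 -0.2719  0.006 ]
90,107,.02 [ 0.4566 -0.3092  0.02  ]
555,140,.02 [ 0.462  -0.2283  0.02  ]
```

>>> send_rows --rows "0 0 0 -0.006 -0.3 0.2 0.2;0 0 0 -0.006 -0.65 0.4 0.2;0 0 0 -0.006 -0.65 0.7 0.2;0 0 0 -0.006 -0.65 1 0.2;0 0 0 -0.006 -0.65 1 0.2;0 0 0 -0.006 -0.65 1 0.2;0 0 0 -0.006 -0.65 1 0.2;0 0 0 -0.006 -0.65 1 0.2"

```text
time: 25.42
eef_pos: [0.4985, -0.2731, 0.1524]
tool_rot: [-0.001, 1.0, -0.0, 0.002]
ft_force: [0.7, -0.1, 0.5]
gripper_width: 0.0654
```

```bash
python3 - <<'E'
from h import *
f=frame("wrist","w25");go([.4973,-.2714,.055],90)
E
```

```text
pos [ 0.4985 -0.273   0.1523] w 0.0654 t 25.47 F [ 0.  -0.4 -0.6]
toolY yaw 90.1 tilt z [ 0.003 -0.    -1.   ] q [-0.23  0.34  0.77  1.9  -0.28  1.01  2.23]
shift frac [0.0122 0.0138 0.8107]
 turn opt 0 [-0.0001  0.0005  0.0002] rows 0.0
 turn opt 1 [-8.000e-04 -1.000e-04 -4.998e-01] rows 25.1
```

View pics/w25.png

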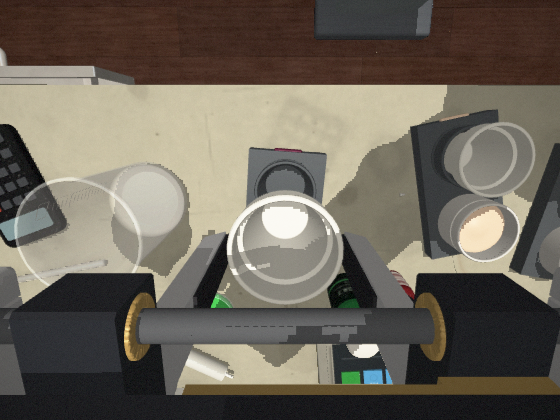

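```bash
python3 - <<'E'
from h import *
f=frame("wrist")
print(ray(f,148,200,.005),[ray(f,u,v,.138) for u,v in ((16,235),(143,235),(80,180),(80,298))])
E
```

```text
[ 0.5155 -0.4273  0.005 ] [array([ 0.5099, -0.4701,  0.138 ]), array([ 0.5097, -0.3768,  0.138 ]), array([ 0.4689, -0.4168,  0.138 ]), array([ 0.5614, -0.4309,  0.138 ])]
```

>>> send_rows --rows "0 0 0 0.01 0.012 0.25 0.2;0 0 0 0.01 0.012 0.5 0.2;0 0 0 0.01 0.012 0.7 0.2;0 0 0 0.01 0.012 0.8 0.2;0 0 0 0.01 0.012 0.8 0.2;0 0 0 0.01 0.012 0.8 0.2"

```text
time: 26.02
eef_pos: [0.4962, -0.2721, 0.0551]
tool_rot: [-0.0, 1.0, -0.0, 0.0]
ft_force: [-0.3, -0.4, -0.2]
gripper_width: 0.0652
```

```bash
python3 - <<'E'
from h import *
f=frame("wrist","w26");go([.4973,-.2714,.036],90)
E
```

```text
pos [ 0.4967 -0.2723  0.0556] w 0.0654 t 26.07 F [ 1.1  0.7 -0.6]
toolY yaw 90.0 tilt z [ 0.001 -0.001 -1.   ] q [-0.15  0.46  0.69  1.99 -0.4   0.82  2.33]
shift frac [-0.0051  0.0074  0.1635]
 turn opt 0 [-0.0001  0.0002  0.    ] rows 0.0
 turn opt 1 [-4.e-04 -1.e-04 -5.e-01] rows 25.1
```

View pics/w26.png

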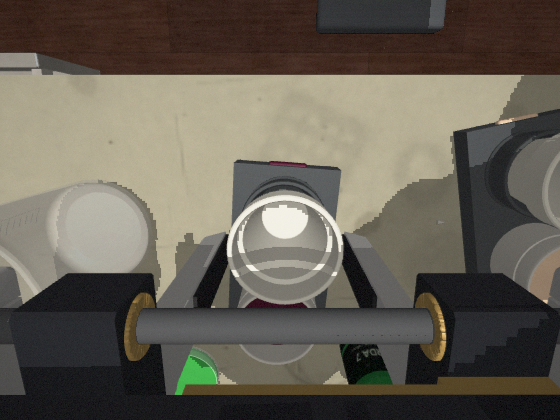

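Beaker centre (0.512,-0.425), rim 93 mm wide: matches. Seat the plum cup.

>>> send_rows --rows "0 0 0 -0.004 0.006 0.05 0.2;0 0 0 -0.004 0.006 0.1 0.2;0 0 0 -0.004 0.006 0.14 0.2;0 0 0 -0.004 0.006 0.15 0.2;0 0 0 -0.004 0.006 0.15 0.2;0 0 0 -0.004 0.006 0.15 0.2"

```text
time: 26.57
eef_pos: [0.4967, -0.2718, 0.0364]
tool_rot: [0.0, 1.0, -0.0, 0.001]
ft_force: [-0.3, -2.6, 3.4]
gripper_width: 0.0656
```

>>> send_rows --rows "0 0 0 0 0 0 0.2;0 0 0 0 0 0.01 0.2;0 0 0 0 0 0.02 0.2;0 0 0 0 0 0.02 0.2;0 0 0 0 0 0.02 0.2"

```text
time: 26.98
eef_pos: [0.4971, -0.2717, 0.0344]
tool_rot: [-0.0, 1.0, -0.0, 0.001]
ft_force: [0.0, -2.0, 11.3]
gripper_width: 0.0657
```

>>> send_rows --rows "0 0 0 0 0 -0.02 0.2;0 0 0 0 0 -0.02 0.7;0 0 0 0 0 -0.02 0.7;0 0 0 0 0 -0.02 0.7;0 0 0 0 0 -0.1 0.8;0 0 0 0 0 -0.4 0.9;0 0 0 0 0 -0.7 1;0 0 0 0 0 -1 1;0 0 0 0 0 -1 1"

```text
time: 27.73
eef_pos: [0.4986, -0.273, 0.1602]
tool_rot: [0.0, 1.0, -0.001, 0.004]
ft_force: [1.7, 0.1, 0.7]
gripper_width: 0.0937
```

>>> send_rows --rows "0 0 0 0 0.2 -0.3 1;0 0 0 0 0.5 -0.6 1;0 0 0 0 0.8 -0.9 1;0 0 0 0 1 -1 1;0 0 0 0 1 -1 1;0 0 0 0 1 -1 1"

```text
time: 28.23
eef_pos: [0.4972, -0.1489, 0.2754]
tool_rot: [-0.002, 1.0, 0.001, 0.001]
ft_force: [0.7, -0.3, -0.0]
gripper_width: 0.0941
```

```bash
python3 - <<'E'
from h import *
f=frame("wrist","w27");go([.4973,.40,.30],90)
E
```

```text
pos [ 0.4964 -0.1505  0.2743] w 0.094 t 28.28 F [-0.1 -1.1 -0.6]
toolY yaw 90.1 tilt z [ 0.001  0.001 -1.   ] q [-0.55  0.08  0.79  1.85 -0.06  1.23  1.83]
shift frac [-0.0178  4.5877 -0.211 ]
 turn opt 0 [0.0001 0.0002 0.0004] rows 0.0
 turn opt 1 [-3.000e-04  2.000e-04 -4.996e-01] rows 25.1
```

View pics/w27.png

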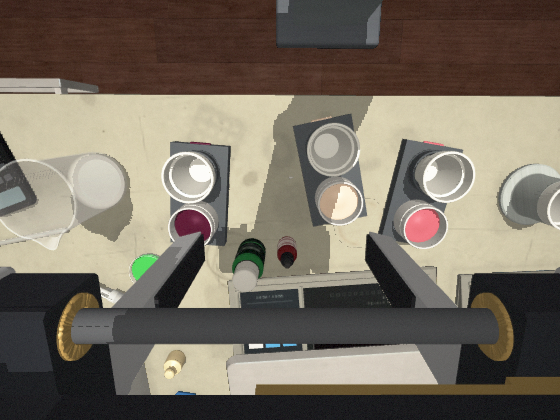

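>>> send_rows --rows "0 0 0 0 0.3 -0.1 1;0 0 0 0 0.6 -0.3 1;0 0 0 0 0.9 -0.5 1;0 0 0 0 1 -0.5 1"

```text
time: 28.62
eef_pos: [0.4971, -0.0286, 0.336]
tool_rot: [-0.001, 1.0, 0.0, 0.001]
ft_force: [0.1, 1.1, 1.3]
gripper_width: 0.0939
```

>>> send_rows --rows "0 0 0 0 0.3 0 1;0 0 0 0 0.6 0 1;0 0 0 0 0.9 0 1;0 0 0 0 1 0 1"

```text
time: 28.95
eef_pos: [0.4957, 0.0923, 0.3322]
tool_rot: [-0.001, 1.0, -0.0, -0.001]
ft_force: [-0.1, 0.6, -0.4]
gripper_width: 0.094
```

>>> send_rows --rows "0 0 0 0 0.3 0 1;0 0 0 0 0.6 0 1;0 0 0 0 0.9 0 1;0 0 0 0 1 0 1"

```text
time: 29.28
eef_pos: [0.4957, 0.2123, 0.3319]
tool_rot: [-0.001, 1.0, -0.001, -0.001]
ft_force: [-0.3, 0.7, -0.8]
gripper_width: 0.094
```

>>> send_rows --rows "0 0 0 0.1 0.3 0 1;0 0 0 0.2 0.6 0 1;0 0 0 0.3 0.9 0 1;0 0 0 0.3 1 0 1;0 0 0 0.3 1 0 1;0 0 0 0.3 1 0 1"

```text
time: 29.78
eef_pos: [0.461, 0.3276, 0.3325]
tool_rot: [0.0, 1.0, -0.001, -0.0]
ft_force: [0.8, -1.0, 0.1]
gripper_width: 0.0941
```

```bash
python3 - <<'E'
from h import *
f=frame("wrist","w28");go([.46,.41,.33],90)
E
```

```text
pos [0.4613 0.3269 0.3329] w 0.0939 t 29.83 F [-0.5 -0.4  0.6]
toolY yaw 89.9 tilt z [-0.001 -0.002 -1.   ] q [-1.06  0.14  0.37  1.65 -0.05  1.36  0.89]
shift frac [0.0119 0.6927 0.0227]
 turn opt 0 [-0.0003 -0.0001 -0.0003] rows 0.0
 turn opt 1 [-2.000e-04  4.000e-04  4.997e-01] rows 25.1
```

View pics/w28.png

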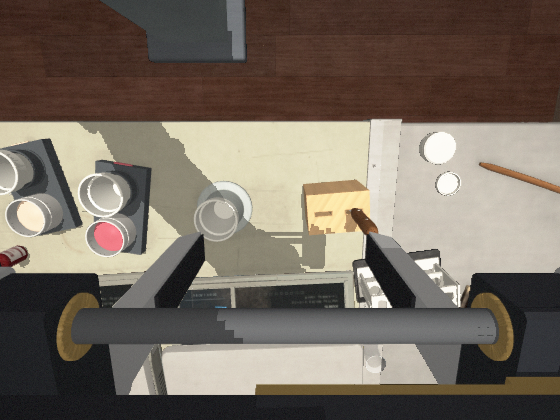

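Move to y≈0.41 and view the spatula from nearly above.

>>> send_rows --rows "0 0 0 0.1 0.3 0 1;0 0 0 0.1 0.6 0 1;0 0 0 0.1 0.75 0 1;0 0 0 0.1 0.75 0 1;0 0 0 0.1 0.75 0 1"

```text
time: 30.25
eef_pos: [0.4491, 0.4177, 0.3331]
tool_rot: [0.001, 1.0, -0.001, -0.0]
ft_force: [0.6, -0.1, -0.8]
gripper_width: 0.0943
```

```bash
python3 well.py w29 230 140 380 270 5;  python3 - <<'E'
from h import *
go([.46,.41,.33],90)
E
```

```text
pos [0.4494 0.417  0.3334] w 0.0939 t 30.3 F [ 0.2 -0.5  1.3]
toolY yaw 89.9 tilt z [ 0.    -0.001 -1.   ] q [-1.12  0.23  0.33  1.55 -0.08  1.38  0.79]
shift frac [-0.0884 -0.0578  0.0287]
 turn opt 0 [-0.0002  0.     -0.0003] rows 0.0
 turn opt 1 [0.000e+00 3.000e-04 4.997e-01] rows 25.1
```

View pics/w29.png

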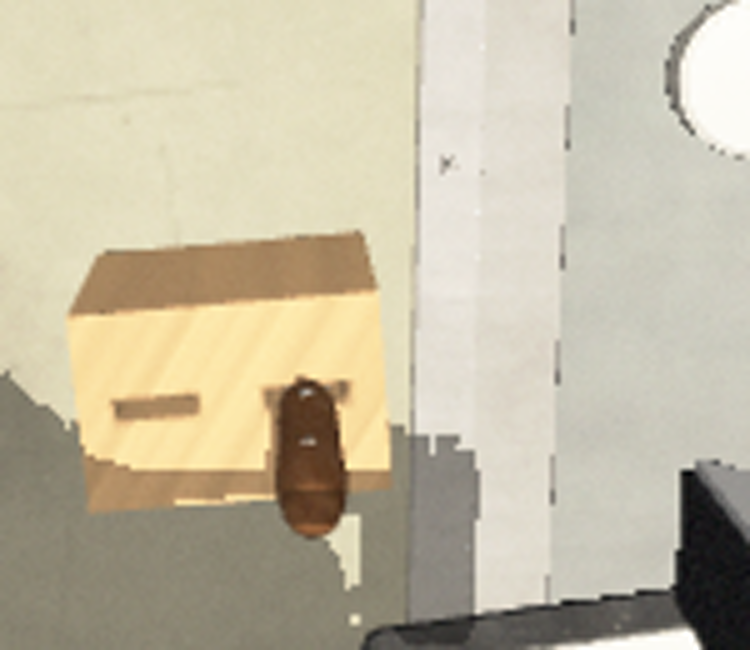

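```bash
python3 rays.py 308,385,.09 311,505,.2 311,515,.2 311,490,.2 276,490,.2 347,490,.2 68,315,.09 380,290,.09 390,470,.09 80,460,.09 157,406,.09; python3 - <<'E'
from h import *
f=frame("top"); crop(f,125,190,175,230,12,"t30"); g=frame("scene"); crop(g,130,190,190,280,7,"s30")
for n,c in (("top",f),("scene",g)):
    for p in ([.5158,.43,.09],[.5158,.43,.2],[.5158,.42,.2],[.51,.42,.2]): print(n,p,proj(c,p),((proj(c,p)-([125,190] if n=="top" else [130,190]))*(12 if n=="top" else 7)))
E
```

```text
308,385,.09 [0.5135 0.4279 0.09  ]
311,505,.2 [0.5092 0.4264 0.2   ]
311,515,.2 [0.5116 0.4264 0.2   ]
311,490,.2 [0.5057 0.4263 0.2   ]
276,490,.2 [0.5057 0.4185 0.2   ]
347,490,.2 [0.5057 0.4344 0.2   ]
68,315,.09 [0.4926 0.3589 0.09  ]
380,290,.09 [0.4852 0.4483 0.09  ]
390,470,.09 [0.5395 0.4521 0.09  ]
80,460,.09 [0.5364 0.361  0.09  ]
157,406,.09 [0.5199 0.3839 0.09  ]
top [0.5158, 0.43, 0.09] [142.  209.8] [204.  237.6]
top [0.5158, 0.43, 0.2] [131.2 207. ] [ 74.4 204. ]
top [0.5158, 0.42, 0.2] [134.4 206.9] [112.8 202.8]
top [0.51, 0.42, 0.2] [134.4 208.7] [112.8 224.4]
scene [0.5158, 0.43, 0.09] [150.9 245.6] [146.3 389.2]
scene [0.5158, 0.43, 0.2] [146.7 213.1] [116.9 161.7]
scene [0.5158, 0.42, 0.2] [150.1 212.3] [140.7 156.1]
scene [0.51, 0.42, 0.2] [150.7 213.2] [144.9 162.4]
```

View pics/t30.png

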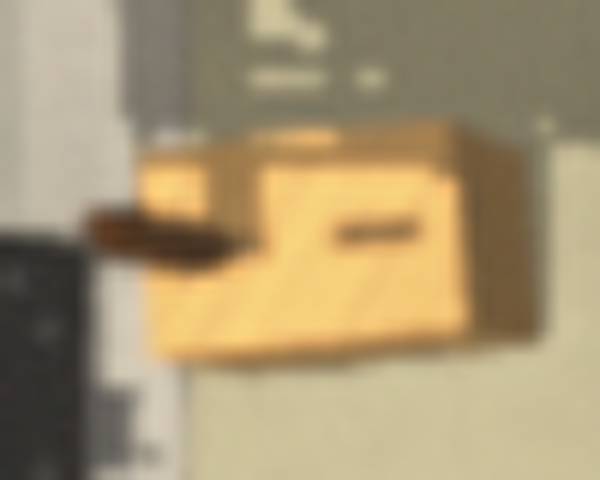

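View pics/s30.png

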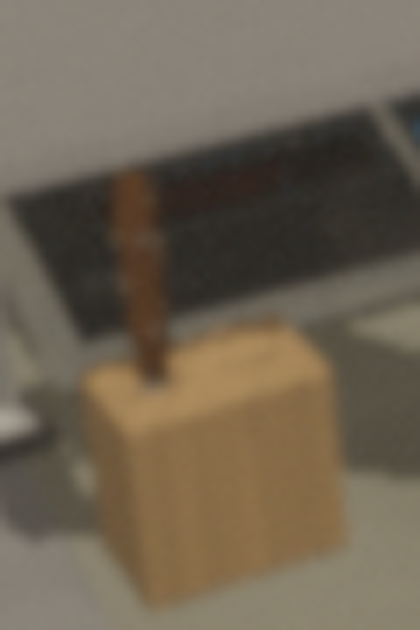

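>>> send_rows --rows "0 0 0 -0.3 0.08 0 1;0 0 0 -0.515 0.08 0.2 1;0 0 0 -0.515 0.08 0.5 1;0 0 0 -0.515 0.08 0.8 1;0 0 0 -0.515 0.08 0.8 1;0 0 0 -0.515 0.08 0.8 1;0 0 0 -0.515 0.08 0.8 1"

```text
time: 30.98
eef_pos: [0.5108, 0.4285, 0.2402]
tool_rot: [0.0, 1.0, 0.001, 0.001]
ft_force: [0.5, 0.7, 0.5]
gripper_width: 0.0944
```

```bash
python3 - <<'E'
from h import *
f=frame("wrist","w31");go([.5112,.4268,.127],90)
E
```

```text
pos [0.5109 0.4289 0.2407] w 0.0941 t 31.03 F [-0.4  1.2  1.2]
toolY yaw 90.0 tilt z [ 0.002  0.002 -1.   ] q [-1.05  0.37  0.34  1.56 -0.13  1.23  0.89]
shift frac [ 0.     -0.0195  0.9472]
 turn opt 0 [ 0.0004  0.0004 -0.    ] rows 0.0
 turn opt 1 [ 0.0006 -0.0006  0.5   ] rows 25.1
```

View pics/w31.png

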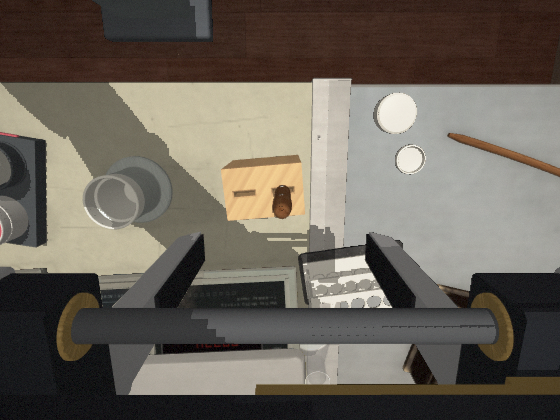

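```bash
python3 well.py w32 250 160 320 230 8; python3 - <<'E'
from h import *
f=frame("wrist");print(proj(f,[.511,.4268,.2]),proj(f,[.5112,.4268,.165]))
E
```

```text
[281.3 211.2] [281.6 201.1]
```

View pics/w32.png

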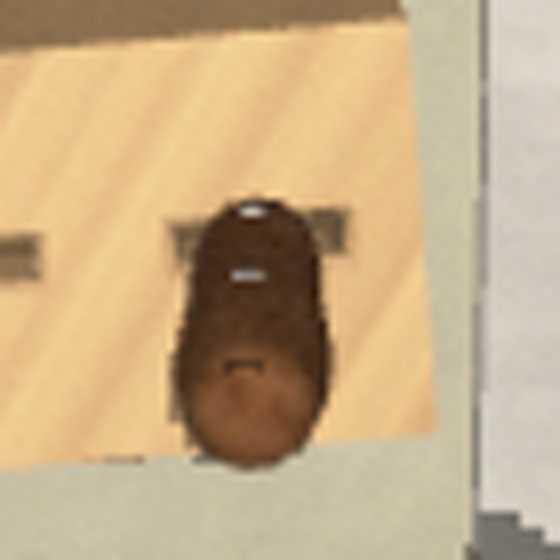

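>>> send_rows --rows "0 0 0 0 -0.018 0.25 1;0 0 0 0 -0.018 0.5 1;0 0 0 0 -0.018 0.75 1;0 0 0 0 -0.018 0.945 1;0 0 0 0 -0.018 0.945 1;0 0 0 0 -0.018 0.945 1;0 0 0 0 -0.018 0.945 0.3;0 0 0 0 -0.018 0.945 -0.2"

```text
time: 31.8
eef_pos: [0.511, 0.4273, 0.1268]
tool_rot: [-0.0, 1.0, 0.001, 0.001]
ft_force: [0.3, 0.3, -1.1]
gripper_width: 0.0841
```

>>> send_rows --rows "0 0 0 0 0 0 -0.5;0 0 0 0 0 0 -0.8;0 0 0 0 0 0 -1;0 0 0 0 0 0 -1;0 0 0 0 0 0 -1;0 0 0 0 0 0 -1;0 0 0 0 0 0 -1;0 0 0 0 0 0 -1" --newtons 30

```text
time: 32.47
eef_pos: [0.5099, 0.4264, 0.1242]
tool_rot: [-0.0, 1.0, -0.0, -0.0]
ft_force: [-0.3, 0.5, 0.3]
gripper_width: 0.0306
```

```bash
python3 - <<'E'
from h import *
f=frame("wrist","w33");go([.5112,.4268,.127],90)
g=frame("scene"); crop(g,110,140,220,270,5,"s33")
E
```

```text
pos [0.5099 0.4264 0.1243] w 0.0269 t 32.52 F [-0.2 -0.3 -0.1]
toolY yaw 90.0 tilt z [-0. -0. -1.] q [-1.03  0.47  0.32  1.69 -0.17  1.01  0.92]
shift frac [-0.0106  0.0035 -0.0228]
 turn opt 0 [-0. -0.  0.] rows 0.0
 turn opt 1 [ 0.  -0.  -0.5] rows 25.1
```

View pics/w33.png

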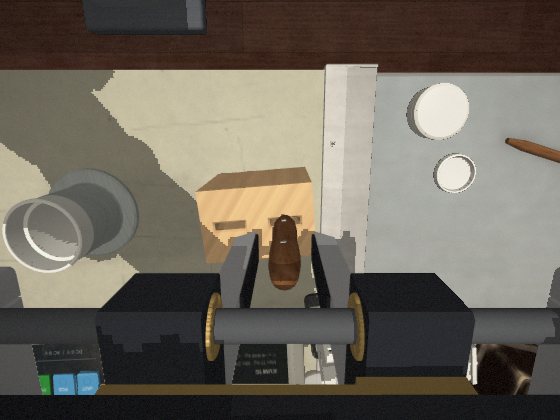

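View pics/s33.png

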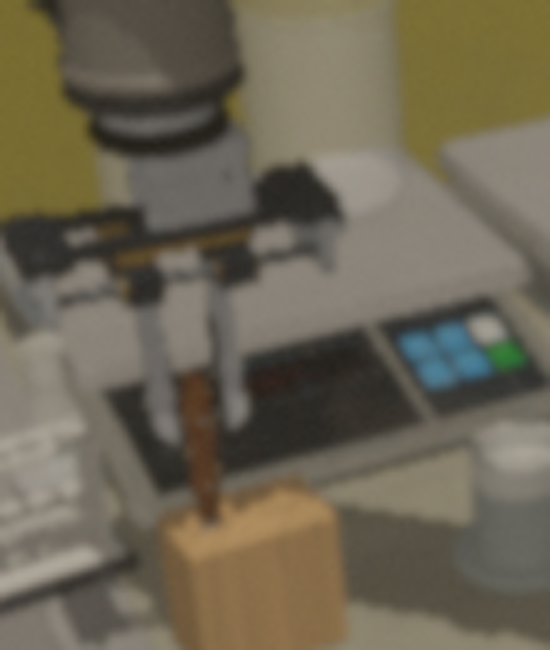

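>>> send_rows --rows "0 0 0 0 0 0 -1;0 0 0 0 0 0 -1;0 0 0 0 0 0 -1;0 0 0 0 0 0 -1;0 0 0 0 0 0 -1;0 0 0 0 0 0 -1" --newtons 40

```text
time: 33.07
eef_pos: [0.5099, 0.4264, 0.1243]
tool_rot: [-0.0, 1.0, -0.0, -0.0]
ft_force: [-0.0, 0.3, -0.2]
gripper_width: 0.0162
```

>>> send_rows --rows "0 0 0 0 0 -0.05 -1;0 0 0 0 0 -0.2 -1;0 0 0 0 0 -0.4 -1;0 0 0 0 0 -0.7 -1;0 0 0 0 0 -1 -1;0 0 0 0 0 -1 -1;0 0 0 0 0 -1 -1"

```text
time: 33.65
eef_pos: [0.5109, 0.427, 0.2469]
tool_rot: [-0.0, 1.0, 0.002, 0.001]
ft_force: [-0.7, 0.2, -0.9]
gripper_width: 0.0161
```

```bash
python3 - <<'E'
from h import *
f=frame("wrist","w34");go([.5112,.4268,.127],90)
g=frame("scene"); crop(g,110,110,220,260,4,"s34")
E
```

```text
pos [0.5101 0.4265 0.245 ] w 0.0165 t 33.7 F [ 0.6  0.1 -0.1]
toolY yaw 90.0 tilt z [ 0.001  0.001 -1.   ] q [-1.05  0.37  0.34  1.56 -0.13  1.24  0.89]
shift frac [-0.0089  0.0015  0.9833]
 turn opt 0 [0.0002 0.0001 0.    ] rows 0.0
 turn opt 1 [-2.e-04  2.e-04 -5.e-01] rows 25.1
```

View pics/w34.png

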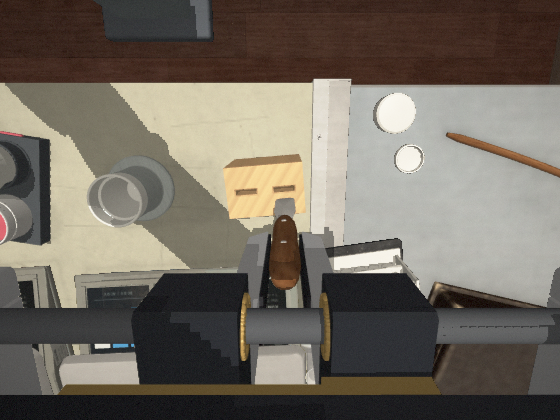

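View pics/s34.png

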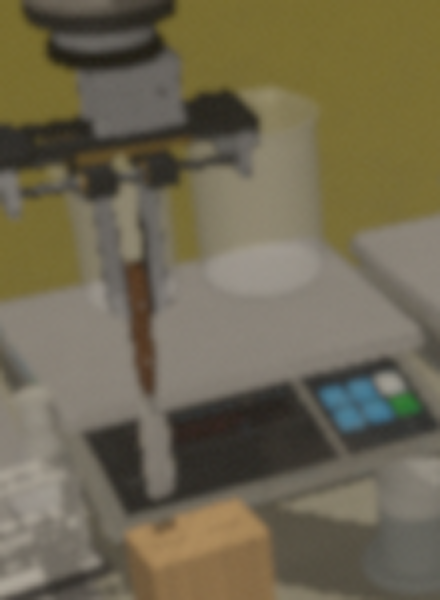

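```bash
python3 well.py w35 255 180 315 300 5; python3 - <<'E'
from h import *
f=frame("wrist");p=ctrl.read_state()["eef_pos"];print(p,proj(f,p-[0,0,.1145]))
g=frame("scene"); print((proj(g,p-[0,0,.1145])-[110,110])*4,(proj(g,p+[.006,0,-.1145])-[110,110])*4, (proj(g,p+[0.,0,.0755])-[110,110])*4)
E
```

```text
[0.50938858 0.42597584 0.24308159] [284.4 192.1]
[165.6 500.8] [163.6 496.8] [135.2 263.2]
```

View pics/w35.png

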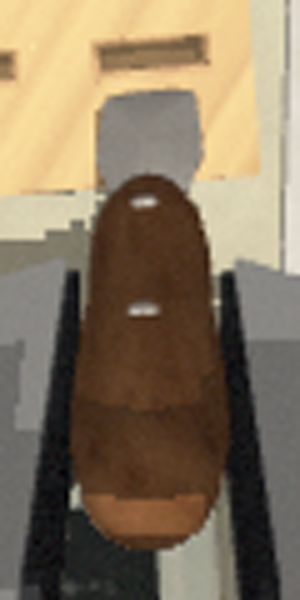

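>>> send_rows --rows "0 0 0 0.1 -0.2 -0.2 -1;0 0 0 0.2 -0.5 -0.4 -1;0 0 0 0.25 -0.8 -0.4 -1;0 0 0 0.25 -1 -0.4 -1"

```text
time: 34.23
eef_pos: [0.4795, 0.3034, 0.2931]
tool_rot: [0.0, 1.0, 0.0, 0.0]
ft_force: [0.5, 0.3, 0.4]
gripper_width: 0.0161
```

>>> send_rows --rows "0 0 0 0 -0.3 0 -1;0 0 0 0 -0.6 0 -1;0 0 0 0 -0.9 0 -1;0 0 0 0 -1 0 -1"

```text
time: 34.57
eef_pos: [0.48, 0.181, 0.2921]
tool_rot: [0.002, 1.0, -0.0, -0.0]
ft_force: [0.9, -0.1, -0.8]
gripper_width: 0.0165
```

>>> send_rows --rows "0 0 0 0 -0.3 0 -1;0 0 0 0 -0.6 0 -1;0 0 0 0 -0.9 0 -1;0 0 0 0 -1 0 -1"

```text
time: 34.9
eef_pos: [0.4797, 0.0615, 0.2921]
tool_rot: [0.002, 1.0, -0.0, -0.0]
ft_force: [0.3, -0.2, -0.6]
gripper_width: 0.0162
```

>>> send_rows --rows "0 0 0 0 -0.3 0 -1;0 0 0 0 -0.6 0 -1;0 0 0 0 -0.7 0 -1;0 0 0 0 -0.7 0 -1;0 0 0 0 -0.7 0 -1;0 0 0 0 -0.7 0 -1"

```text
time: 35.4
eef_pos: [0.48, -0.0164, 0.292]
tool_rot: [-0.001, 1.0, -0.0, -0.0]
ft_force: [0.2, 1.0, -0.8]
gripper_width: 0.0164
```

```bash
python3 well.py w36 0 60 560 420 1;python3 - <<'E'
from h import *
go([.5288,-.071,.25],90)
E
```

```text
pos [ 0.4801 -0.0162  0.292 ] w 0.0161 t 35.45 F [ 0.3  0.3 -0.5]
toolY yaw 90.1 tilt z [-0.001 -0.    -1.   ] q [-0.73 -0.03  0.63  1.89  0.02  1.27  1.47]
shift frac [-0.4053 -0.4573  0.3499]
 turn opt 0 [-0.0001 -0.0001  0.0003] rows 0.0
 turn opt 1 [ 1.000e-04 -1.000e-04 -4.997e-01] rows 25.1
```

View pics/w36.png

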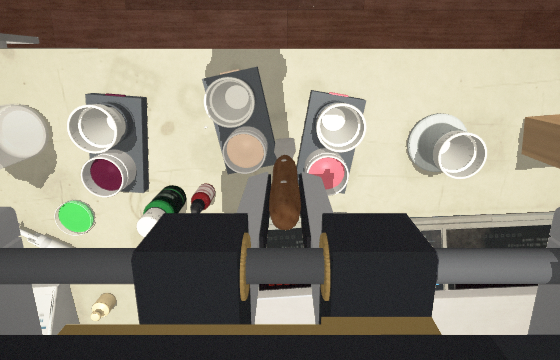

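```bash
python3 well.py w37 190 120 390 260 4
```

```text
(no output)
```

View pics/w37.png

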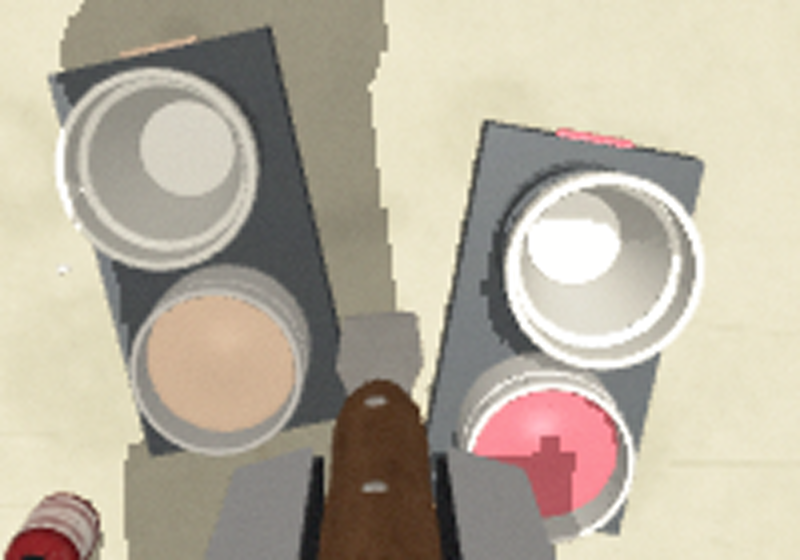

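```bash
python3 rays.py 157,169,.081 188,147,.008 218,372,.062 604,269,.081 576,238,.008 550,455,.062 131,372,.062 305,372,.062 380,315,.178
```

```text
157,169,.081 [ 0.4613 -0.0876  0.081 ]
188,147,.008 [ 0.4618 -0.0879  0.008 ]
218,372,.062 [ 0.5348 -0.0721  0.062 ]
604,269,.081 [0.4938 0.0585 0.081 ]
576,238,.008 [0.4961 0.06   0.008 ]
550,455,.062 [0.5652 0.0456 0.062 ]
131,372,.062 [ 0.5349 -0.1027  0.062 ]
305,372,.062 [ 0.5347 -0.0416  0.062 ]
380,315,.178 [ 0.4869 -0.0155  0.178 ]
```

>>> send_rows --rows "0 0 0 -0.2 -0.25 0 -1;0 0 0 -0.4 -0.472 0 -1;0 0 0 -0.4 -0.472 0.2 -1;0 0 0 -0.4 -0.472 0.5 -1;0 0 0 -0.4 -0.472 0.7 -1;0 0 0 -0.4 -0.472 0.7 -1;0 0 0 -0.4 -0.472 0.7 -1"

```text
time: 36.08
eef_pos: [0.5277, -0.0736, 0.208]
tool_rot: [-0.001, 1.0, -0.0, -0.001]
ft_force: [0.8, 0.4, 0.5]
gripper_width: 0.0165
```

```bash
python3 - <<'E'
from h import *
f=frame("wrist","w38");go([.5283,-.0728,.1445],90)
E
```

```text
pos [ 0.5286 -0.0738  0.2093] w 0.0162 t 36.13 F [ 1.  -0.1  0. ]
toolY yaw 90.1 tilt z [ 0. -0. -1.] q [-0.61  0.18  0.72  1.91 -0.13  1.1   1.74]
shift frac [0.0022 0.0083 0.5397]
 turn opt 0 [-0.0001  0.      0.0002] rows 0.0
 turn opt 1 [-0.000e+00 -1.000e-04 -4.998e-01] rows 25.1
```

View pics/w38.png

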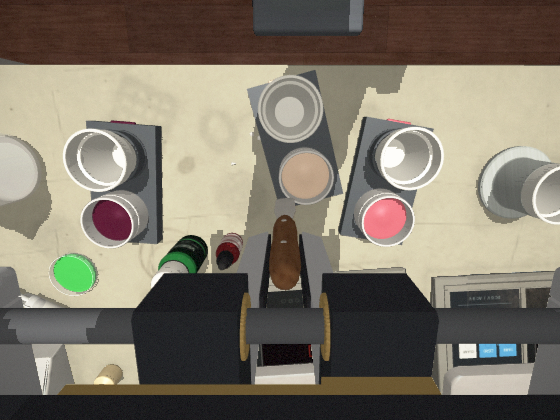

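```bash
python3 well.py w39 230 60 430 200 4
```

```text
(no output)
```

View pics/w39.png

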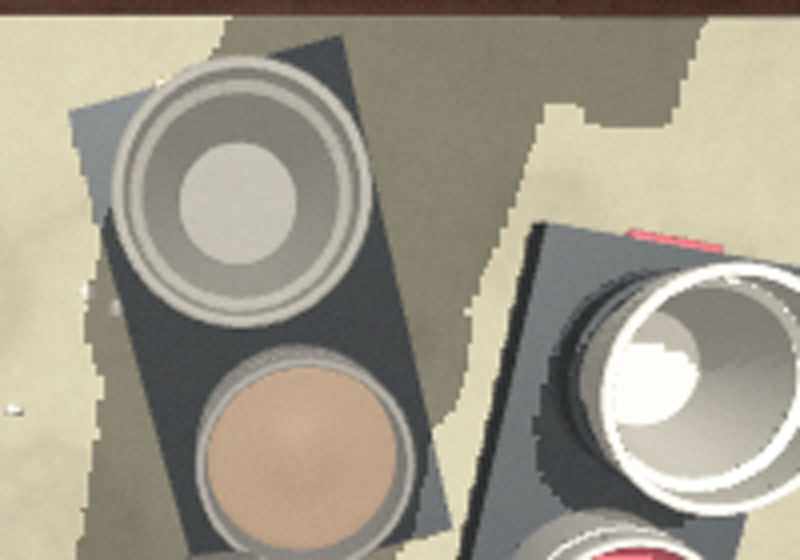

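```bash
python3 rays.py 241,191,.081 238,203,.008 305,463,.062 195,463,.062 415,463,.062;  python3 - <<'E'
from h import *
f=frame("top","t39"); crop(f,225,150,385,250,5,"t39c")
E
```

```text
241,191,.081 [ 0.4453 -0.0681  0.081 ]
238,203,.008 [ 0.4459 -0.0677  0.008 ]
305,463,.062 [ 0.517  -0.0495  0.062 ]
195,463,.062 [ 0.5171 -0.0801  0.062 ]
415,463,.062 [ 0.517  -0.0189  0.062 ]
```

View pics/t39c.png

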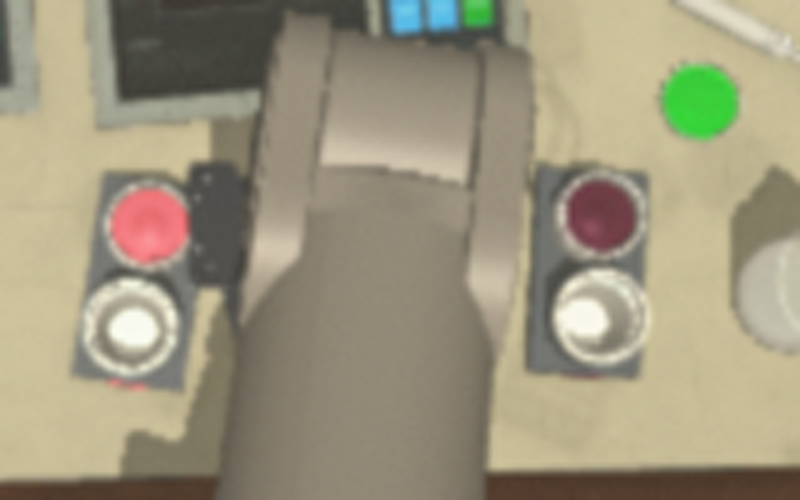

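>>> send_rows --rows "0 0 0 0.152 0.197 0 -1;0 0 0 0.152 0.197 0 -1;0 0 0 0.152 0.197 0 -1;0 0 0 0.152 0.197 0.05 -1;0 0 0 0.152 0.197 0.1 -1;0 0 0 0.152 0.197 0.1 -1;0 0 0 0.152 0.197 0.1 -1"

```text
time: 36.82
eef_pos: [0.5097, -0.0511, 0.1959]
tool_rot: [0.0, 1.0, -0.0, -0.0]
ft_force: [-0.2, 0.4, -1.0]
gripper_width: 0.0166
```

```bash
python3 - <<'E'
from h import *
f=frame("wrist","w40");go([.5103,-.0502,.1445],90)
p=ctrl.read_state()["eef_pos"];print(proj(f,p+[.0068,.0007,-.1145]),proj(f,[.517,-.0495,.062]))
E
```

```text
pos [ 0.5098 -0.0511  0.1961] w 0.0159 t 36.87 F [ 0.2 -0.  -0.2]
toolY yaw 90.0 tilt z [-0.001 -0.001 -1.   ] q [-0.66  0.15  0.71  1.97 -0.11  1.06  1.67]
shift frac [-0.0042  0.0074  0.43  ]
 turn opt 0 [-0.0001 -0.0001 -0.0001] rows 0.0
 turn opt 1 [-1.000e-04  1.000e-04  4.999e-01] rows 25.1
[285.1 198.7] [285.9 195. ]
```

View pics/w40.png

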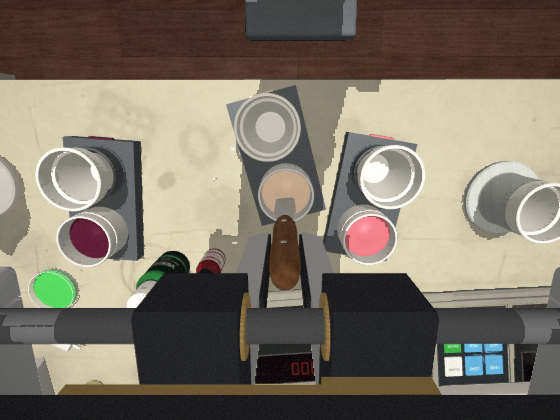

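Tip is over the pale pot. Dip.

>>> send_rows --rows "0 0 0 -0.004 0.007 0.1 -1;0 0 0 -0.004 0.007 0.2 -1;0 0 0 -0.004 0.007 0.3 -1;0 0 0 -0.004 0.007 0.4 -1;0 0 0 -0.004 0.007 0.43 -1;0 0 0 -0.004 0.007 0.43 -1;0 0 0 -0.004 0.007 0.43 -1;0 0 0 -0.004 0.007 0.43 -1;0 0 0 -0.004 0.007 0.43 -1"

```text
time: 37.62
eef_pos: [0.5108, -0.0498, 0.1454]
tool_rot: [-0.0, 1.0, 0.0, 0.001]
ft_force: [-0.2, 0.6, -0.3]
gripper_width: 0.0164
```

```bash
python3 - <<'E'
from h import *
f=frame("wrist","w41");go([.5103,-.0502,.1445],90)
g=frame("scene"); crop(g,250,150,350,250,6,"s41")
E
```

```text
pos [ 0.5107 -0.0498  0.1453] w 0.0162 t 37.67 F [-0.6  0.7 -0.7]
toolY yaw 90.0 tilt z [ 0.001  0.    -1.   ] q [-0.63  0.22  0.69  2.02 -0.17  0.95  1.73]
shift frac [ 0.0033 -0.0037  0.0067]
 turn opt 0 [0.     0.0001 0.    ] rows 0.0
 turn opt 1 [-2.e-04  1.e-04 -5.e-01] rows 25.1
```

View pics/w41.png

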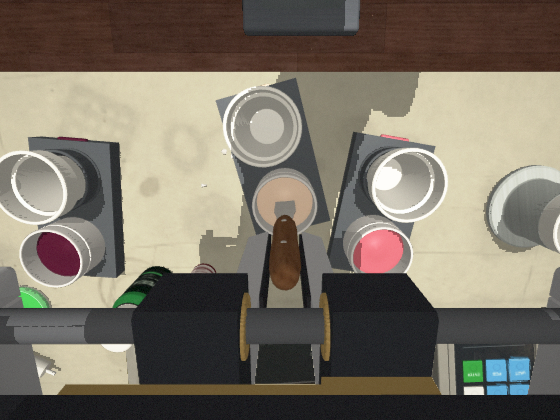

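View pics/s41.png

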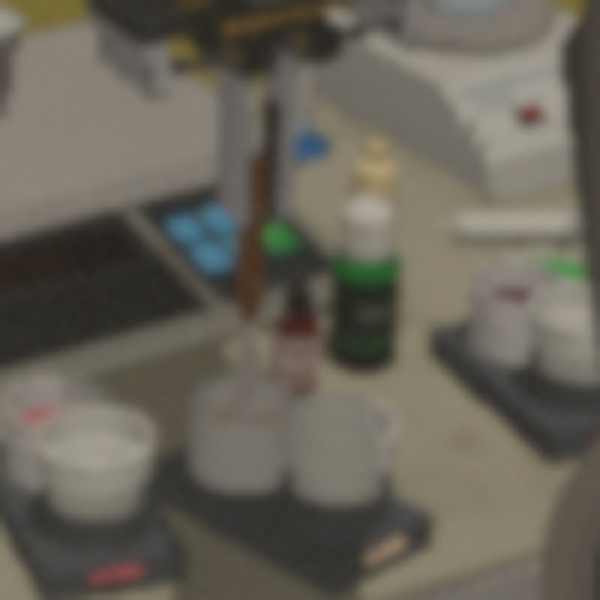

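>>> send_rows --rows "0 0 0 0 0 0.02 -1;0 0 0 0 0 0.04 -1;0 0 0 0 0 0.04 -1;0 0 0 0 0 0.04 -1;0 0 0 0 0 0.04 -1"

```text
time: 38.13
eef_pos: [0.5102, -0.0498, 0.1399]
tool_rot: [-0.0, 1.0, -0.0, -0.0]
ft_force: [-0.7, 0.1, 0.1]
gripper_width: 0.0165
```

```bash
python3 well.py w42 220 60 340 220 4; python3 -c "
from h import *
go([.444,-.0687,.1445],90)"
```

```text
pos [ 0.5103 -0.0498  0.1399] w 0.0165 t 38.18 F [-0.5  0.1 -0.8]
toolY yaw 90.0 tilt z [-0. -0. -1.] q [-0.62  0.23  0.69  2.03 -0.18  0.94  1.73]
shift frac [ 0.5526 -0.1574 -0.0381]
 turn opt 0 [-0. -0.  0.] rows 0.0
 turn opt 1 [ 0.  -0.  -0.5] rows 25.1
```

View pics/w42.png

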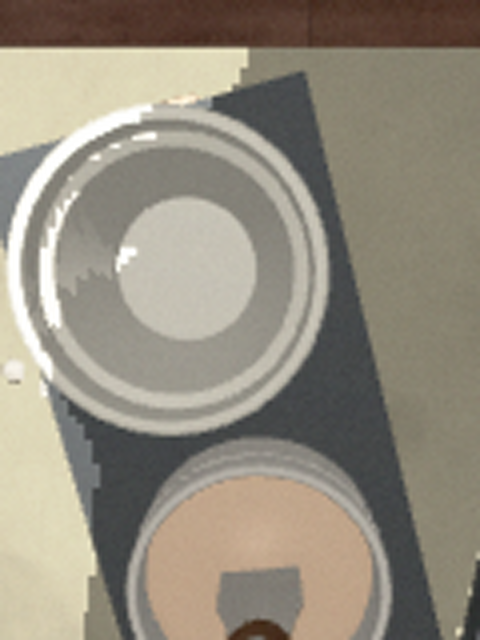

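```bash
python3 rays.py 168,270,.081 187,268,.008
```

```text
168,270,.081 [ 0.4451 -0.0679  0.081 ]
187,268,.008 [ 0.4458 -0.0679  0.008 ]
```

>>> send_rows --rows "0 0 0 0 0 -0.2 -1;0 0 0 0 0 -0.45 -1;0 0 0 0 0 -0.7 -1;0 0 0 0 0 -0.7 -1;0 0 0 0.3 -0.08 -0.7 -1;0 0 0 0.55 -0.155 -0.7 -1;0 0 0 0.55 -0.155 -0.7 -1;0 0 0 0.55 -0.155 -0.7 -1;0 0 0 0.55 -0.155 -0.6 -1;0 0 0 0.55 -0.155 -0.6 -1"

```text
time: 39.02
eef_pos: [0.4443, -0.068, 0.2108]
tool_rot: [-0.0, 1.0, -0.0, -0.0]
ft_force: [-0.7, 0.9, -1.2]
gripper_width: 0.0164
```

```bash
python3 - <<'E'
from h import *
f=frame("wrist","w43");go([.442,-.0687,.1395],90)
E
```

```text
pos [ 0.4443 -0.0682  0.2114] w 0.0162 t 39.07 F [ 0.3 -0.1 -0.2]
toolY yaw 90.0 tilt z [-0.001 -0.001 -1.   ] q [-0.7  -0.03  0.71  2.07  0.02  1.1   1.57]
shift frac [ 0.0186 -0.0037  0.5989]
 turn opt 0 [-0.0001 -0.0002  0.0001] rows 0.0
 turn opt 1 [ 3.000e-04 -2.000e-04 -4.999e-01] rows 25.1
```

View pics/w43.png

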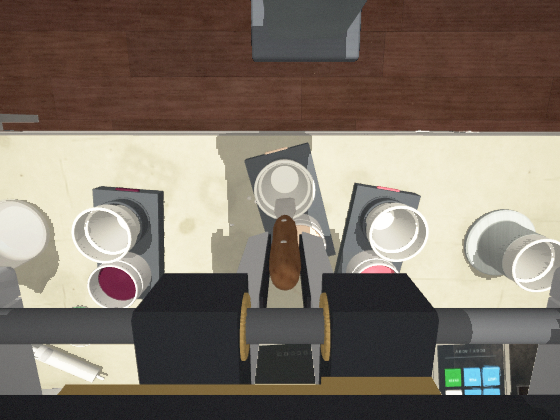

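Over the pale cup. Lower.

>>> send_rows --rows "0 0 0 0.02 -0.002 0.1 -1;0 0 0 0.02 -0.002 0.25 -1;0 0 0 0.02 -0.002 0.4 -1;0 0 0 0.02 -0.002 0.5 -1;0 0 0 0.02 -0.002 0.6 -1;0 0 0 0.02 -0.002 0.6 -1;0 0 0 0.02 -0.002 0.6 -1;0 0 0 0.02 -0.002 0.6 -1;0 0 0 0.02 -0.002 0.6 -1"

```text
time: 39.82
eef_pos: [0.4426, -0.0686, 0.1407]
tool_rot: [-0.0, 1.0, 0.0, 0.0]
ft_force: [0.1, 0.1, -0.3]
gripper_width: 0.0162
```

```bash
python3 - <<'E'
from h import *
f=frame("wrist","w44");crop(f,200,90,370,260,4,"w44");go([.442,-.0687,.1395],90)
E
```

```text
pos [ 0.4425 -0.0686  0.1406] w 0.0164 t 39.87 F [-0.5 -0.4  0.1]
toolY yaw 90.0 tilt z [ 0.001  0.    -1.   ] q [-0.68  0.08  0.73  2.16 -0.07  0.92  1.67]
shift frac [ 0.004  -0.0011  0.0094]
 turn opt 0 [0.     0.0002 0.0001] rows 0.0
 turn opt 1 [-3.000e-04  1.000e-04 -4.999e-01] rows 25.1
```

View pics/w44.png

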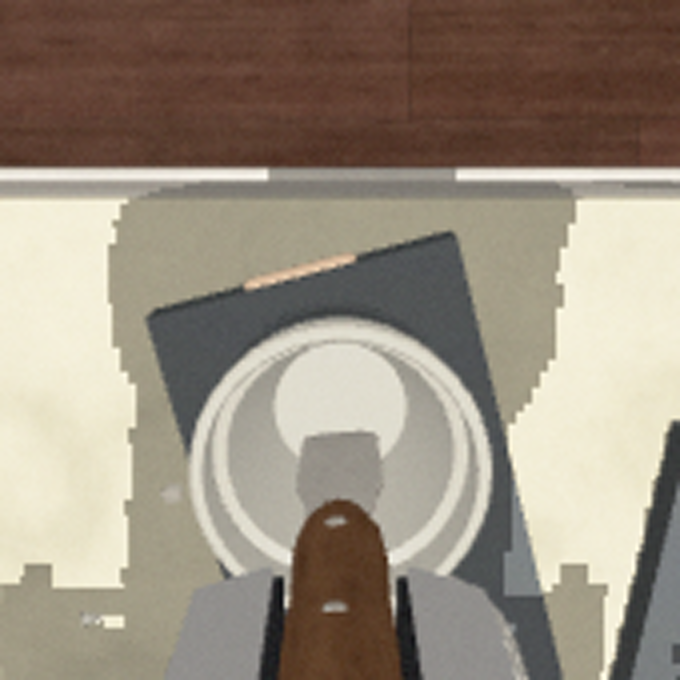

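>>> send_rows --rows "0 0 0 0 0 -0.2 -1;0 0 0 0 0 -0.45 -1;0 0 0 0 0 -0.7 -1;0 0 0 0 0 -0.95 -1;0 0 0 0 0 -0.95 -1;0 0 0 -0.2 0.2 -0.95 -1;0 0 0 -0.4 0.4 -0.95 -1;0 0 0 -0.4 0.4 -0.95 -1;0 0 0 -0.4 0.4 -0.95 -1"

```text
time: 40.62
eef_pos: [0.4906, -0.0195, 0.2538]
tool_rot: [-0.001, 1.0, -0.001, -0.0]
ft_force: [-0.3, -0.5, -0.3]
gripper_width: 0.0163
```

```bash
python3 well.py w45 210 110 390 260 4.4;python3 -c "
from h import *
go([.56,.047,.21],90)"
```

```text
pos [ 0.4899 -0.0206  0.2538] w 0.0162 t 40.67 F [ 0.1 -1.5 -0.6]
toolY yaw 90.0 tilt z [-0.    -0.001 -1.   ] q [-0.75  0.03  0.69  1.93 -0.02  1.19  1.52]
shift frac [-0.5848  0.5631  0.3643]
 turn opt 0 [-0.0001 -0.0001  0.0001] rows 0.0
 turn opt 1 [ 1.000e-04 -2.000e-04 -4.999e-01] rows 25.1
```

View pics/w45.png

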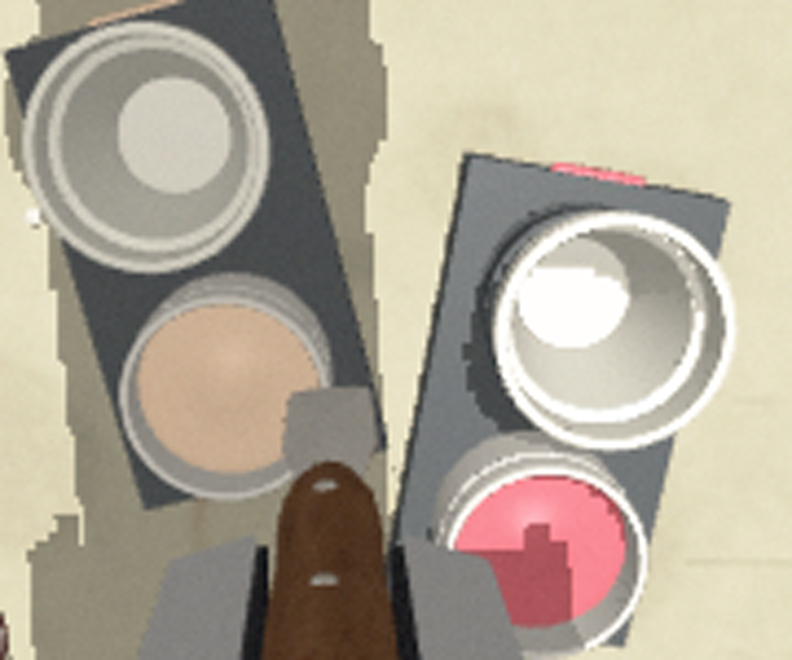

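```bash
python3 rays.py 545,562,.062 614,330,.081 440,562,.062 648,562,.062 328,388,.139
```

```text
545,562,.062 [0.5679 0.0453 0.062 ]
614,330,.081 [0.4941 0.0584 0.081 ]
440,562,.062 [0.568  0.0141 0.062 ]
648,562,.062 [0.5678 0.076  0.062 ]
328,388,.139 [ 0.4971 -0.0194  0.139 ]
```

>>> send_rows --rows "0 0 0 -0.2 0.2 0 -1;0 0 0 -0.4 0.4 0 -1;0 0 0 -0.59 0.55 0 -1;0 0 0 -0.59 0.55 0.1 -1;0 0 0 -0.59 0.55 0.3 -1;0 0 0 -0.59 0.55 0.45 -1;0 0 0 -0.59 0.55 0.45 -1;0 0 0 -0.59 0.55 0.45 -1"

```text
time: 41.33
eef_pos: [0.56, 0.0445, 0.2001]
tool_rot: [0.0, 1.0, -0.0, -0.0]
ft_force: [0.0, 0.9, -0.5]
gripper_width: 0.0165
```

```bash
python3 well.py w46 190 90 390 240 4;python3 -c "
from h import *
go([.561,.0455,.1395],90)"
```

```text
pos [0.5607 0.0447 0.201 ] w 0.0163 t 41.38 F [-0.2  0.   0.6]
toolY yaw 90.0 tilt z [ 0.001  0.    -1.   ] q [-0.74  0.25  0.66  1.86 -0.17  1.09  1.55]
shift frac [-0.0018  0.0064  0.5122]
 turn opt 0 [ 0.      0.0001 -0.0001] rows 0.0
 turn opt 1 [ 1.000e-04 -1.000e-04  4.999e-01] rows 25.1
```

View pics/w46.png

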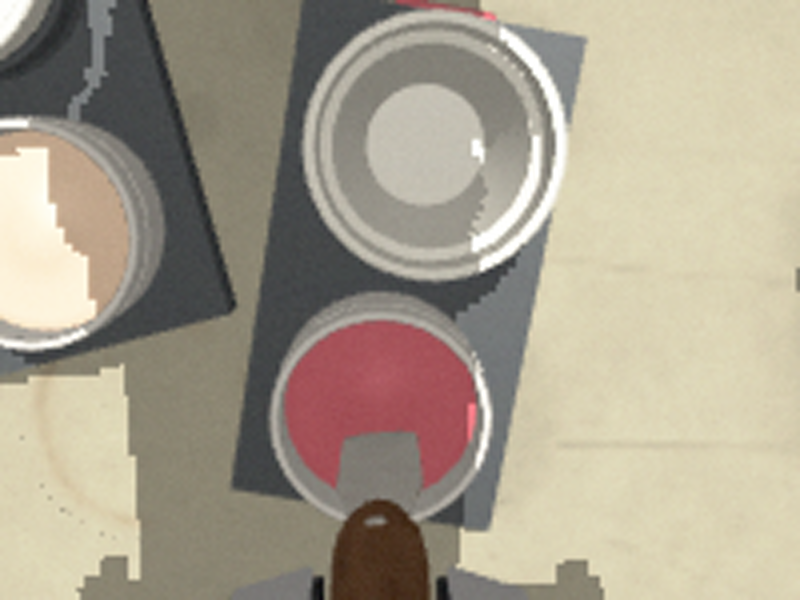

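Tip is centred over the rose pot, caddy unmoved. Dip.

>>> send_rows --rows "0 0 0 0 0.005 0.1 -1;0 0 0 0 0.005 0.25 -1;0 0 0 0 0.005 0.4 -1;0 0 0 0 0.005 0.5 -1;0 0 0 0 0.005 0.515 -1;0 0 0 0 0.005 0.515 -1;0 0 0 0 0.005 0.515 -1;0 0 0 0 0.005 0.515 -1;0 0 0 0 0.005 0.515 -1"

```text
time: 42.13
eef_pos: [0.5612, 0.0461, 0.1389]
tool_rot: [-0.0, 1.0, 0.0, 0.001]
ft_force: [-0.1, 0.4, -0.1]
gripper_width: 0.0163
```

```bash
python3 well.py w47 210 90 370 240 4;python3 -c "
from h import *
go([.487,.0575,.1395],90)"
```

```text
pos [0.5611 0.0461 0.1388] w 0.0161 t 42.18 F [-0.5  0.4 -0.4]
toolY yaw 90.0 tilt z [ 0.001  0.    -1.   ] q [-0.71  0.32  0.63  1.92 -0.23  0.97  1.6 ]
shift frac [ 0.6171  0.0952 -0.0065]
 turn opt 0 [0.0001 0.0001 0.    ] rows 0.0
 turn opt 1 [-2.e-04  1.e-04 -5.e-01] rows 25.1
```

View pics/w47.png

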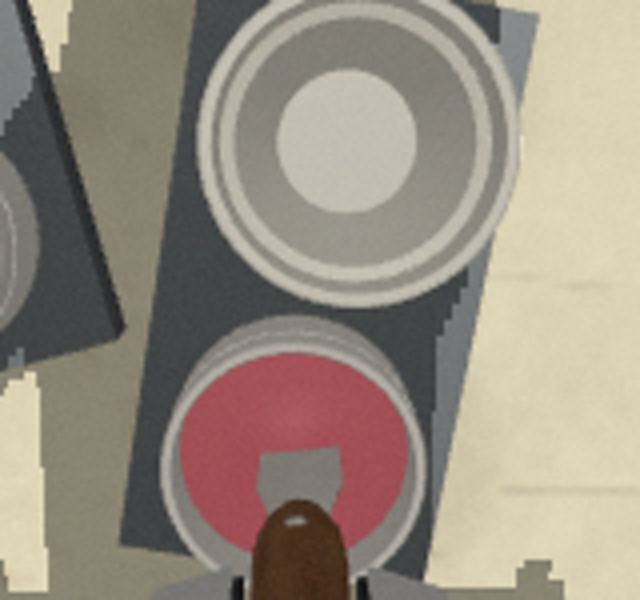

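```bash
python3 rays.py 358,142,.081 347,141,.008
```

```text
358,142,.081 [0.4945 0.0583 0.081 ]
347,141,.008 [0.4951 0.0588 0.008 ]
```

>>> send_rows --rows "0 0 0 0 0 -0.2 -1;0 0 0 0 0 -0.45 -1;0 0 0 0 0 -0.7 -1;0 0 0 0 0 -0.7 -1;0 0 0 0.3 0.05 -0.7 -1;0 0 0 0.6 0.1 -0.7 -1;0 0 0 0.605 0.1 -0.7 -1;0 0 0 0.605 0.1 -0.7 -1;0 0 0 0.605 0.1 -0.6 -1;0 0 0 0.605 0.1 -0.6 -1"

```text
time: 43.02
eef_pos: [0.4882, 0.058, 0.2093]
tool_rot: [-0.0, 1.0, -0.0, -0.0]
ft_force: [-1.3, -0.1, 0.4]
gripper_width: 0.0165
```

```bash
python3 well.py w48 210 110 370 260 4;python3 -c "
from h import *
go([.488,.0577,.1395],90)"
```

```text
pos [0.4883 0.0578 0.2098] w 0.0163 t 43.07 F [ 0.  -0.4  0.6]
toolY yaw 90.0 tilt z [-0.001 -0.001 -1.   ] q [-0.86  0.08  0.66  1.99 -0.06  1.09  1.39]
shift frac [ 2.400e-03 -1.000e-04  5.856e-01]
 turn opt 0 [-0.0001 -0.0001 -0.    ] rows 0.0
 turn opt 1 [-2.e-04  2.e-04  5.e-01] rows 25.1
```

View pics/w48.png

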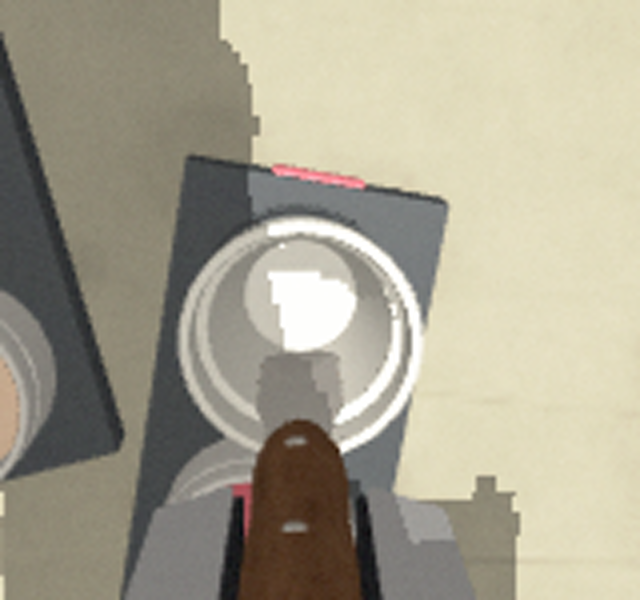

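>>> send_rows --rows "0 0 0 0.002 0 0.1 -1;0 0 0 0.002 0 0.25 -1;0 0 0 0.002 0 0.4 -1;0 0 0 0.002 0 0.5 -1;0 0 0 0.002 0 0.59 -1;0 0 0 0.002 0 0.59 -1;0 0 0 0.002 0 0.59 -1;0 0 0 0.002 0 0.59 -1;0 0 0 0.002 0 0.59 -1"

```text
time: 43.82
eef_pos: [0.4884, 0.058, 0.1401]
tool_rot: [-0.0, 1.0, 0.0, 0.001]
ft_force: [0.4, 0.6, 0.4]
gripper_width: 0.0161
```

```bash
python3 well.py w49 210 110 370 260 4;python3 -c "
from h import *
go([.488,.0577,.1395],90)"
```

```text
pos [0.4883 0.0581 0.14  ] w 0.0161 t 43.87 F [-0.4 -0.2 -0.5]
toolY yaw 90.0 tilt z [ 0.001  0.001 -1.   ] q [-0.82  0.18  0.65  2.07 -0.13  0.93  1.47]
shift frac [ 0.0028 -0.0034  0.0044]
 turn opt 0 [0.0001 0.0002 0.    ] rows 0.0
 turn opt 1 [-2.e-04  1.e-04 -5.e-01] rows 25.1
```

View pics/w49.png

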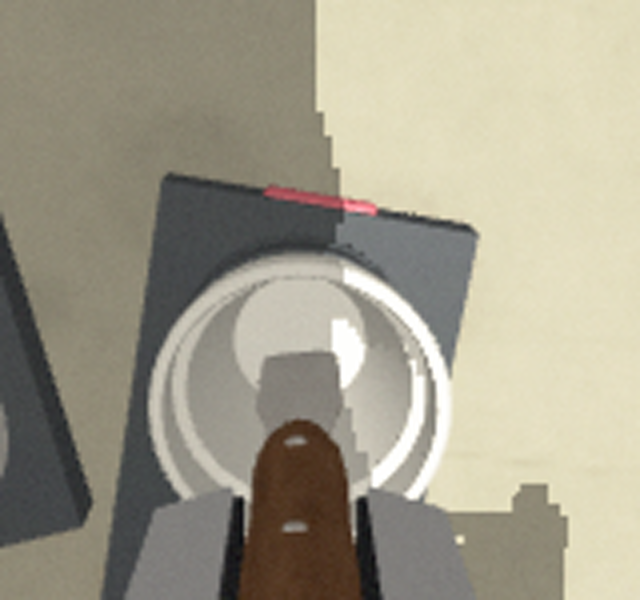

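>>> send_rows --rows "0 0 0 0 0 -0.2 -1;0 0 0 0 0 -0.45 -1;0 0 0 0 0 -0.7 -1;0 0 0 0 0 -0.95 -1;0 0 0 0 0 -0.95 -1;0 0 0 0 -0.3 -0.95 -1;0 0 0 0 -0.6 -0.95 -1;0 0 0 0 -0.9 -0.95 -1;0 0 0 0 -1 -0.95 -1"

```text
time: 44.62
eef_pos: [0.4874, -0.0668, 0.2538]
tool_rot: [0.002, 1.0, 0.0, 0.001]
ft_force: [-0.3, -0.5, 0.1]
gripper_width: 0.0163
```

>>> send_rows --rows "0 0 0 -0.1 -0.3 0 -1;0 0 0 -0.2 -0.6 0 -1;0 0 0 -0.2 -0.9 0 -1;0 0 0 -0.2 -1 0 -1;0 0 0 -0.2 -1 0 -1"

```text
time: 45.03
eef_pos: [0.5113, -0.1859, 0.2535]
tool_rot: [0.002, 1.0, -0.001, 0.0]
ft_force: [-0.3, 0.0, -0.6]
gripper_width: 0.0163
```

>>> send_rows --rows "0 0 0 0 -0.2 0 -1;0 0 0 0 -0.4 0 -1;0 0 0 0 -0.4 0 -1;0 0 0 0 -0.4 0 -1;0 0 0 0 -0.4 0 -1"

```text
time: 45.45
eef_pos: [0.5121, -0.2291, 0.2532]
tool_rot: [-0.0, 1.0, 0.0, -0.0]
ft_force: [0.4, 0.4, -0.1]
gripper_width: 0.0163
```

```bash
python3 well.py w50 150 90 350 240 4;python3 -c "
from h import *
go([.564,-.277,.20],90)"
```

```text
pos [ 0.5121 -0.2287  0.2532] w 0.0165 t 45.5 F [0.3 1.1 0. ]
toolY yaw 90.1 tilt z [-0.     0.001 -1.   ] q [-0.44  0.23  0.9   1.8  -0.19  1.2   2.08]
shift frac [-0.4315 -0.403   0.4434]
 turn opt 0 [ 0.0001 -0.      0.0002] rows 0.0
 turn opt 1 [ 0.000e+00  1.000e-04 -4.998e-01] rows 25.1
```

View pics/w50.png

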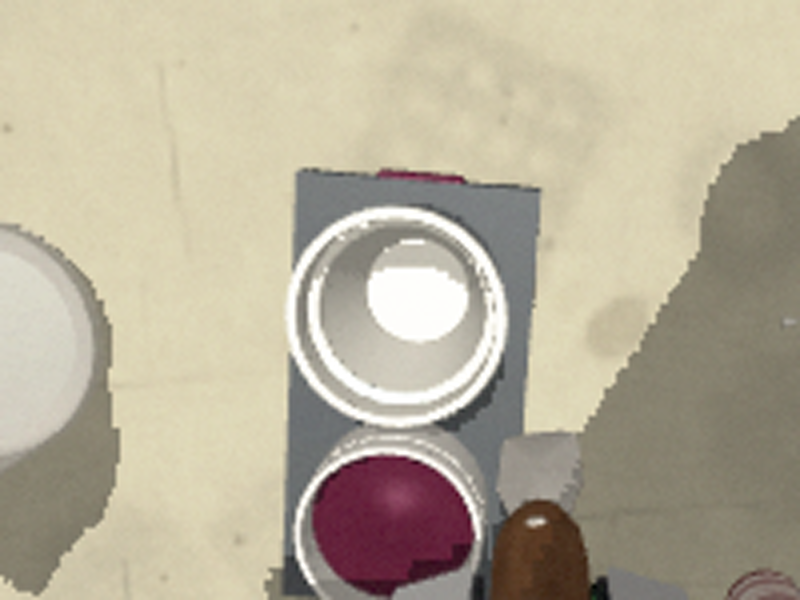

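```bash
python3 rays.py 397,317,.081 417,290,.008 389,536,.062 295,536,.062 483,536,.062 541,433,.139
```

```text
397,317,.081 [ 0.4969 -0.2705  0.081 ]
417,290,.008 [ 0.4978 -0.2711  0.008 ]
389,536,.062 [ 0.5707 -0.2768  0.062 ]
295,536,.062 [ 0.5708 -0.3072  0.062 ]
483,536,.062 [ 0.5707 -0.2464  0.062 ]
541,433,.139 [ 0.5185 -0.228   0.139 ]
```

>>> send_rows --rows "0 0 0 -0.2 -0.2 0 -1;0 0 0 -0.43 -0.407 0 -1;0 0 0 -0.43 -0.407 0.1 -1;0 0 0 -0.43 -0.407 0.3 -1;0 0 0 -0.43 -0.407 0.44 -1;0 0 0 -0.43 -0.407 0.44 -1;0 0 0 -0.43 -0.407 0.44 -1"

```text
time: 46.08
eef_pos: [0.5635, -0.2777, 0.2003]
tool_rot: [-0.001, 1.0, 0.0, -0.001]
ft_force: [-0.3, -0.4, 0.6]
gripper_width: 0.0165
```

```bash
python3 well.py w51 190 90 390 240 4;python3 -c "
from h import *
go([.564,-.2775,.1395],90)"
```

```text
pos [ 0.564  -0.2782  0.2013] w 0.0163 t 46.13 F [-0.4 -0.4 -0. ]
toolY yaw 90.1 tilt z [ 0. -0. -1.] q [-0.27  0.43  0.85  1.72 -0.35  1.16  2.25]
shift frac [-1.000e-04  5.800e-03  5.152e-01]
 turn opt 0 [-0.      0.0001  0.0002] rows 0.0
 turn opt 1 [-1.000e-04 -0.000e+00 -4.998e-01] rows 25.1
```

View pics/w51.png

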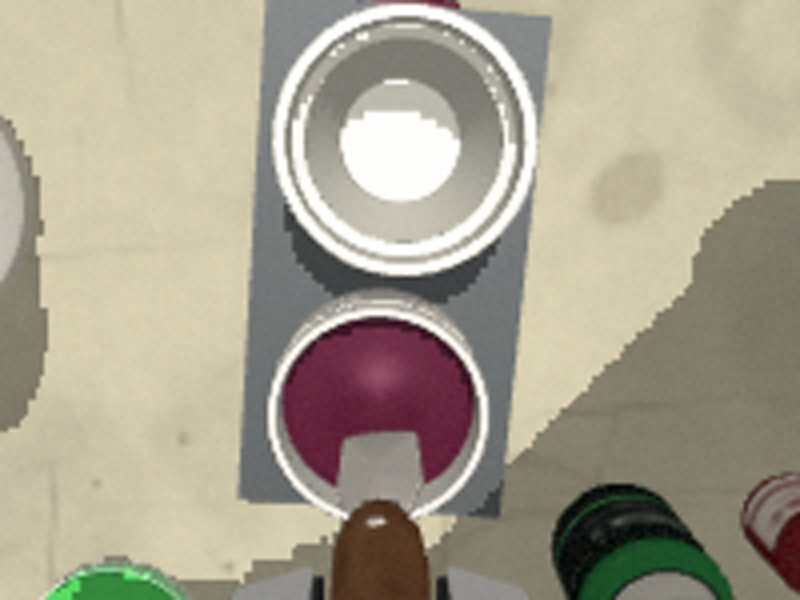

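>>> send_rows --rows "0 0 0 0 0.005 0.1 -1;0 0 0 0 0.005 0.25 -1;0 0 0 0 0.005 0.4 -1;0 0 0 0 0.005 0.5 -1;0 0 0 0 0.005 0.515 -1;0 0 0 0 0.005 0.515 -1;0 0 0 0 0.005 0.515 -1;0 0 0 0 0.005 0.515 -1;0 0 0 0 0.005 0.515 -1"

```text
time: 46.88
eef_pos: [0.564, -0.2785, 0.1396]
tool_rot: [-0.0, 1.0, -0.0, 0.001]
ft_force: [0.8, 0.2, -0.8]
gripper_width: 0.0162
```

```bash
python3 well.py w52 210 90 370 240 4;python3 -c "
from h import *
go([.4905,-.272,.1395],90)"
```

```text
pos [ 0.5639 -0.2784  0.1394] w 0.016 t 46.93 F [ 0.2 -0.6 -0.2]
toolY yaw 90.0 tilt z [ 0.001 -0.    -1.   ] q [-0.24  0.49  0.81  1.78 -0.4   1.05  2.29]
shift frac [ 0.6117  0.0535 -0.0012]
 turn opt 0 [-0.      0.0002  0.    ] rows 0.0
 turn opt 1 [-3.e-04 -1.e-04 -5.e-01] rows 25.1
```

View pics/w52.png

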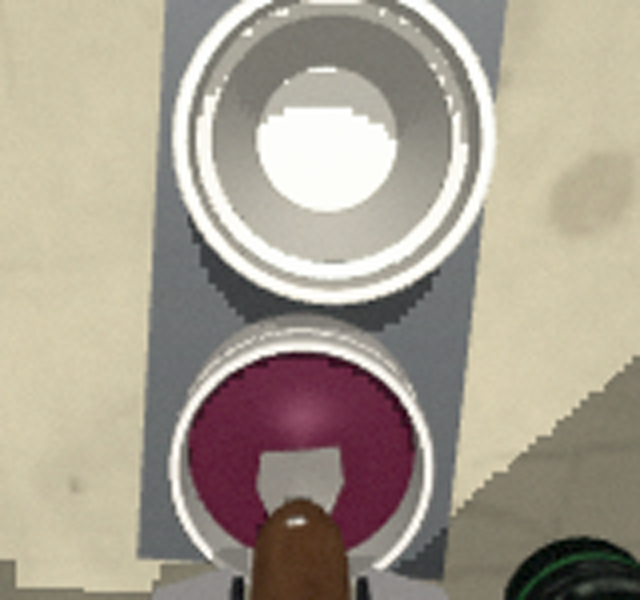

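Submerged. On to the plum cup.

>>> send_rows --rows "0 0 0 0 0 -0.2 -1;0 0 0 0 0 -0.45 -1;0 0 0 0 0 -0.7 -1;0 0 0 0 0 -0.7 -1;0 0 0 0.3 0.03 -0.7 -1;0 0 0 0.6 0.055 -0.7 -1;0 0 0 0.61 0.055 -0.7 -1;0 0 0 0.61 0.055 -0.7 -1;0 0 0 0.61 0.055 -0.6 -1;0 0 0 0.61 0.055 -0.6 -1"

```text
time: 47.77
eef_pos: [0.4907, -0.2709, 0.2091]
tool_rot: [-0.001, 1.0, 0.0, -0.0]
ft_force: [-0.4, -0.5, -0.1]
gripper_width: 0.0157
```

```bash
python3 well.py w53 210 110 370 260 4;python3 -c "
from h import *
go([.4905,-.272,.1395],90)"
```

```text
pos [ 0.4906 -0.2712  0.2095] w 0.0163 t 47.82 F [ 0.5 -0.1 -0.2]
toolY yaw 90.1 tilt z [-0.002 -0.    -1.   ] q [-0.35  0.28  0.91  1.86 -0.25  1.12  2.22]
shift frac [-2.000e-04 -6.700e-03  5.837e-01]
 turn opt 0 [-0.     -0.0003  0.0002] rows 0.0
 turn opt 1 [ 4.000e-04 -0.000e+00 -4.998e-01] rows 25.1
```

View pics/w53.png

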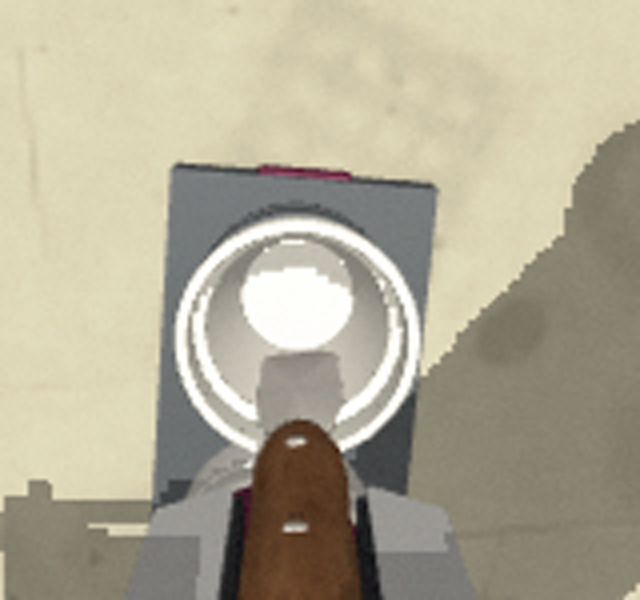

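>>> send_rows --rows "0 0 0 0 -0.005 0.1 -1;0 0 0 0 -0.005 0.25 -1;0 0 0 0 -0.005 0.4 -1;0 0 0 0 -0.005 0.5 -1;0 0 0 0 -0.005 0.59 -1;0 0 0 0 -0.005 0.59 -1;0 0 0 0 -0.005 0.59 -1;0 0 0 0 -0.005 0.59 -1;0 0 0 0 -0.005 0.59 -1"

```text
time: 48.57
eef_pos: [0.4908, -0.2726, 0.1407]
tool_rot: [-0.0, 1.0, -0.0, 0.001]
ft_force: [0.3, 0.1, -0.5]
gripper_width: 0.0165
```

```bash
python3 well.py w54 210 110 370 260 4;python3 -c "
from h import *
go([.4905,-.272,.1395],90)"
```

```text
pos [ 0.4908 -0.2725  0.1406] w 0.0163 t 48.62 F [ 0.5  0.3 -1.5]
toolY yaw 90.0 tilt z [ 0.001 -0.    -1.   ] q [-0.29  0.37  0.86  1.93 -0.33  0.99  2.29]
shift frac [0.0024 0.0038 0.0095]
 turn opt 0 [-0.      0.0002  0.    ] rows 0.0
 turn opt 1 [-3.e-04 -1.e-04 -5.e-01] rows 25.1
```

View pics/w54.png

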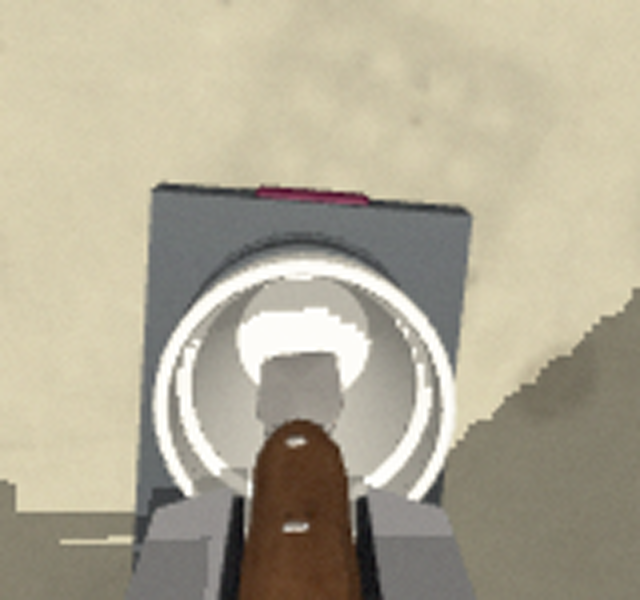

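>>> send_rows --rows "0 0 0 0 0 -0.2 -1;0 0 0 0 0 -0.45 -1;0 0 0 0 0 -0.7 -1;0 0 0 0 0 -0.95 -1;0 0 0 0 0 -1 -1;0 0 0 0 0 -1 -1"

```text
time: 49.12
eef_pos: [0.4914, -0.2727, 0.2621]
tool_rot: [-0.0, 1.0, -0.0, 0.002]
ft_force: [-0.6, -0.2, -1.3]
gripper_width: 0.016
```

>>> send_rows --rows "0 0 0 0 0 -0.3 -1;0 0 0.02 0 0 -0.5 -1;0 0 0.04 0 0 -0.5 -1;0 0 0.06 0 0 -0.5 -1;0 0 0.08 0 0 -0.5 -1;0 0 0.08 0 0 -0.5 -1;0 0 0.08 0 0 -0.5 -1"

```text
time: 49.7
eef_pos: [0.4901, -0.2718, 0.319]
tool_rot: [0.247, 0.969, -0.0, -0.001]
ft_force: [0.5, 0.8, -0.5]
gripper_width: 0.0163
```

```bash
python3 well.py w55 0 60 560 420 1;python3 -c "
from h import *
go([.505,-.422,.32],61)"
```

```text
pos [ 0.4902 -0.2719  0.3192] w 0.0163 t 49.75 F [ 0.3  1.  -1. ]
toolY yaw 61.5 tilt z [-0.001  0.    -1.   ] q [-0.49  0.2   1.05  1.71 -0.18  1.34  1.67]
shift frac [-0.7054 -1.0399 -0.007 ]
 turn opt 0 [-0.0001 -0.0001  0.0014] rows 0.1
 turn opt 1 [ 2.000e-04 -1.000e-04 -4.986e-01] rows 25.1
```

View pics/w55.png

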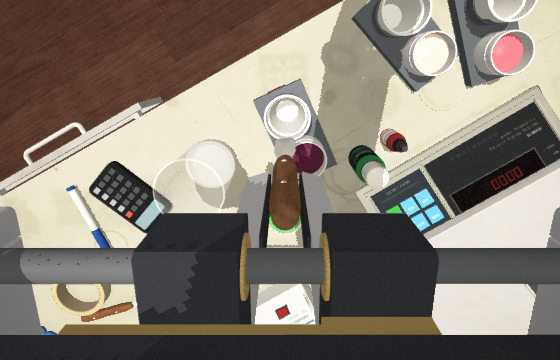

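```bash
python3 well.py w56 130 180 270 290 5
```

```text
(no output)
```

View pics/w56.png

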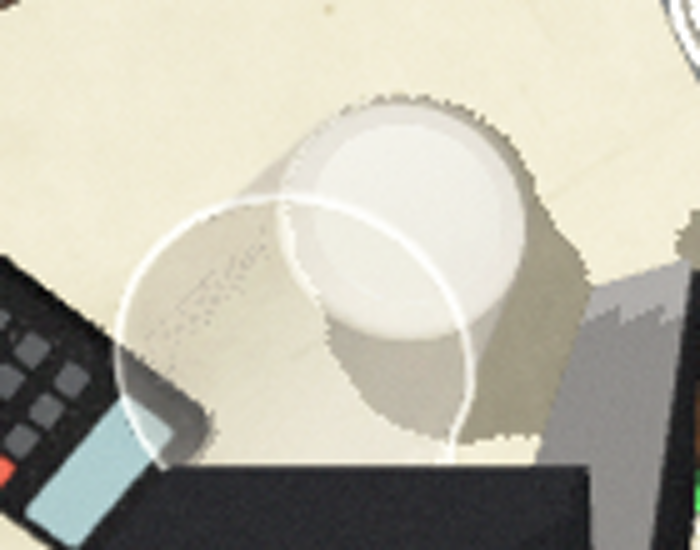

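```bash
python3 rays.py 296,372,.138 402,218,.003 405,215,.005; python3 -c "
from h import *
go([.505,-.421,.32],61)"
```

```text
296,372,.138 [ 0.5163 -0.4254  0.138 ]
402,218,.003 [ 0.516  -0.4278  0.003 ]
405,215,.005 [ 0.5152 -0.4257  0.005 ]
pos [ 0.4902 -0.2721  0.3193] w 0.0167 t 49.8 F [ 0.5 -0.1 -0.9]
toolY yaw 61.5 tilt z [-0.001  0.    -1.   ] q [-0.49  0.2   1.05  1.71 -0.18  1.34  1.67]
shift frac [-0.7015 -1.0313 -0.0056]
 turn opt 0 [-0.     -0.0001  0.0013] rows 0.1
 turn opt 1 [ 2.000e-04 -1.000e-04 -4.987e-01] rows 25.1
```

>>> send_rows --rows "0 0 0 -0.15 -0.22 0 -1;0 0 0 -0.3 -0.44 0 -1;0 0 0 -0.36 -0.52 0 -1;0 0 0 -0.36 -0.52 0 -1;0 0 0 -0.36 -0.52 0 -1"

```text
time: 50.22
eef_pos: [0.4976, -0.3485, 0.3194]
tool_rot: [0.248, 0.969, -0.0, -0.001]
ft_force: [-0.7, -0.0, -0.7]
gripper_width: 0.0162
```

```bash
python3 -c "
from h import *
go([.5085,-.4235,.32],61.5)"
```

```text
pos [ 0.4976 -0.3485  0.3194] w 0.0162 t 50.22 F [-0.7 -0.  -0.7]
toolY yaw 61.2 tilt z [-0.001 -0.    -1.   ] q [-0.27  0.33  1.03  1.61 -0.29  1.37  1.86]
shift frac [-0.3805 -0.5042 -0.0051]
 turn opt 0 [-0.0001 -0.0001 -0.0007] rows 0.0
 turn opt 1 [-2.000e-04  2.000e-04  4.993e-01] rows 25.1
```

>>> send_rows --rows "0 0 0 -0.15 -0.22 0 -1;0 0 0 -0.3 -0.44 0 -1;0 0 0 -0.38 -0.5 0 -1;0 0 0 -0.38 -0.5 0 -1;0 0 0 -0.38 -0.5 0 -1;0 0 0 -0.38 -0.5 0 -1"

```text
time: 50.72
eef_pos: [0.5094, -0.421, 0.3199]
tool_rot: [0.248, 0.969, 0.0, -0.0]
ft_force: [0.9, 0.5, -0.5]
gripper_width: 0.0165
```

```bash
python3 well.py w57 150 100 400 300 3.2;python3 -c "
from h import *
go([.5085,-.4235,.22],61.5)
f=frame('wrist')
p=ctrl.read_state()['eef_pos']
print((proj(f,[.5155,-.426,.138])-[150,100])*3.2,(proj(f,[.5155,-.426,.005])-[150,100])*3.2)"
```

```text
pos [ 0.5095 -0.4209  0.32  ] w 0.0163 t 50.77 F [ 0.2 -0.  -0.2]
toolY yaw 61.3 tilt z [ 0.     0.001 -1.   ] q [-0.08  0.45  0.99  1.48 -0.38  1.41  2.  ]
shift frac [-0.0028 -0.0236  0.8335]
 turn opt 0 [ 0.0001  0.     -0.0005] rows 0.0
 turn opt 1 [ 0.000e+00 -2.000e-04  4.995e-01] rows 25.1
[424.   278.08] [425.28 227.2 ]
```

View pics/w57.png

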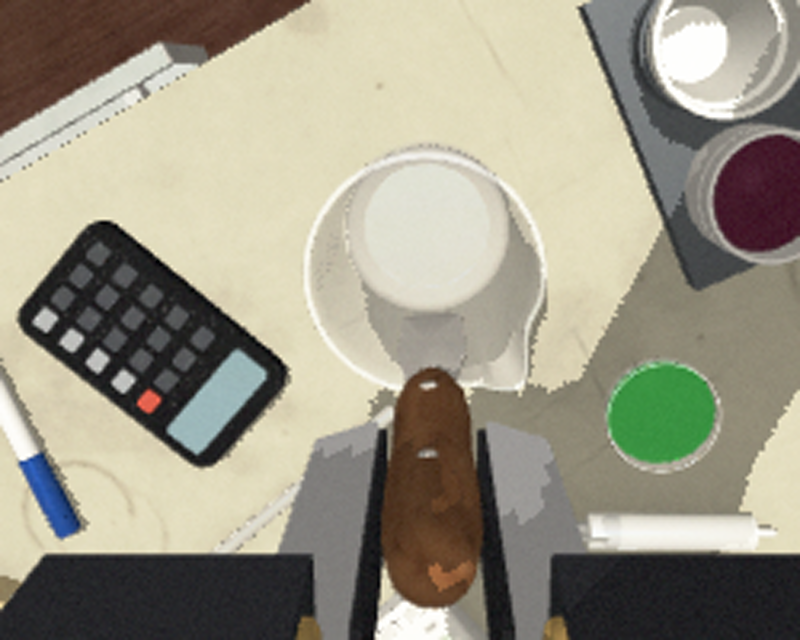

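```bash
python3 rays.py 430,315,.2055 425,270,.138
```

```text
430,315,.2055 [ 0.5154 -0.4236  0.2055]
425,270,.138 [ 0.5128 -0.4243  0.138 ]
```

>>> send_rows --rows "0 0 0 0 -0.01 0.2 -1;0 0 0 0 -0.01 0.4 -1;0 0 0 0 -0.01 0.6 -1;0 0 0 0 -0.01 0.8 -1;0 0 0 0 -0.01 1 -1;0 0 0 0 -0.01 1 -1;0 0 0 0 -0.01 1 -1"

```text
time: 51.4
eef_pos: [0.5087, -0.4223, 0.2]
tool_rot: [0.248, 0.969, 0.0, -0.001]
ft_force: [-0.6, -1.0, 0.6]
gripper_width: 0.0164
```

```bash
python3 well.py w58 150 100 400 300 3.2;python3 -c "
from h import *
go([.5095,-.4225,.1265],61.5)"
```

```text
pos [ 0.509  -0.4231  0.2011] w 0.0161 t 51.45 F [0.9 0.3 0.4]
toolY yaw 61.3 tilt z [ 0.001 -0.    -1.   ] q [-0.04  0.53  0.93  1.64 -0.45  1.2   2.06]
shift frac [-0.0008  0.0061  0.622 ]
 turn opt 0 [-0.      0.0001 -0.0007] rows 0.0
 turn opt 1 [2.000e-04 0.000e+00 4.993e-01] rows 25.1
```

View pics/w58.png

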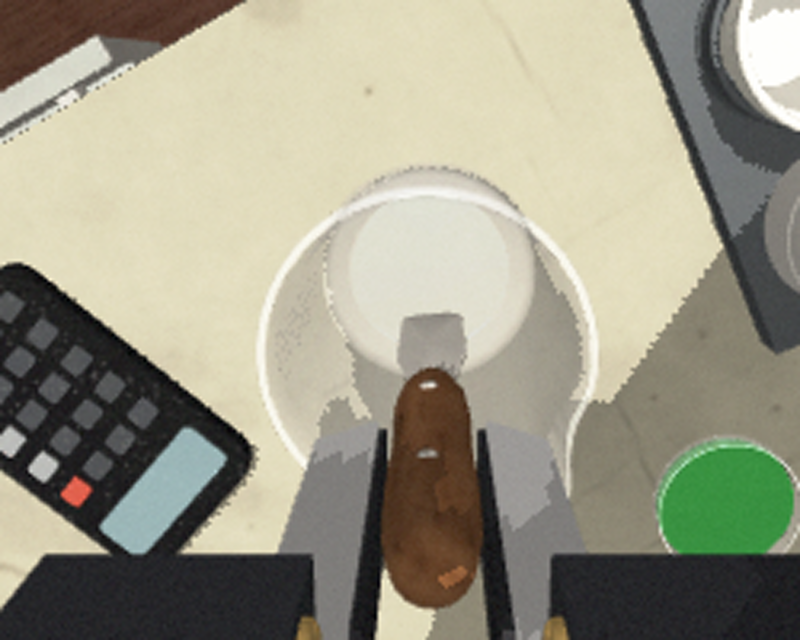

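>>> send_rows --rows "0 0 0 0 0.005 0.15 -1;0 0 0 0 0.005 0.3 -1;0 0 0 0 0.005 0.45 -1;0 0 0 0 0.005 0.55 -1;0 0 0 0 0.005 0.61 -1;0 0 0 0 0.005 0.61 -1;0 0 0 0 0.005 0.61 -1;0 0 0 0 0.005 0.61 -1"

```text
time: 52.12
eef_pos: [0.5093, -0.4233, 0.1279]
tool_rot: [0.249, 0.969, -0.0, 0.001]
ft_force: [0.5, 0.3, -0.4]
gripper_width: 0.0166
```

```bash
python3 well.py w59 150 100 400 300 3.2;python3 -c "
from h import *
go([.5095,-.4225,.1265],61.5)"
```

```text
pos [ 0.5093 -0.4233  0.1279] w 0.0164 t 52.17 F [ 0.2  0.5 -0.1]
toolY yaw 61.2 tilt z [ 0.001 -0.001 -1.   ] q [-0.01  0.59  0.88  1.71 -0.51  1.08  2.1 ]
shift frac [0.002  0.0068 0.0115]
 turn opt 0 [-0.      0.0002 -0.0008] rows 0.0
 turn opt 1 [4.000e-04 0.000e+00 4.992e-01] rows 25.1
```

View pics/w59.png

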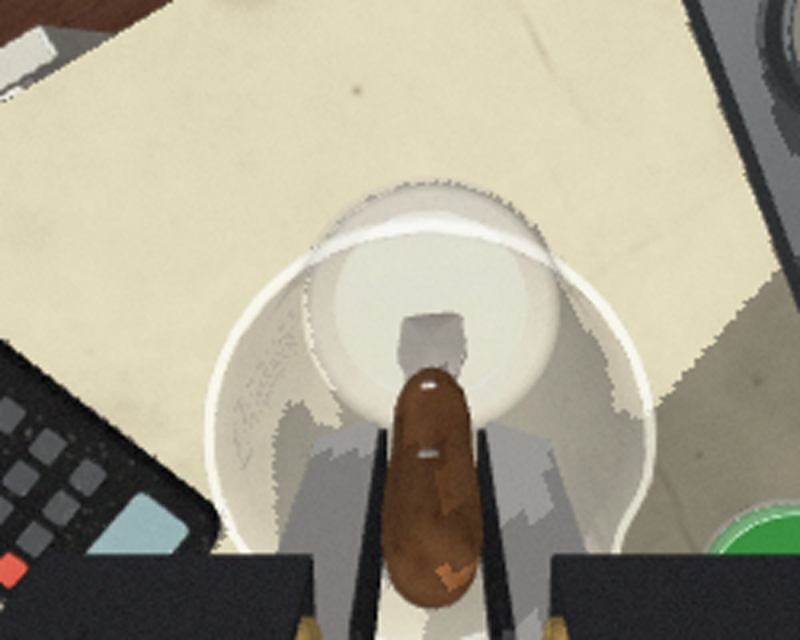

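>>> send_rows --rows "0 0 0 0 0 0.02 -1;0 0 0 0 0 0.04 -1;0 0 0 0 0 0.04 -1;0 0 0 0 0 0.04 -0.5;0 0 0 0 0 0.04 -0.2;0 0 0 0 0 0.04 0.2;0 0 0 0 0 0.04 0.5;0 0 0 0 0 0.04 0.7;0 0 0 0 0 0.04 0.7;0 0 0 0 0 0.04 0.7"

```text
time: 53.0
eef_pos: [0.5089, -0.4229, 0.122]
tool_rot: [0.249, 0.969, -0.0, 0.0]
ft_force: [0.7, 0.2, -0.4]
gripper_width: 0.0594
```

```bash
python3 well.py w60 150 100 400 300 3.2;python3 -c "
from h import *
go([.5095,-.4225,.1265],61.5)"
```

```text
pos [ 0.5089 -0.4228  0.1219] w 0.0634 t 53.05 F [ 0.4  0.  -0.6]
toolY yaw 61.2 tilt z [-0. -0. -1.] q [-0.01  0.6   0.87  1.72 -0.51  1.07  2.11]
shift frac [-0.003   0.005  -0.0381]
 turn opt 0 [-0.     -0.     -0.0008] rows 0.0
 turn opt 1 [-0.      0.      0.4992] rows 25.1
```

View pics/w60.png

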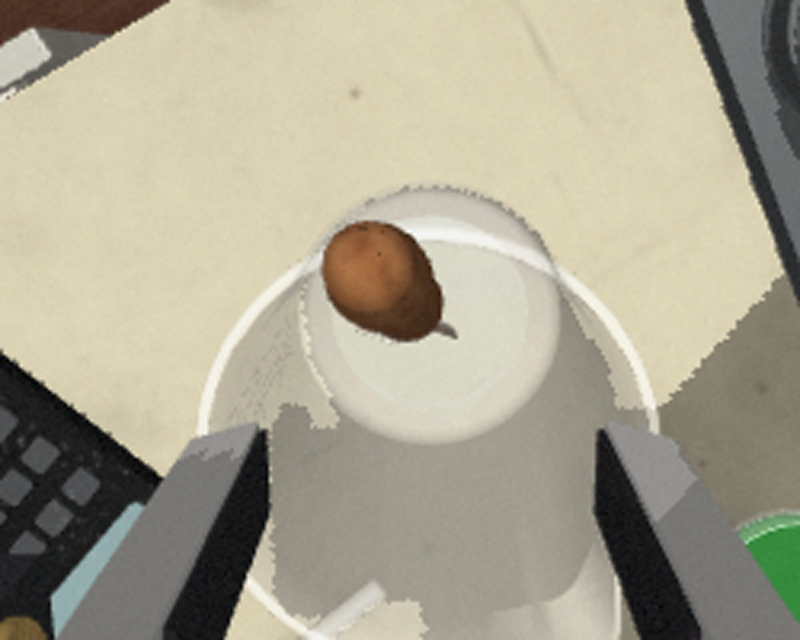

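Spatula leans on the beaker rim, clear of the fingers. Rise straight up.

>>> send_rows --rows "0 0 0 0 0 -0.02 0.7;0 0 0 0 0 -0.2 0.7;0 0 0 0 0 -0.4 0.7;0 0 0 0 0 -0.6 0.7;0 0 0 0 0 -0.8 0.7;0 0 0 0 0 -1 0.7;0 0 0 0 0 -1 0.7"

```text
time: 53.63
eef_pos: [0.5099, -0.4245, 0.2466]
tool_rot: [0.249, 0.969, -0.001, 0.003]
ft_force: [-0.3, 0.0, -0.3]
gripper_width: 0.0798
```

>>> send_rows --rows "0 0 0 0 0 -0.3 0.7;0 0 0 0 0.1 -0.6 0.7;0 0 0 0.1 0.4 -0.7 0.7;0 0 0 0.2 0.7 -0.7 0.7;0 0 0 0.2 0.7 -0.7 0.7;0 0 0 0.2 0.7 -0.7 0.7"

```text
time: 54.13
eef_pos: [0.5298, -0.3347, 0.3259]
tool_rot: [0.246, 0.969, 0.001, 0.0]
ft_force: [-0.6, -0.1, -0.8]
gripper_width: 0.0799
```

```bash
python3 -c "
from h import *
go([.5095,-.4225,.1265],61.5)
frame('wrist','w61')
f=frame('top');crop(f,125,150,425,250,2.6,'t61')"
```

```text
pos [ 0.5298 -0.3347  0.3259] w 0.0799 t 54.13 F [-0.6 -0.1 -0.8]
toolY yaw 61.5 tilt z [ 0.001  0.001 -1.   ] q [-0.28  0.37  1.02  1.55 -0.32  1.4   1.84]
shift frac [-0.2003 -0.7258  1.6607]
 turn opt 0 [ 0.0002  0.     -0.    ] rows 0.0
 turn opt 1 [ 0.e+00 -3.e-04  5.e-01] rows 25.1
```

View pics/w61.png

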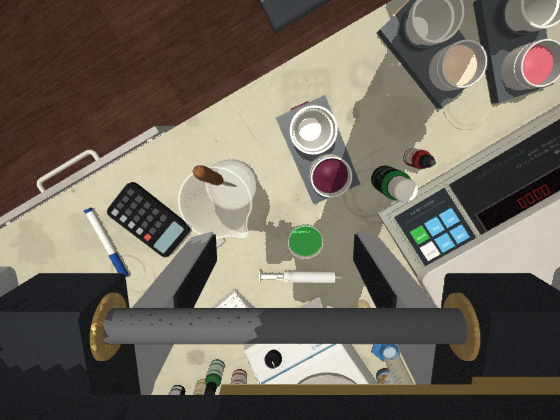

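View pics/t61.png

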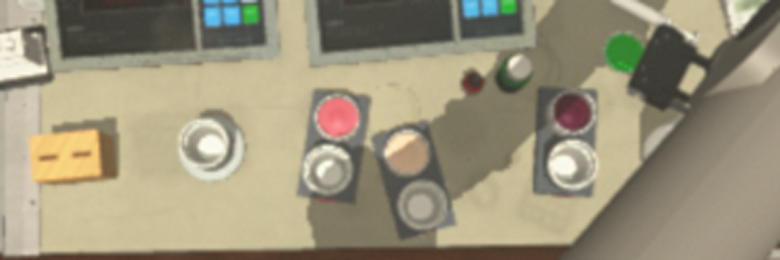

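>>> send_rows --rows "0 0 0 0 0 0 0.7;0 0 0 0 0 0 0.7;0 0 0 0 0 0 0.7;0 0 0 0 0 0 0.7;0 0 0 0 0 0 0.7;0 0 0 0 0 0 0.7"

```text
time: 54.73
eef_pos: [0.5282, -0.3379, 0.3259]
tool_rot: [0.249, 0.969, -0.0, -0.0]
ft_force: [-0.4, 0.3, 1.2]
gripper_width: 0.0798
```

```bash
python3 -c "
from h import *
f=frame('wrist')
crop(f,170,90,370,240,4,'w62')
g=frame('scene');crop(g,120,180,360,300,3.3,'s62')"
```

```text
(no output)
```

View pics/w62.png

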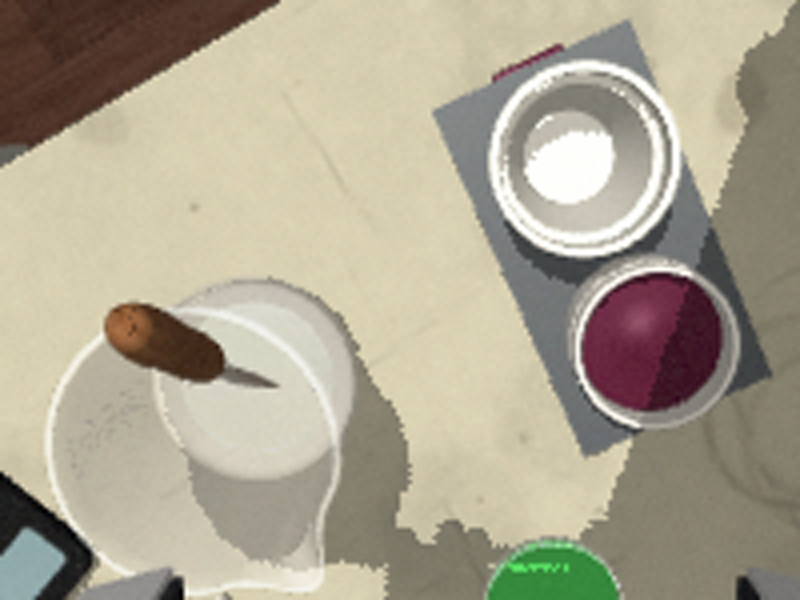

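```bash
python3 -c "
from plant import ctrl
print(ctrl.job_done())"
```

```text
the job is handed in; nothing more can be done
None
```

I finished all the steps and handed the job in at about 55 s. No verdict was reported.

- **Cups:** I lifted cups 1, 2 and 3 off the nest one at a time. After each first 10 mm lift the scene picture showed the next cup had stayed put. They stand in the rose, pale and plum wells; cup 4 stayed in the sleeve.
- **Sampling:** I dipped beige, then rose, then plum. The tip went to about 25 mm above the table in each pot, and in each case the wrist picture showed the blade cut off by the cream surface. After each dip I lowered the tip to about 26 mm above the table inside that caddy's own cup.
- **Spatula:** it stands blade down in the wash beaker, leaning on the rim. The gripper is clear of everything.

**Last checks:**
- The final wrist and top pictures show one cup in each caddy, cup 4 in the sleeve, and the spatula in the upright beaker.
- The cup rims I last measured were within about 2 mm of their wells.

**What disagreed or failed:**
- The visible fingertips sit about 25 mm above the reported TCP, so I set the grasp heights from the pictures instead.
- The pale caddy was knocked about 30 mm just before its dip, and I re-measured it before dipping.
- The picture limit stopped one last scene view, so I did not look at it.

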